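Change the bars in the collet block

ROBOT

A 7-joint arm with a two-finger parallel gripper is mounted at the origin on a cart in front of the work surface, level with it; the furniture and walls round the work are solid. World frame = base frame: x ahead of the robot, y to its left, z up, the work surface at z = 0. Lengths are in m, angles in rad, forces in N, time in s.
With the tool pointing down it reaches from about 0.4 to 0.9 m from the base axis. Payload 5.6 kg.
Tool frame: the origin (TCP) lies on the centre line of the jaws, within the pads' length; the fingertips stand 25 mm ahead of it and the grasp point (between the pads) lies 6 mm ahead of it; z points along the fingers, y is the direction in which the jaws open and shut (so a half turn about z gives the same grasp; the last joint's range is limited). The gripper opens to 92 mm and grips with 3 to 60 N. Pads are 20 mm wide; open, the fingers measure 128 mm over their backs; the gripper's body (75 mm by 189 mm) begins 69 mm behind the grasp point.
Start: joints at [-1.373, 0.468, -0.012, 1.603, 0.006, 1.071, -0.056], TCP at [0.155, 0.631, 0.24] pointing down, gripper open.
Joint ranges: [-2.53, 2.53], [-0.31, 2.02], [-1.57, 1.55], [0.28, 2.44], [-1.29, 4.43], [0.15, 1.84], [-2.92, 2.92]. Speed limits (rad/s): [2.57, 2.57, 3.14, 3.14, 3.14, 3.14, 3.14].

INTERFACE

Orientations are given as [roll, pitch, yaw] about the fixed x, y, z axes, in that order (R = Rz(yaw) Ry(pitch) Rx(roll)).
In Python, from bench import manip, cams gives the robot as it stands. The module is installed in compiled form; this text tells all that it offers.
- The arm moves only by the tool arm_command, never from a script. Its argument "series" is a list of rows, each an object of numbers: "dx", "dy", "dz": the shift along the tool's x, y, z in cm; "ax", "ay", "az": the turn, a rotation vector about the tool's x, y, z in degrees. A call has 1 to 5 rows; each row shifts and turns the pose as measured when the row begins, along the tool's axes as they then stand; what a row does not reach is not made up. A row lasts 1/8 s, in which the tool goes at most 62.5 mm and 10.7 degrees, less where a joint would pass 70% of its speed; a pose out of reach is approached as far as the arm can. A call with a gripper value outside its range is refused whole. "gripper" is the opening, from 0 (shut) to 1 (fully open), set as the call begins (left out, the last holds). The fingers move at their own pace and stop on an object; the grip force is fixed at half the most. Time passes only in rows, so rows that do not move let the fingers close. It gives the time, the measured TCP pose, the force and the opening at its end, in the units of the state.
- manip.get_obs(): the state, without advancing time (a new reading comes with each control period).
- cams.camera(name): name is "scene" or "top" or "wrist"; returns a dict with "color" (480x640x3 uint8, red, green, blue), "mtx" (3x3 intrinsics, pixels), "R" (3x3) and "t" (3): a world point X has camera coordinates R X + t. Camera axes: x right, y down, z forward; pixel columns grow to the right and rows downward; lengths in m; the calibration is good to about 2 mm. The wrist camera is an equidistant fisheye: a pixel r from the principal point sees the ray r / f radians off the axis. A picture is of the moment at which its call begins. There is no depth.
- manip.hand_in(): hands the job in, once; it reports no verdict.
Trained networks look in a picture, given as the dict that the camera call returned (one of the last four; its "shot" number tells which), for a name from the list of things; names that differ only in an ending like _2 or _b are one class to them, and where a whole thing is asked for, a point or a joint stands for the part that bears it (a point fixed in the world has none). Each returns a list of dicts, best first, with "conf" (0 to 1); they miss things now and then, are a little off and sometimes report something else, mostly with a low value. They report only what shows in the picture. A call takes as long as a camera call. They do not tell look-alikes from the thing itself.
- cams.regions_of(thing, picture): "pixels" (480x640 bool, what is visible of it) and "position" ([column, row] in pixels, amid what is visible of it).
The state is a dict: "time": time; "qpos": joint angles; "joint_velocities": joint speeds; "joint_efforts": joint torques, N m; "position": TCP position; "tcp_rot": TCP orientation; "ft_force": force on the tool from outside, world axes, zero at the start; "wrist_torque": the same for the moment, N m; "finger_gap": finger opening in m.
Only numpy, scipy, OpenCV 4.12 (cv2) and the standard library are available. Lean on these libraries where they do the work, as an engineer would, in place of code of your own. Each camera call takes 0.05 s, during which the arm holds its last target.

TASK

Change the bars in the collet block: swing the red-knobbed lever fully back, away from the robot, to release the dark used bar, draw that bar out and lay it flat in the white tray, then slide the blue dog along the T-slot to the open end, lift it out and put it in the tray too. After that feed every hexagonal bar that lies on the bench into a collet of its own until it seats against the depth stop inside, and only when all are home swing the lever fully over towards the robot to clamp them. Do not knock over the beaker or the amber bottle beside the block.

Things in the scene. Friction and masses are not known exactly. Their poses are not given: they have to be found in the camera images.
- collet_block: grey block 90 x 200 mm, 92 mm high, on a dark steel base plate (180 x 310 mm); fixed. Origin on the bench surface, in the plane of the three collet mouths and below the middle one. +x points into the collets (bars are fed level along it), +y along the row. In front, along y, lies an aluminium T-slot rail 44 mm wide, 28 mm high, its middle line at x = -37 mm
- mouth_1 (a point): middle of the mouth of collet 1 (y = +60 mm), 64 mm above the bench; every bore is level, 21.5 mm wide, 20 mm high (floor 54 mm, roof 74 mm above the bench), with a chamfer round the mouth, a brass ring round it, and runs in along the block's +x to its depth stop
- mouth_2 (a point): the same for collet 2 (y = 0)
- mouth_3 (a point): the same for collet 3 (y = -60 mm)
- stop_1: depth stop of collet 1: steel rod 14 mm in diameter with a black knob (22 mm) out of the back of the block. Origin in the middle of its flat face inside the bore, 62 mm above the bench; it is set 50 to 62 mm behind the mouth, differently each time, and does not yield. x as the block's
- stop_2: the same for collet 2
- stop_3: the same for collet 3
- slot_exit (a point): point on the slot floor in the open end of the T-slot rail (block frame x -37, y 125, z 10 mm): the dog standing here lifts out freely. The lips (12 mm gap, top 28 mm above the bench) run from y = -102 to +95 mm of the block; from +95 to +150 mm they are cut away. At the -y end a wall shuts the slot
- dog_c (a point): middle of the upper part of the blue T-slot dog, 47 mm above its underside; z up, y along the slot. The upper part is a block 26 (x) x 20 (y) x 54 mm high; the whole is 74 mm high; under it a neck 9 mm wide and a foot 21 (x) x 28 (y) x 6.5 mm that runs under the lips with 1.5 mm play. 120 g. Slides easily by hand
- tray: white tray, 120 (x) x 200 (y) mm, 20 mm high, walls 4 mm, floor 4 mm; fixed. Origin under its middle, on the bench
- old_bar_c (a point): middle of the dark used bar, the same size as the other bars, clamped at the start in collet 1 against its stop, its outer end sticking out over the T-slot (the dog cannot pass under it); x along the bar. With the lever open it lies loose, drooping a little, and stays in by itself
- bar_1_c (a point): middle of a brass hexagonal bar, 16 mm across flats (18.5 mm across corners), 150 mm long, 120 g, lying on a flat on the bench; x along the bar, both ends alike. May be absent
- bar_2_c (a point): the same, a bright steel bar. May be absent
- bar_3_c (a point): the same, a copper bar. May be absent
- cam_lever (a joint): clamping lever on the -y end of the collet block: 0 = closed (all collets), leaning 60 degrees towards the robot (the block's -x); grows as it swings up and over away from the robot; 1.57 = fully open, leaning 30 degrees back. Stays where it is left, takes about 3 N at the knob. Only with the lever open can bars go in or out
- lever_knob (a point): centre of the red ball knob (20 mm in diameter) at the lever's end, 55 mm from its pivot
- lever_pivot (a point): pivot of the lever, its axis along the block's y, 100 mm above the bench
- beaker: clear beaker, 54 mm wide, 69 mm high, standing; origin under its middle. Bystander
- amber_bottle: amber bottle, 36 mm wide, 79 mm high, standing; origin under its middle. Bystander
Mind the look-alikes: they are no part of the job. What is shaped like the part that bears dog_c but green or yellow is not meant.

How it is judged:
On the way, in this order (a step that is already met when the one before it is completed fails the run):
1. the lever is opened while the used bar is still in its collet (x of old_bar_c in the frame of stop_1 between -0.082 and -0.07 m and y of old_bar_c in the frame of stop_1 between -0.006 and 0.006 m and value of joint cam_lever above 1.3 rad), for 0.2 s.
2. the used bar lies flat in the white tray and the blue dog is in the tray too (x of dog_c in the frame of tray between -0.06 and 0.06 m and y of dog_c in the frame of tray between -0.1 and 0.1 m and z of dog_c in the frame of tray below 0.075 m and linear speed of each of dog, old_bar below 0.03 m/s and x of old_bar_c in the frame of tray between -0.055 and 0.055 m and y of old_bar_c in the frame of tray between -0.05 and 0.05 m and z of old_bar_c in the frame of tray below 0.022 m), for 0.2 s.
3. every fresh bar present sits in a collet against its depth stop, the lever still open (angle between the x axis of each of bar_1_c, bar_2_c, bar_3_c and the x axis of collet_block, either way round below 0.12 rad and ((x of bar_1_c in the frame of stop_1 between -0.078 and -0.072 m and y of bar_1_c in the frame of stop_1 between -0.006 and 0.006 m and z of bar_1_c in the frame of stop_1 between -0.008 and 0.008 m) or (x of bar_1_c in the frame of stop_2 between -0.078 and -0.072 m and y of bar_1_c in the frame of stop_2 between -0.006 and 0.006 m and z of bar_1_c in the frame of stop_2 between -0.008 and 0.008 m) or (x of bar_1_c in the frame of stop_3 between -0.078 and -0.072 m and y of bar_1_c in the frame of stop_3 between -0.006 and 0.006 m and z of bar_1_c in the frame of stop_3 between -0.008 and 0.008 m)) and ((x of bar_2_c in the frame of stop_1 between -0.078 and -0.072 m and y of bar_2_c in the frame of stop_1 between -0.006 and 0.006 m and z of bar_2_c in the frame of stop_1 between -0.008 and 0.008 m) or (x of bar_2_c in the frame of stop_2 between -0.078 and -0.072 m and y of bar_2_c in the frame of stop_2 between -0.006 and 0.006 m and z of bar_2_c in the frame of stop_2 between -0.008 and 0.008 m) or (x of bar_2_c in the frame of stop_3 between -0.078 and -0.072 m and y of bar_2_c in the frame of stop_3 between -0.006 and 0.006 m and z of bar_2_c in the frame of stop_3 between -0.008 and 0.008 m)) and ((x of bar_3_c in the frame of stop_1 between -0.078 and -0.072 m and y of bar_3_c in the frame of stop_1 between -0.006 and 0.006 m and z of bar_3_c in the frame of stop_1 between -0.008 and 0.008 m) or (x of bar_3_c in the frame of stop_2 between -0.078 and -0.072 m and y of bar_3_c in the frame of stop_2 between -0.006 and 0.006 m and z of bar_3_c in the frame of stop_2 between -0.008 and 0.008 m) or (x of bar_3_c in the frame of stop_3 between -0.078 and -0.072 m and y of bar_3_c in the frame of stop_3 between -0.006 and 0.006 m and z of bar_3_c in the frame of stop_3 between -0.008 and 0.008 m)) and value of joint cam_lever above 1 rad), for 0.2 s.
4. the lever is fully closed (value of joint cam_lever below 0.17 rad), for 0.2 s.
At the end, for the whole second after the job is handed in: Every fresh bar present lies in a collet of its own (level within 0.12 rad) with its end within 3 mm of the depth stop, the lever is closed (below 0.17 rad), the used bar lies flat in the tray and the dog is in the tray too (all of step 2 and angle between the x axis of each of bar_1_c, bar_2_c, bar_3_c and the x axis of collet_block, either way round below 0.12 rad and ((x of bar_1_c in the frame of stop_1 between -0.078 and -0.072 m and y of bar_1_c in the frame of stop_1 between -0.006 and 0.006 m and z of bar_1_c in the frame of stop_1 between -0.008 and 0.008 m) or (x of bar_1_c in the frame of stop_2 between -0.078 and -0.072 m and y of bar_1_c in the frame of stop_2 between -0.006 and 0.006 m and z of bar_1_c in the frame of stop_2 between -0.008 and 0.008 m) or (x of bar_1_c in the frame of stop_3 between -0.078 and -0.072 m and y of bar_1_c in the frame of stop_3 between -0.006 and 0.006 m and z of bar_1_c in the frame of stop_3 between -0.008 and 0.008 m)) and ((x of bar_2_c in the frame of stop_1 between -0.078 and -0.072 m and y of bar_2_c in the frame of stop_1 between -0.006 and 0.006 m and z of bar_2_c in the frame of stop_1 between -0.008 and 0.008 m) or (x of bar_2_c in the frame of stop_2 between -0.078 and -0.072 m and y of bar_2_c in the frame of stop_2 between -0.006 and 0.006 m and z of bar_2_c in the frame of stop_2 between -0.008 and 0.008 m) or (x of bar_2_c in the frame of stop_3 between -0.078 and -0.072 m and y of bar_2_c in the frame of stop_3 between -0.006 and 0.006 m and z of bar_2_c in the frame of stop_3 between -0.008 and 0.008 m)) and ((x of bar_3_c in the frame of stop_1 between -0.078 and -0.072 m and y of bar_3_c in the frame of stop_1 between -0.006 and 0.006 m and z of bar_3_c in the frame of stop_1 between -0.008 and 0.008 m) or (x of bar_3_c in the frame of stop_2 between -0.078 and -0.072 m and y of bar_3_c in the frame of stop_2 between -0.006 and 0.006 m and z of bar_3_c in the frame of stop_2 between -0.008 and 0.008 m) or (x of bar_3_c in the frame of stop_3 between -0.078 and -0.072 m and y of bar_3_c in the frame of stop_3 between -0.006 and 0.006 m and z of bar_3_c in the frame of stop_3 between -0.008 and 0.008 m)) and value of joint cam_lever below 0.17 rad); the robot touches nothing.
It fails at once if the beaker or the amber bottle is knocked over (angle between any of beaker, amber_bottle's own z axis and vertical above 0.6 rad).
Of bar_1, bar_2, bar_3 only 2 to 3 are there at a start; the rules pass over those that are not, and their reading is None.
At some moment in a run one of bar_1, bar_2, bar_3 may be knocked a few centimetres aside while the robot is not near it.
Once in a run the grip may slacken for a moment while it holds something.
It also fails if it takes over 210 s, if anything falls off the work surface, if the arm or the gripper's body presses on something with over 40 N, if the wrist force passes 120 N, or if a joint passes its speed limit or range.

## Working session

There is one attempt and no reset: what is moved stays moved. The work goes in short steps, Python scripts to look and compute and a tool call to move; the robot and the scene stay as the last step left them, time stands still between calls to the robot, and variables do not carry over. Pictures are saved under pics/ and viewed, and the job is handed in when it is done.

Besides the shell and the picture viewer there is one more tool, called as name([rows], argument=value, ...), one row to a line, values as JSON. arm_command: Moves the arm, as the interface text tells. Its arguments: {"type":"object","properties":{"series":{"type":"array","items":{"type":"object","properties":{"dx":{"type":"number"},"dy":{"type":"number"},"dz":{"type":"number"},"ax":{"type":"number"},"ay":{"type":"number"},"az":{"type":"number"}}}},"gripper":{"type":"number"}},"required":["series"]}

```bash
mkdir -p pics; ls; python3 - <<'E'
from bench import manip, cams
import cv2
o=manip.get_obs()
for k,v in o.items(): print(k,v)
for n in ["scene","top","wrist"]:
    p=cams.camera(n); cv2.imwrite(f"pics/{n}0.png",p["color"][:,:,::-1]); print(n,p["mtx"].tolist(),p["R"].tolist(),p["t"].tolist())
E
```

```text
pics
time 0.0
qpos [-1.37300549  0.46837293 -0.01160543  1.60362357  0.00600988  1.07136315
 -0.05632246]
joint_velocities [-2.23615896e-04  2.84571536e-04  5.51352201e-04 -1.92347780e-04
 -5.84893861e-05  7.94626113e-04  4.27723994e-04]
joint_efforts [-3.96927317e-04 -5.20572209e+01 -1.26400733e-02 -2.43745691e+01
 -5.66664222e-02  1.71881402e-02  1.67870476e-04]
position [0.15494529 0.6307152  0.23864308]
tcp_rot [-3.13986484e+00  1.29260906e-04  2.90072257e+00]
ft_force [ 0.93565041 -0.20756646  0.32247395]
wrist_torque [ 0.03581572 -0.05055226 -0.01269488]
finger_gap 0.09203362730357971
scene [[468.63095337751565, 0.0, 317.5175852447824], [0.0, 468.63095337751565, 252.49784987424295], [0.0, 0.0, 1.0]] [[0.8863076155172592, -0.46275145515799265, -0.01788578836033478], [-0.2970375246230274, -0.5384365262027645, -0.788577717296478], [0.3552851244309768, 0.7042351865675699, -0.6146749404020024]] [-0.48820908109914046, 0.33015072762510533, 0.8543902077035839]
top [[491.10410769445986, 0.0, 319.5653052803989], [0.0, 491.10410769445986, 241.90923945550574], [0.0, 0.0, 1.0]] [[-0.01607612003587851, -0.9994376484351596, -0.029426947768845132], [-0.9985454227603343, 0.017562691534828066, -0.05097637247232868], [0.05146452223597471, 0.028564641717528927, -0.9982662291165478]] [0.12698657507438268, 0.5946395405330334, 1.1409650294937987]
wrist [[371.64829954431775, 0.0, 316.29357132156053], [0.0, 371.64829954431775, 243.7186752908398], [0.0, 0.0, 1.0]] [[0.23800043570350807, 0.9712616052426923, -0.0025858821185920353], [0.9406676658073478, -0.22983898729897, 0.24963650058022688], [0.24186801175330738, -0.061846051602141856, -0.968336166210748]] [-0.6484298621845331, -0.029996202366029835, 0.3905108015360877]
```

View pics/scene0.png

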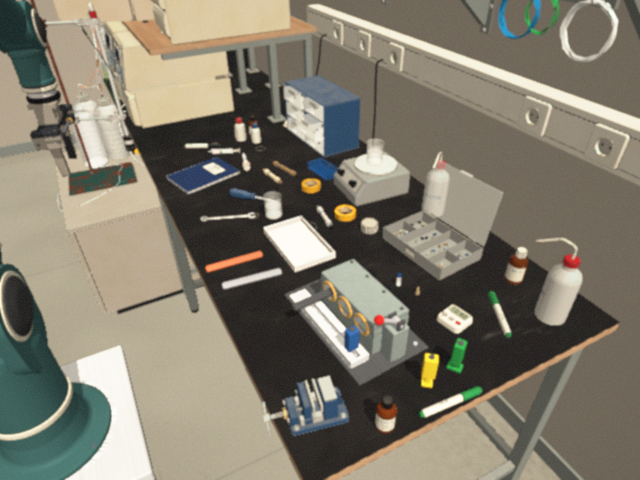

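View pics/top0.png

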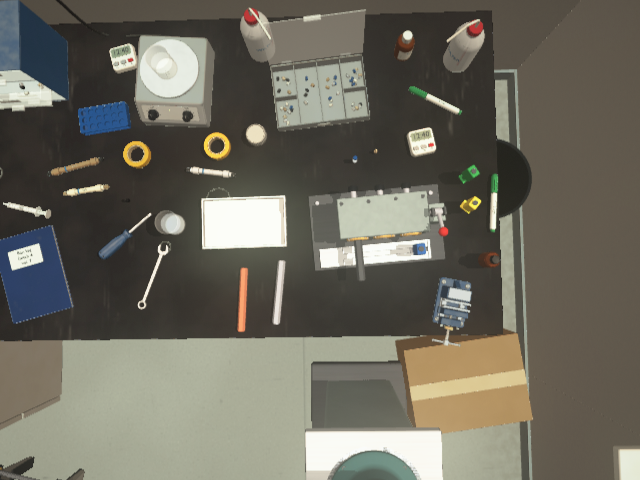

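View pics/wrist0.png

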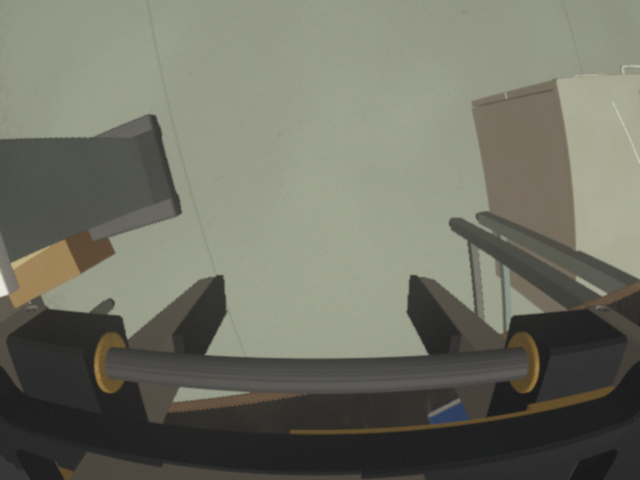

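```bash
cat > h.py <<'E'
from bench import manip, cams
import cv2, numpy as np
np.set_printoptions(precision=4,suppress=True)
def w2p(p,X):
    X=np.atleast_2d(X); c=X@np.array(p["R"]).T+np.array(p["t"]); u=c@np.array(p["mtx"]).T
    return u[:,:2]/u[:,2:]
def ray(p,uv,fish=False):
    R=np.array(p["R"]);t=np.array(p["t"]);K=np.array(p["mtx"])
    x=(uv[0]-K[0,2])/K[0,0];y=(uv[1]-K[1,2])/K[1,1]
    if fish:
        r=np.hypot(x,y); d=np.array([x/r*np.sin(r),y/r*np.sin(r),np.cos(r)]) if r>1e-9 else np.array([0,0,1.])
    else: d=np.array([x,y,1.])
    return -R.T@t, R.T@d/np.linalg.norm(d)
def atz(p,uv,z,fish=False):
    o,d=ray(p,uv,fish); return o+d*(z-o[2])/d[2]
def tri(rays):
    A=np.zeros((3,3));b=np.zeros(3)
    for o,d in rays:
        M=np.eye(3)-np.outer(d,d);A+=M;b+=M@o
    X=np.linalg.solve(A,b); return X,[np.linalg.norm((np.eye(3)-np.outer(d,d))@(X-o)) for o,d in rays]
def save(p,name,crop=None,s=1):
    im=p["color"][:,:,::-1]
    if crop: x0,y0,x1,y1=crop; im=im[y0:y1,x0:x1]
    cv2.imwrite("pics/"+name,cv2.resize(np.ascontiguousarray(im),None,fx=s,fy=s,interpolation=cv2.INTER_CUBIC))
E
python3 - <<'E'
from h import *
pt=cams.camera("top"); ps=cams.camera("scene")
save(pt,"top1.png",(180,170,520,340),2.3); save(ps,"sc1.png",(190,200,490,440),2.6)
for n in ["collet_block","dog_c","tray","old_bar_c","bar_1_c","bar_2_c","bar_3_c","cam_lever","lever_knob","beaker","amber_bottle"]:
    for nm,p in (("top",pt),("sc",ps)):
        r=cams.regions_of(n,p)
        print(n,nm,[(round(float(q["conf"]),2),np.round(q["position"]).tolist(),int(q["pixels"].sum())) for q in r[:4]])
E
```

```text
collet_block top [(0.96, [377.0, 226.0], 9580)]
collet_block sc [(0.89, [358.0, 321.0], 8725)]
dog_c top [(0.65, [471.0, 203.0], 215), (0.47, [417.0, 246.0], 136), (0.47, [467.0, 171.0], 228)]
dog_c sc [(0.71, [456.0, 355.0], 405), (0.67, [351.0, 338.0], 395), (0.59, [429.0, 368.0], 450)]
tray top [(0.89, [240.0, 223.0], 4300), (0.51, [378.0, 225.0], 9553)]
tray sc [(0.75, [296.0, 243.0], 2308), (0.65, [232.0, 259.0], 364), (0.57, [359.0, 321.0], 8522)]
old_bar_c top [(0.89, [360.0, 258.0], 343)]
old_bar_c sc [(0.83, [312.0, 302.0], 327)]
bar_1_c top []
bar_1_c sc [(0.57, [249.0, 277.0], 430)]
bar_2_c top [(0.73, [376.0, 225.0], 9485), (0.7, [278.0, 291.0], 505)]
bar_2_c sc [(0.87, [247.0, 278.0], 431)]
bar_3_c top [(0.8, [244.0, 299.0], 482)]
bar_3_c sc [(0.6, [232.0, 260.0], 410)]
cam_lever top [(0.76, [438.0, 217.0], 202)]
cam_lever sc [(0.58, [385.0, 319.0], 137)]
lever_knob top []
lever_knob sc [(0.58, [385.0, 320.0], 212)]
beaker top [(0.92, [170.0, 220.0], 559), (0.47, [244.0, 303.0], 431)]
beaker sc [(0.55, [271.0, 205.0], 439)]
amber_bottle top [(0.83, [488.0, 261.0], 268)]
amber_bottle sc [(0.89, [384.0, 412.0], 651), (0.75, [361.0, 320.0], 8651)]
```

View pics/top1.png

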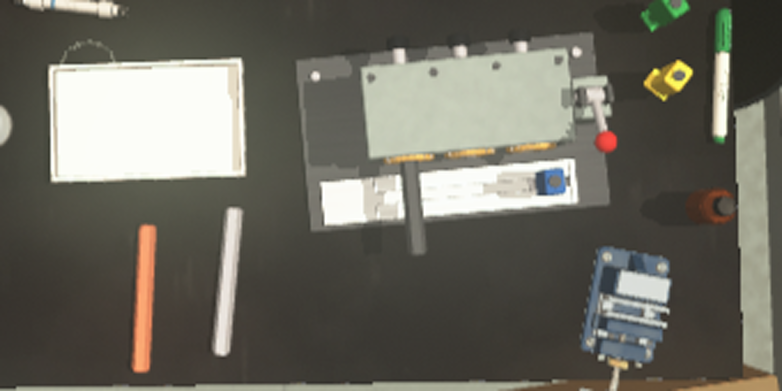

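View pics/sc1.png

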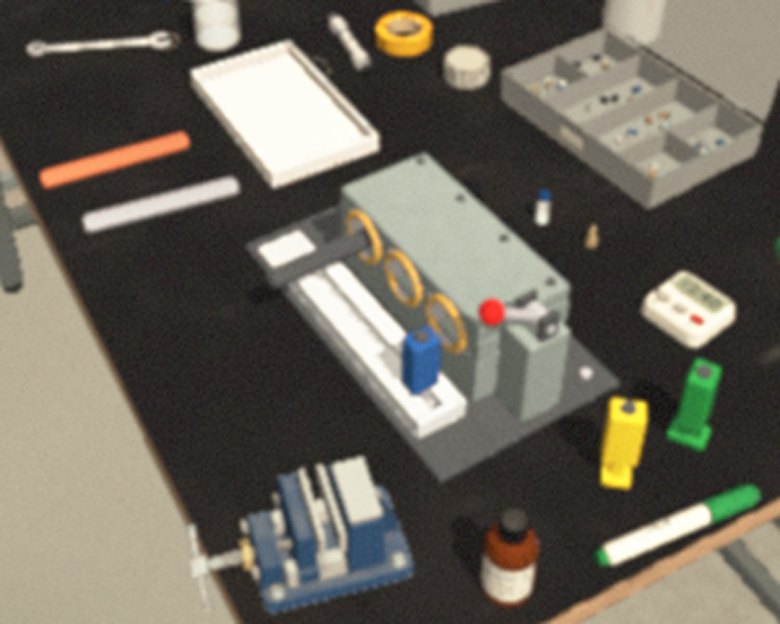

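```bash
python3 - <<'E'
from h import *
from scipy.optimize import least_squares
pt=cams.camera("top"); ps=cams.camera("scene")
T=lambda a,b:(a/2.3+180,b/2.3+170)
S=lambda a,b:(a/2.6+190,b/2.6+200)
obs=[(pt,T(362,67),(.09,.1,.092)),(pt,T(571,48),(.09,-.1,.092)),(pt,T(371,158),(0,.1,.092)),(pt,T(577,135),(0,-.1,.092)),
(ps,S(424,154),(.09,.1,.092)),(ps,S(569,284),(.09,-.1,.092)),(ps,S(342,190),(0,.1,.092)),
(ps,S(364,237),(-.003,.06,.064)),(ps,S(404,278),(-.003,0,.064)),(ps,S(446,322),(-.003,-.06,.064)),
(pt,T(320,182),(-.015,.15,.028)),(pt,T(323,226),(-.059,.15,.028))]
def pred(v,P):
    c,s=np.cos(v[2]),np.sin(v[2]); return np.array([v[0]+c*P[0]-s*P[1],v[1]+s*P[0]+c*P[1],P[2]])
f=lambda v:np.concatenate([w2p(p,pred(v,P))[0]-uv for p,uv,P in obs])
r=least_squares(f,[.6,-.05,0],loss="soft_l1"); print(r.x); print(f(r.x).reshape(-1,2))
v=r.x
for n,P in dict(m1=(0,.06,.064),m2=(0,0,.064),m3=(0,-.06,.064),exit=(-.037,.125,.01),pivotguess=(0.03,-.12,.1)).items(): print(n,pred(v,P))
# knob
kt=T(606,142); ks=S(491,312)
print("knob",tri([ray(pt,kt),ray(ps,ks)]))
dt=T(551,181); ds=S(422,333)
print("dogtop", atz(pt,dt,.084),atz(ps,S(422,336),.084))
for nm,z,a,b in [("old",.07,T(416,254),T(409,165)),("cu",.016,T(147,226),T(141,371)),("st",.016,T(234,209),T(222,354))]:
    A,B=atz(pt,a,z),atz(pt,b,z); print(nm,A,B,np.linalg.norm(A-B),(A+B)/2,np.arctan2(*(A-B)[[1,0]]))
for nm,a,b in [("cu",S(41,178),S(189,139)),("st",S(85,222),S(239,185))]:
    A,B=atz(ps,a,.01),atz(ps,b,.01); print(nm,A,B,np.linalg.norm(A-B),(A+B)/2)
tr=[atz(pt,T(*q),.02) for q in [(50,66),(243,58),(245,175),(54,182)]]; print("tray",tr,np.mean(tr,0))
print("bottle",atz(pt,(490,261),.07),"beaker",atz(pt,(169,222),.06), atz(ps,(384,430),.0),atz(ps,(273,217),0))
E
```

```text
[ 0.6052 -0.0314  0.0729]
[[-0.4939 -0.3186]
 [-0.8809 -0.4508]
 [-0.7001  0.5601]
 [ 0.6381  2.3154]
 [ 0.7899 -1.1632]
 [ 1.5297 -0.0414]
 [-0.2997 -1.4487]
 [-0.2231  0.2308]
 [-0.42    0.4233]
 [-0.1099  0.8031]
 [ 0.3413 -0.0016]
 [ 0.7152 -0.3274]]
m1 [0.6008 0.0285 0.064 ]
m2 [ 0.6052 -0.0314  0.064 ]
m3 [ 0.6095 -0.0912  0.064 ]
exit [0.5591 0.0906 0.01  ]
pivotguess [ 0.6438 -0.1489  0.1   ]
knob (array([ 0.6073, -0.1485,  0.1295]), [np.float64(0.0005365048288199), np.float64(0.000536504828819898)])
dogtop [ 0.5744 -0.1054  0.084 ] [ 0.5735 -0.109   0.084 ]
old [0.5061 0.0245 0.07  ] [0.5928 0.0295 0.07  ] 0.08686529582642837 [0.5495 0.027  0.07  ] -3.083385652647978
cu [0.5375 0.2969 0.016 ] [0.3897 0.3043 0.016 ] 0.14797912347793515 [0.4636 0.3006 0.016 ] -0.0498209016825314
st [0.5535 0.207  0.016 ] [0.4059 0.2211 0.016 ] 0.14826744780567255 [0.4797 0.2141 0.016 ] -0.09502095599071705
cu [0.3882 0.3082 0.01  ] [0.5406 0.2955 0.01  ] 0.15284537328198794 [0.4644 0.3019 0.01  ]
st [0.4057 0.2247 0.01  ] [0.5556 0.2041 0.01  ] 0.15138606784765835 [0.4807 0.2144 0.01  ]
tray [array([0.7044, 0.3957, 0.02  ]), array([0.7087, 0.1954, 0.02  ]), array([0.5881, 0.1949, 0.02  ]), array([0.5843, 0.392 , 0.02  ])] [0.6463 0.2945 0.02  ]
bottle [ 0.5448 -0.2628  0.07  ] beaker [0.6463 0.4608 0.06  ] [ 0.5398 -0.2812  0.    ] [0.6394 0.4579 0.    ]
```

```bash
cat >> h.py <<'E'
from scipy.spatial.transform import Rotation as Ro
B=np.array([.6052,-.0314,.0729])
def bw(P):
    c,s=np.cos(B[2]),np.sin(B[2]); return np.array([B[0]+c*P[0]-s*P[1],B[1]+s*P[0]+c*P[1],P[2]])
def wb(P):
    c,s=np.cos(B[2]),np.sin(B[2]); d=np.array(P)-[B[0],B[1],0]; return np.array([c*d[0]+s*d[1],-s*d[0]+c*d[1],d[2]])
def st():
    o=manip.get_obs(); print("t",round(o["time"],2),"pos",np.array(o["position"]),"blk",wb(o["position"]),"rot",np.array(o["tcp_rot"]),"F",np.array(o["ft_force"]),"gap",round(o["finger_gap"],4)); return o
def plan(pos=None,yaw=None):
    """tool-frame shift in cm and rotvec deg to reach pos (TCP world) with tool down and yaw; shift in the frame before the turn"""
    o=manip.get_obs(); R=Ro.from_euler("xyz",o["tcp_rot"])
    if yaw is None: yaw=o["tcp_rot"][2]
    Rt=Ro.from_euler("xyz",[np.pi,0,yaw])
    rv=np.degrees((R.inv()*Rt).as_rotvec())
    d=np.zeros(3) if pos is None else (np.array(pos)-o["position"])*100
    print("shift now-axes",R.inv().apply(d),"target-axes",Rt.inv().apply(d),"turn",rv,"dist",np.linalg.norm(d))
YB=-np.pi+B[2]
E
python3 - <<'E'
from h import *
st(); plan(bw((-.062,-.1168,.20)),YB)
E
```

```text
t 1.45 pos [0.1551 0.6312 0.2396] blk [-0.4007  0.6937  0.2396] rot [3.1416 0.     2.9007] F [0.0827 0.0671 0.1982] gap 0.0919
shift now-axes [-57.229  -66.6359   3.9608] target-axes [-33.8677 -81.0463   3.9588] turn [  0.0002   0.0029 -17.9781] dist 87.9272091150674
```

arm_command([
  {"az": -9},
  {"az": -9},
  {"dx": -2, "dy": -5},
  {"dx": -2, "dy": -5},
  {"dx": -2, "dy": -5},
], gripper=0)

```text
invalid input
```

arm_command([
  {"dx": -2, "dy": -5},
  {"dx": -2, "dy": -5},
  {"dx": -2, "dy": -5},
  {"dx": -2, "dy": -5},
  {"dx": -2, "dy": -5},
])

```text
invalid input
```

arm_command([
  {"dx": -2, "dy": -5},
  {"dx": -2, "dy": -5},
  {"dx": -2, "dy": -5},
  {"dx": -2, "dy": -5},
  {"dx": -2, "dy": -5},
])

```text
invalid input
```

```bash
python3 - <<'E'
from h import *
st(); plan(bw((-.062,-.1168,.20)),YB)
E
```

```text
t 1.45 pos [0.1551 0.6312 0.2396] blk [-0.4007  0.6937  0.2396] rot [3.1416 0.     2.9007] F [0.0827 0.0671 0.1982] gap 0.0919
shift now-axes [-57.229  -66.6359   3.9608] target-axes [-33.8677 -81.0463   3.9588] turn [  0.0002   0.0029 -17.9781] dist 87.9272091150674
```

arm_command([
  {"dx": 0, "dy": 0, "dz": 0, "ax": 0, "ay": 0, "az": -9},
  {"dx": 0, "dy": 0, "dz": 0, "ax": 0, "ay": 0, "az": -9},
  {"dx": -2, "dy": -5, "dz": 0, "ax": 0, "ay": 0, "az": 0},
], gripper=0)

```text
time: 1.82
position: [0.1765, 0.5849, 0.239]
tcp_rot: [3.14, -0.001, -3.052]
ft_force: [1.5, 0.5, 0.0]
finger_gap: 0.064
```

arm_command([
  {"dx": -2, "dy": -5, "dz": 0, "ax": 0, "ay": 0, "az": 0},
  {"dx": -2, "dy": -5, "dz": 0, "ax": 0, "ay": 0, "az": 0},
  {"dx": -2, "dy": -5, "dz": 0, "ax": 0, "ay": 0, "az": 0},
  {"dx": -2, "dy": -5, "dz": 0, "ax": 0, "ay": 0, "az": 0},
  {"dx": -2, "dy": -5, "dz": 0, "ax": 0, "ay": 0, "az": 0},
])

```text
time: 2.45
position: [0.302, 0.3378, 0.2389]
tcp_rot: [3.138, 0.001, -3.051]
ft_force: [0.3, 1.0, -0.1]
finger_gap: 0.0141
```

arm_command([
  {"dx": -2, "dy": -5, "dz": 0, "ax": 0, "ay": 0, "az": 0},
  {"dx": -2, "dy": -5, "dz": 0, "ax": 0, "ay": 0, "az": 0},
  {"dx": -2, "dy": -5, "dz": 0, "ax": 0, "ay": 0, "az": 0},
  {"dx": -2, "dy": -5, "dz": 0, "ax": 0, "ay": 0, "az": 0},
  {"dx": -2, "dy": -5, "dz": 0, "ax": 0, "ay": 0, "az": 0},
])

```text
time: 3.08
position: [0.4281, 0.0901, 0.2402]
tcp_rot: [3.134, 0.006, -3.05]
ft_force: [1.3, 0.3, 0.9]
finger_gap: 0.0002
```

```bash
python3 - <<'E'
from h import *
st(); plan(bw((-.062,-.1168,.20)),YB)
E
```

```text
t 3.08 pos [0.4281 0.0901 0.2402] blk [-0.1677  0.1341  0.2402] rot [ 3.1345  0.0065 -3.0499] F [1.2852 0.261  0.8987] gap 0.0002
shift now-axes [-10.0745 -25.3099   3.9077] target-axes [-10.5732 -25.0876   4.0221] turn [0.4108 0.3676 1.0759] dist 27.52007367885867
```

arm_command([
  {"dx": -2.1, "dy": -5, "dz": 0, "ax": 0.4, "ay": 0.4, "az": 1.1},
  {"dx": -2.1, "dy": -5, "dz": 0, "ax": 0, "ay": 0, "az": 0},
  {"dx": -2.1, "dy": -5, "dz": 1, "ax": 0, "ay": 0, "az": 0},
  {"dx": -2.1, "dy": -5, "dz": 1, "ax": 0, "ay": 0, "az": 0},
  {"dx": -2.1, "dy": -5, "dz": 2, "ax": 0, "ay": 0, "az": 0},
])

```text
time: 3.7
position: [0.5576, -0.1587, 0.2026]
tcp_rot: [3.14, 0.009, -3.067]
ft_force: [0.9, 0.8, 0.8]
finger_gap: 0.0003
```

```bash
python3 - <<'E'
from h import *
st(); plan(bw((-.050,-.1168,.145)),YB)
p=cams.camera("top"); save(p,"top2.png",(280,170,520,340),3)
w=cams.camera("wrist"); save(w,"wr2.png")
E
```

```text
t 3.7 pos [ 0.5576 -0.1587  0.2026] blk [-0.0567 -0.1235  0.2026] rot [ 3.1405  0.0085 -3.0674] F [0.9208 0.7925 0.8444] gap 0.0003
shift now-axes [-0.6234  0.6594  5.7618] target-axes [-0.6715  0.6666  5.7555] turn [0.0637 0.4872 0.0745] dist 5.832783140388112
```

View pics/wr2.png

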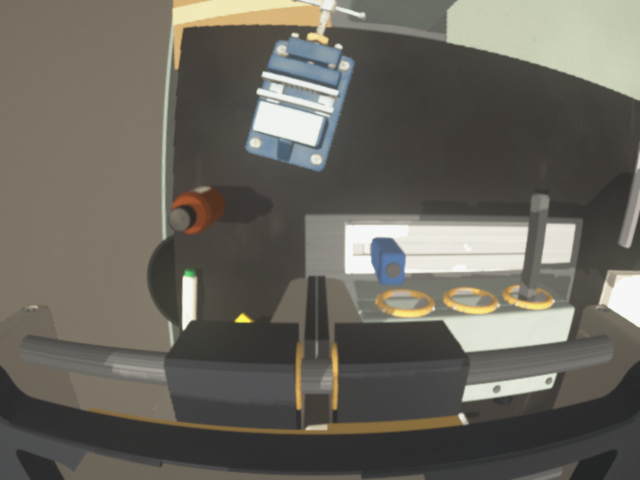

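arm_command([
  {"dx": 0, "dy": 0.7, "dz": 2.9, "ax": 0, "ay": 0.5, "az": 0},
  {"dx": 0, "dy": 0, "dz": 2.9, "ax": 0, "ay": 0, "az": 0},
  {"dx": -2, "dy": 0, "dz": 0, "ax": 0, "ay": 0, "az": 0},
  {"dx": -1.5, "dy": 0, "dz": 0, "ax": 0, "ay": 0, "az": 0},
  {"dx": -1.5, "dy": 0, "dz": 0, "ax": 0, "ay": 0, "az": 0},
])

```text
time: 4.42
position: [0.5883, -0.1532, 0.1384]
tcp_rot: [3.135, -0.046, -3.078]
ft_force: [-55.6, -1.2, 31.8]
finger_gap: 0.0005
```

```bash
python3 - <<'E'
from h import *
st()
p=cams.camera("scene"); save(p,"sc3.png",(300,260,480,400),4)
E
```

```text
t 4.42 pos [ 0.5883 -0.1532  0.1384] blk [-0.0257 -0.1202  0.1384] rot [ 3.1348 -0.0464 -3.0778] F [-55.6285  -1.2385  31.7645] gap 0.0005
```

View pics/sc3.png

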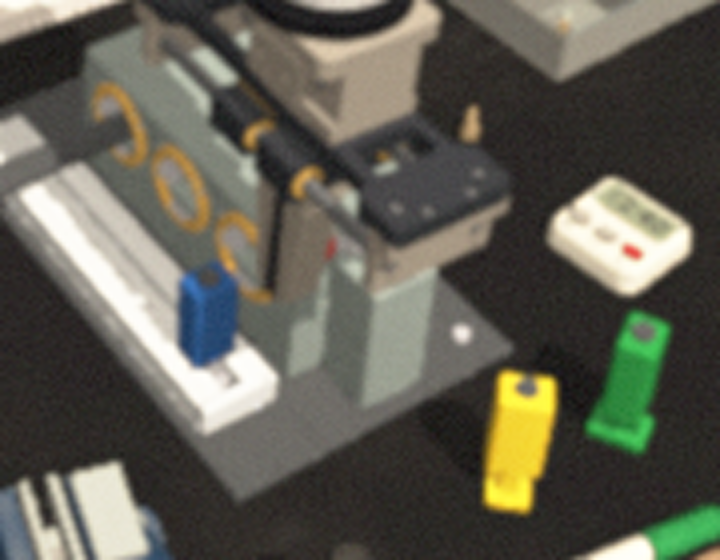

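arm_command([
  {"dx": 0.8, "dy": 0, "dz": 0, "ax": 0, "ay": 0, "az": 0},
  {"dx": 0, "dy": 0, "dz": 0, "ax": 0, "ay": 0, "az": 0},
])

```text
time: 4.72
position: [0.5775, -0.1537, 0.1386]
tcp_rot: [3.133, -0.053, -3.079]
ft_force: [-0.1, 0.2, 0.9]
finger_gap: 0.0005
```

```bash
python3 - <<'E'
from h import *
st(); plan(bw((-.030,-.1168,.138)),YB)
E
```

```text
t 4.72 pos [ 0.5775 -0.1537  0.1386] blk [-0.0365 -0.1199  0.1386] rot [ 3.1333 -0.0526 -3.0791] F [-0.0719  0.1666  0.8692] gap 0.0005
shift now-axes [-0.6521  0.3199  0.0241] target-axes [-0.6534  0.3133  0.0557] turn [ 0.4906 -3.0096 -0.6075] dist 0.7267316542703753
```

arm_command([
  {"dx": 0, "dy": 0.3, "dz": 0, "ax": 0.5, "ay": -3, "az": -0.6},
  {"dx": -0.7, "dy": 0, "dz": 0, "ax": 0, "ay": 0, "az": 0},
  {"dx": -0.6, "dy": 0, "dz": -0.7, "ax": 0, "ay": 0, "az": 0},
  {"dx": -0.6, "dy": 0, "dz": -0.7, "ax": 0, "ay": 0, "az": 0},
])

```text
time: 5.22
position: [0.5931, -0.1486, 0.1524]
tcp_rot: [3.14, -0.013, -3.067]
ft_force: [-6.0, -0.5, 0.4]
finger_gap: 0.0004
```

```bash
python3 - <<'E'
from h import *
st()
p=cams.camera("scene"); save(p,"sc4.png",(300,260,480,400),4)
w=cams.camera("wrist"); save(w,"wr4.png")
E
```

```text
t 5.22 pos [ 0.5931 -0.1486  0.1524] blk [-0.0206 -0.116   0.1524] rot [ 3.1395 -0.0131 -3.0673] F [-5.9828 -0.5031  0.36  ] gap 0.0004
```

View pics/sc4.png

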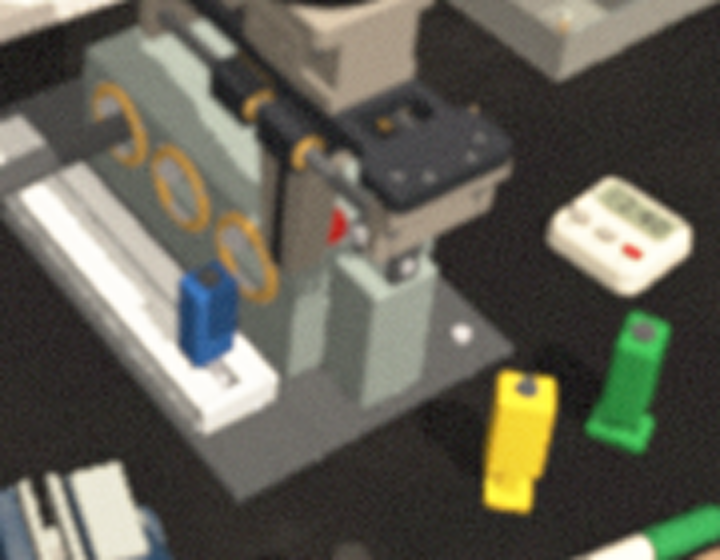

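arm_command([
  {"dx": -1.0, "dy": 0, "dz": -0.8, "ax": 0, "ay": 0, "az": 0},
  {"dx": -1.2, "dy": 0, "dz": -0.6, "ax": 0, "ay": 0, "az": 0},
  {"dx": -1.2, "dy": 0, "dz": -0.2, "ax": 0, "ay": 0, "az": 0},
  {"dx": -1.2, "dy": 0, "dz": 0, "ax": 0, "ay": 0, "az": 0},
  {"dx": -1.2, "dy": 0, "dz": 0, "ax": 0, "ay": 0, "az": 0},
])

```text
time: 5.95
position: [0.6474, -0.1453, 0.1704]
tcp_rot: [3.136, -0.036, -3.068]
ft_force: [-3.5, -0.7, 1.0]
finger_gap: 0.0005
```

```bash
python3 - <<'E'
from h import *
st()
p=cams.camera("scene"); save(p,"sc5.png",(300,260,480,400),4)
E
```

```text
t 5.95 pos [ 0.6474 -0.1453  0.1704] blk [ 0.0338 -0.1167  0.1704] rot [ 3.1359 -0.0356 -3.0677] F [-3.4878 -0.748   0.986 ] gap 0.0005
```

View pics/sc5.png

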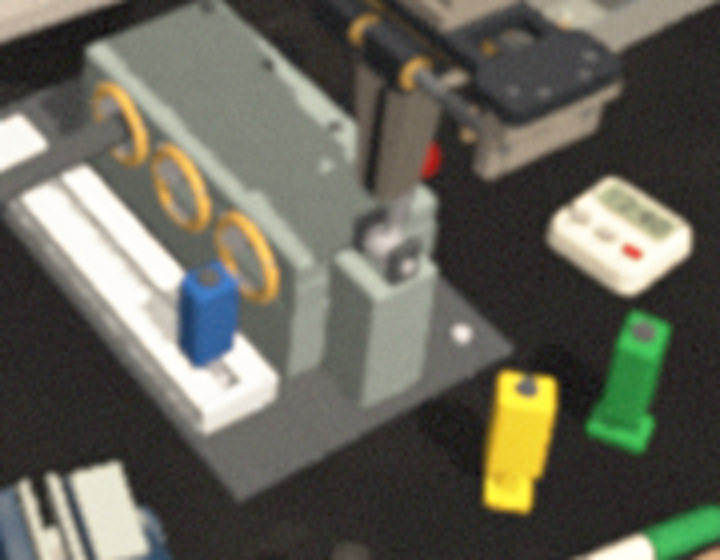

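arm_command([
  {"dx": -0.8, "dy": 0, "dz": 0.2, "ax": 0, "ay": 0, "az": 0},
  {"dx": -0.6, "dy": 0, "dz": 0, "ax": 0, "ay": 0, "az": 0},
  {"dx": -0.4, "dy": 0, "dz": 0, "ax": 0, "ay": 0, "az": 0},
])

```text
time: 6.38
position: [0.6615, -0.1443, 0.1665]
tcp_rot: [3.134, -0.051, -3.067]
ft_force: [-17.9, 0.6, 17.3]
finger_gap: 0.0005
```

arm_command([
  {"dx": 1.5, "dy": 0, "dz": 0, "ax": 0, "ay": 0, "az": 0},
  {"dx": 2, "dy": 0, "dz": -2, "ax": 0, "ay": -2.5, "az": 0},
  {"dx": 4, "dy": 2, "dz": -3, "ax": 0, "ay": 0, "az": 0},
  {"dx": 4, "dy": 4, "dz": 0, "ax": 0, "ay": 0, "az": 0},
])

```text
time: 6.88
position: [0.5465, -0.0933, 0.219]
tcp_rot: [3.136, 0.0, -3.07]
ft_force: [0.7, 1.5, -0.3]
finger_gap: 0.0004
```

```bash
python3 - <<'E'
from h import *
st()
p=cams.camera("scene"); save(p,"sc6.png",(270,230,450,370),4)
t=cams.camera("top"); save(t,"tp6.png",(300,170,460,290),4)
w=cams.camera("wrist"); save(w,"wr6.png")
E
```

```text
t 6.88 pos [ 0.5465 -0.0933  0.219 ] blk [-0.063  -0.0575  0.219 ] rot [ 3.1357  0.0005 -3.0703] F [ 0.7277  1.5052 -0.2716] gap 0.0004
```

View pics/sc6.png

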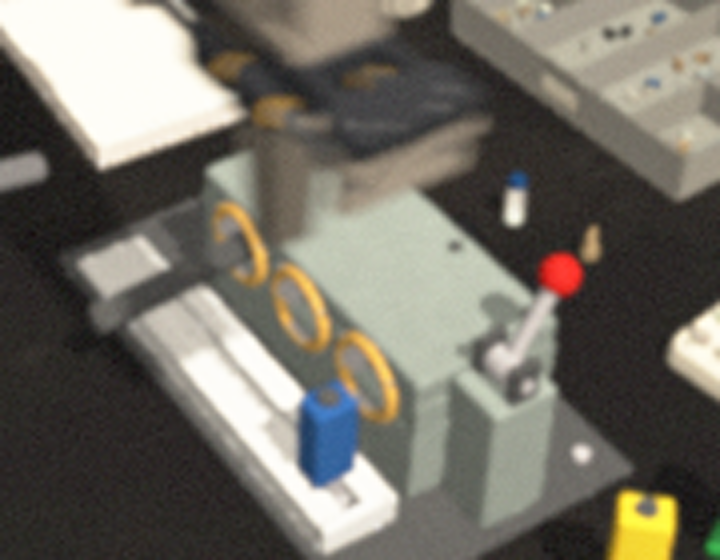

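View pics/wr6.png

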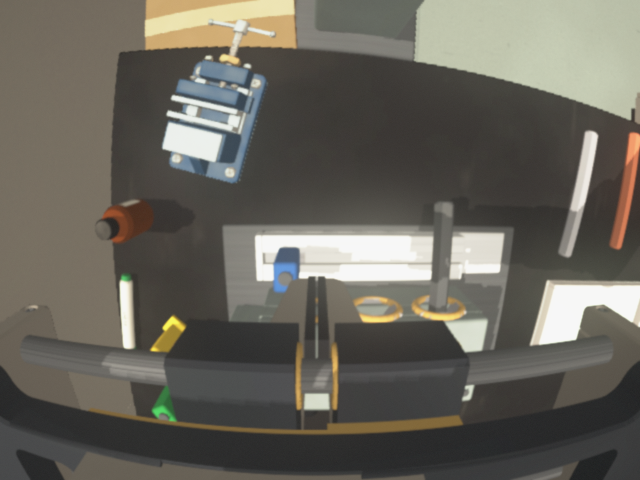

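View pics/tp6.png

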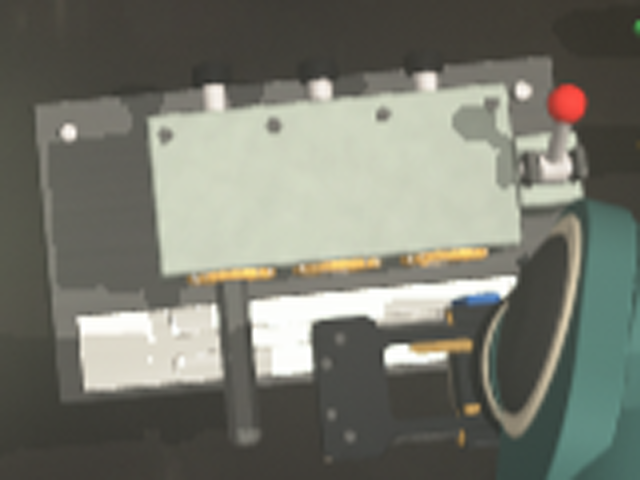

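```bash
python3 - <<'E'
from h import *
pt=cams.camera("top"); ps=cams.camera("scene")
X,e=tri([ray(pt,(442,195.75)),ray(ps,(410.5,298.5))]); print(X,e,wb(X))
st(); plan(bw((-.045,.06,.066)),YB)
a=(235/4+300,437/4+170)
print(wb(atz(pt,(240/4+300,440/4+170),.062)), "old bar tip", wb(atz(pt,(233/4+300,285/4+170),.068)))
E
```

```text
[ 0.6816 -0.1437  0.1475] [np.float64(0.00029406262616105925), np.float64(0.00029406262616125055)] [ 0.0681 -0.1176  0.1475]
t 7.12 pos [ 0.5466 -0.0922  0.2175] blk [-0.0629 -0.0564  0.2175] rot [ 3.1348 -0.0034 -3.0664] F [ 0.1134 -0.6308  0.2488] gap 0.0003
shift now-axes [-1.8651 11.5304 15.2178] target-axes [-1.7868 11.637  15.1459] turn [ 0.3867 -0.1974  0.1285] dist 19.18358986412347
[-0.0939  0.0644  0.062 ] old bar tip [-0.0068  0.0605  0.068 ]
```

arm_command([
  {"dx": 0, "dy": 4, "dz": 0, "ax": 0, "ay": 0, "az": 0},
  {"dx": 0, "dy": 4, "dz": 0, "ax": 0, "ay": 0, "az": 0},
  {"dx": 0, "dy": 4, "dz": 0, "ax": 0, "ay": 0, "az": 0},
  {"dx": -1.8, "dy": 0, "dz": 5, "ax": 0, "ay": 0, "az": 0},
  {"dx": 0, "dy": 0, "dz": 0, "ax": 0, "ay": 0, "az": 0},
], gripper=0.6)

```text
time: 7.75
position: [0.5649, 0.0292, 0.1668]
tcp_rot: [3.139, 0.004, -3.073]
ft_force: [0.5, -0.3, 0.2]
finger_gap: 0.0483
```

```bash
python3 - <<'E'
from h import *
st(); plan(bw((-.045,.062,.066)),YB)
w=cams.camera("wrist"); save(w,"wr7.png")
E
```

```text
t 7.75 pos [0.5649 0.0292 0.1668] blk [-0.0358  0.0634  0.1668] rot [ 3.1387  0.0042 -3.0729] F [ 0.4676 -0.2868  0.2393] gap 0.0483
shift now-axes [ 0.96   -0.1703 10.0732] target-axes [ 0.9178 -0.1374 10.0776] turn [ 0.165   0.2435 -0.2403] dist 10.120253602198865
```

View pics/wr7.png

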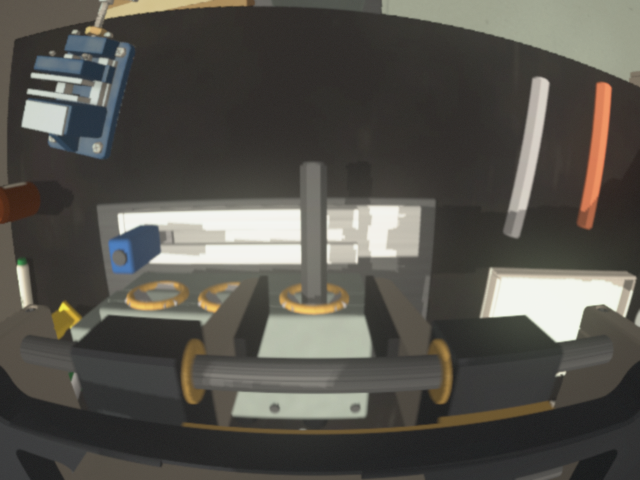

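arm_command([
  {"dx": 0.9, "dy": -0.1, "dz": 3, "ax": 0, "ay": 0, "az": 0},
  {"dx": 0, "dy": 0, "dz": 4, "ax": 0, "ay": 0, "az": 0},
  {"dx": 0, "dy": 0, "dz": 3, "ax": 0, "ay": 0, "az": 0},
  {"dx": 0, "dy": 0, "dz": 0, "ax": 0, "ay": 0, "az": 0},
])

```text
time: 8.3
position: [0.5664, 0.0246, 0.0755]
tcp_rot: [3.137, 0.025, -3.08]
ft_force: [0.9, 0.4, 0.6]
finger_gap: 0.0554
```

arm_command([
  {"dx": 0, "dy": 0, "dz": 0, "ax": 0, "ay": 0, "az": 0},
  {"dx": 0, "dy": 0, "dz": 0, "ax": 0, "ay": 0, "az": 0},
  {"dx": 0, "dy": 0, "dz": 0, "ax": 0, "ay": 0, "az": 0},
  {"dx": 0, "dy": 0, "dz": 0, "ax": 0, "ay": 0, "az": 0},
], gripper=0)

```text
time: 8.8
position: [0.5703, 0.0244, 0.0816]
tcp_rot: [3.136, 0.034, -3.081]
ft_force: [-0.3, 2.3, 0.4]
finger_gap: 0.0176
```

```bash
python3 - <<'E'
from h import *
st()
w=cams.camera("wrist"); save(w,"wr8.png")
E
```

```text
t 8.8 pos [0.5703 0.0244 0.0816] blk [-0.0307  0.0582  0.0816] rot [ 3.1357  0.0343 -3.081 ] F [-0.2574  2.258   0.3645] gap 0.0176
```

View pics/wr8.png

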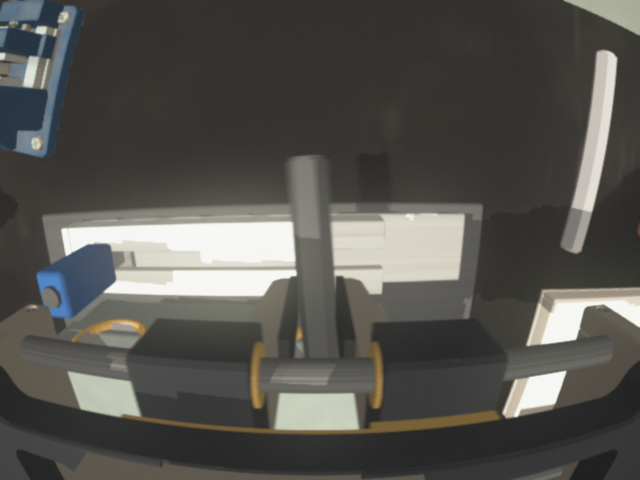

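arm_command([
  {"dx": 0, "dy": 0, "dz": 0, "ax": 0.3, "ay": 2, "az": 0.5},
  {"dx": 0, "dy": 0, "dz": 0, "ax": 0, "ay": 0, "az": 0},
], gripper=0.4)

```text
time: 9.1
position: [0.5705, 0.0247, 0.0819]
tcp_rot: [3.141, -0.0, -3.089]
ft_force: [0.3, 0.4, -0.8]
finger_gap: 0.0343
```

```bash
python3 - <<'E'
from h import *
st(); plan(bw((-.045,.062,.064)),YB)
E
```

```text
t 9.1 pos [0.5705 0.0247 0.0819] blk [-0.0305  0.0585  0.0819] rot [ 3.141  -0.0003 -3.089 ] F [ 0.253   0.3532 -0.8076] gap 0.0343
shift now-axes [1.4579 0.3229 1.792 ] target-axes [1.4516 0.3536 1.7914] turn [ 0.0354 -0.0185 -1.1658] dist 2.332596515433263
```

arm_command([
  {"dx": 1.4, "dy": 0.3, "dz": 0, "ax": 0, "ay": 0, "az": -1.2},
  {"dx": 0, "dy": 0, "dz": 1, "ax": 0, "ay": 0, "az": 0},
  {"dx": 0, "dy": 0, "dz": 0.8, "ax": 0, "ay": 0, "az": 0},
  {"dx": 0, "dy": 0, "dz": 0, "ax": 0, "ay": 0, "az": 0},
])

```text
time: 9.6
position: [0.554, 0.0268, 0.0621]
tcp_rot: [3.141, -0.001, -3.067]
ft_force: [0.7, 0.6, 0.8]
finger_gap: 0.0368
```

```bash
python3 - <<'E'
from h import *
st(); plan(bw((-.045,.062,.064)),YB)
E
```

```text
t 9.6 pos [0.554  0.0268 0.0621] blk [-0.0468  0.0618  0.0621] rot [ 3.141  -0.0011 -3.0666] F [0.6868 0.6374 0.8498] gap 0.0368
shift now-axes [-0.1822  0.0227 -0.1861] target-axes [-0.1824  0.023  -0.1859] turn [ 0.0367 -0.0649  0.1222] dist 0.26142338845579294
```

Good. Grip.

arm_command([
  {"dx": 0, "dy": 0, "dz": 0, "ax": 0, "ay": 0, "az": 0},
  {"dx": 0, "dy": 0, "dz": 0, "ax": 0, "ay": 0, "az": 0},
  {"dx": 0, "dy": 0, "dz": 0, "ax": 0, "ay": 0, "az": 0},
], gripper=0)

```text
time: 9.98
position: [0.5543, 0.0262, 0.0621]
tcp_rot: [3.141, -0.001, -3.067]
ft_force: [-0.7, -1.2, -0.1]
finger_gap: 0.0168
```

```bash
python3 - <<'E'
from h import *
st(); plan(bw((-.045,.062,.064)),YB)
E
```

```text
t 9.97 pos [0.5543 0.0262 0.0621] blk [-0.0466  0.0612  0.0621] rot [ 3.1415 -0.0011 -3.0672] F [-0.698  -1.175  -0.0824] gap 0.0168
shift now-axes [-0.1573  0.0798 -0.1906] target-axes [-0.1574  0.08   -0.1905] turn [ 0.0067 -0.0607  0.0854] dist 0.2597160516798465
```

arm_command([
  {"dx": 1.5, "dy": 0, "dz": 0, "ax": 0, "ay": 0, "az": 0},
  {"dx": 2, "dy": 0, "dz": 0, "ax": 0, "ay": 0, "az": 0},
  {"dx": 2, "dy": 0, "dz": 0, "ax": 0, "ay": 0, "az": 0},
  {"dx": 2, "dy": 0, "dz": 0, "ax": 0, "ay": 0, "az": 0},
  {"dx": 1, "dy": 0, "dz": 0, "ax": 0, "ay": 0, "az": 0},
])

```text
time: 10.6
position: [0.4627, 0.0198, 0.0618]
tcp_rot: [3.141, -0.004, -3.067]
ft_force: [-0.5, 0.3, -0.8]
finger_gap: 0.0167
```

```bash
python3 - <<'E'
from h import *
st()
p=cams.camera("scene"); save(p,"sc9.png",(200,190,480,400),2.8)
w=cams.camera("wrist"); save(w,"wr9.png")
E
```

```text
t 10.6 pos [0.4627 0.0198 0.0618] blk [-0.1384  0.0615  0.0618] rot [ 3.1408 -0.0037 -3.0666] F [-0.4809  0.3493 -0.8094] gap 0.0167
```

View pics/sc9.png

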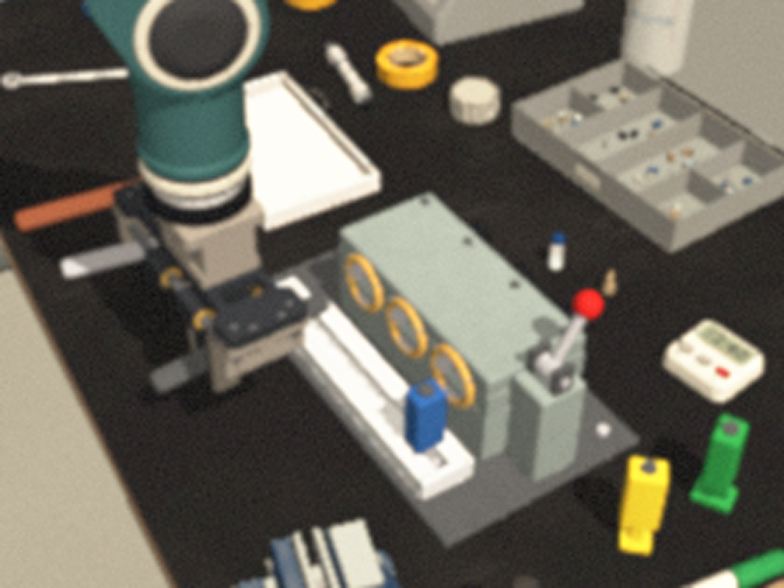

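View pics/wr9.png

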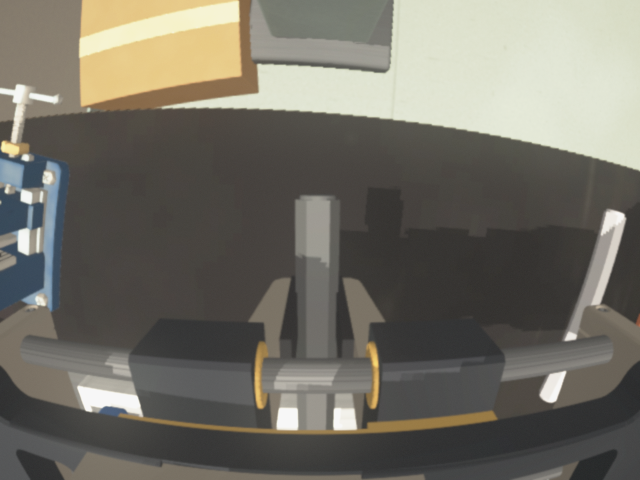

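```bash
python3 - <<'E'
from h import *
o=st(); print(o["qpos"]); plan((.6265,.2675,.20),-1.55)
plan((.6265,.2675,.20),1.59)
E
```

```text
t 10.7 pos [0.4633 0.0199 0.0619] blk [-0.1378  0.0615  0.0619] rot [ 3.1408 -0.0035 -3.0666] F [ 0.1652  0.7312 -1.1932] gap 0.0167
[-0.3908  0.4614  0.3306  2.1833 -0.2864  0.5404  1.801 ]
shift now-axes [-18.0854  23.4797 -13.8581] target-axes [-24.4167 -16.836  -13.8129] turn [  0.1898  -0.1272 -86.894 ] dist 32.71730242652983
shift now-axes [-18.0854  23.4797 -13.8581] target-axes [ 24.4435  16.7971 -13.8129] turn [-0.1293 -0.1925 93.197 ] dist 32.71730242652983
```

arm_command([
  {"dx": 0, "dy": 0, "dz": -4, "ax": 0, "ay": 0, "az": 0},
  {"dx": 0, "dy": 0, "dz": -5, "ax": 0, "ay": 0, "az": 0},
  {"dx": 0, "dy": 4, "dz": -4, "ax": 0, "ay": 0, "az": 0},
  {"dx": 0, "dy": 5, "dz": 0, "ax": 0, "ay": 0, "az": 0},
  {"dx": 0, "dy": 5, "dz": 0, "ax": 0, "ay": 0, "az": 0},
])

```text
time: 11.32
position: [0.4581, 0.1602, 0.1978]
tcp_rot: [3.14, 0.003, -3.076]
ft_force: [0.6, 0.6, -2.0]
finger_gap: 0.0168
```

arm_command([
  {"dx": 0, "dy": 5, "dz": 0, "ax": 0, "ay": 0, "az": 0},
  {"dx": 0, "dy": 0, "dz": 0, "ax": 0, "ay": 0, "az": 10},
  {"dx": 0, "dy": 0, "dz": 0, "ax": 0, "ay": 0, "az": 10},
  {"dx": 0, "dy": 0, "dz": 0, "ax": 0, "ay": 0, "az": 10},
  {"dx": 0, "dy": 0, "dz": 0, "ax": 0, "ay": 0, "az": 10},
])

```text
time: 11.95
position: [0.4567, 0.219, 0.1994]
tcp_rot: [3.132, 0.003, 2.496]
ft_force: [0.6, 0.0, -1.4]
finger_gap: 0.0167
```

arm_command([
  {"dx": 0, "dy": 0, "dz": 0, "ax": 0, "ay": 0, "az": 10},
  {"dx": 0, "dy": 0, "dz": 0, "ax": 0, "ay": 0, "az": 10},
  {"dx": 0, "dy": 0, "dz": 0, "ax": 0, "ay": 0, "az": 10},
  {"dx": 0, "dy": 0, "dz": 0, "ax": 0, "ay": 0, "az": 10},
  {"dx": 0, "dy": 0, "dz": 0, "ax": 0, "ay": 0, "az": 10},
])

```text
time: 12.58
position: [0.4596, 0.2208, 0.2004]
tcp_rot: [3.129, -0.007, 1.594]
ft_force: [-0.2, -0.0, -1.9]
finger_gap: 0.0167
```

```bash
python3 - <<'E'
from h import *
o=st(); print(o["qpos"]); plan((.6255,.321,.15),1.59)
E
```

```text
t 12.57 pos [0.4596 0.2208 0.2004] blk [-0.1268  0.2622  0.2004] rot [ 3.1285 -0.0067  1.5944] F [-0.183  -0.0195 -1.9375] gap 0.0167
[-1.0555  0.3035  0.6471  2.0229 -0.2386  0.8731 -0.2548]
shift now-axes [ 9.5882 16.7538  5.3256] target-axes [ 9.6963 16.7795  5.0415] turn [ 0.7485 -0.3866  0.2499] dist 20.02460292162549
```

arm_command([
  {"dx": 2.4, "dy": 4.2, "dz": 0, "ax": 0.7, "ay": -0.4, "az": 0},
  {"dx": 2.4, "dy": 4.2, "dz": 0, "ax": 0, "ay": 0, "az": 0},
  {"dx": 2.4, "dy": 4.2, "dz": 0, "ax": 0, "ay": 0, "az": 0},
  {"dx": 2.4, "dy": 4.2, "dz": 2, "ax": 0, "ay": 0, "az": 0},
  {"dx": 0, "dy": 0, "dz": 3, "ax": 0, "ay": 0, "az": 0},
])

```text
time: 13.2
position: [0.633, 0.3276, 0.1521]
tcp_rot: [3.134, -0.005, 1.597]
ft_force: [-0.5, -0.6, -1.3]
finger_gap: 0.017
```

```bash
python3 - <<'E'
from h import *
o=st(); plan((.6255,.321,.033),1.59)
w=cams.camera("wrist"); save(w,"wr10.png")
t=cams.camera("top"); save(t,"tp10.png",(180,170,460,340),2.8)
E
```

```text
t 13.2 pos [0.633  0.3276 0.1521] blk [0.0539 0.3561 0.1521] rot [ 3.1342 -0.0046  1.5971] F [-0.5113 -0.5855 -1.3404] gap 0.017
shift now-axes [-0.6989 -0.8566 11.8967] target-axes [-0.649  -0.7643 11.9058] turn [ 0.4213 -0.2677  0.4066] dist 11.947962981644563
```

View pics/wr10.png

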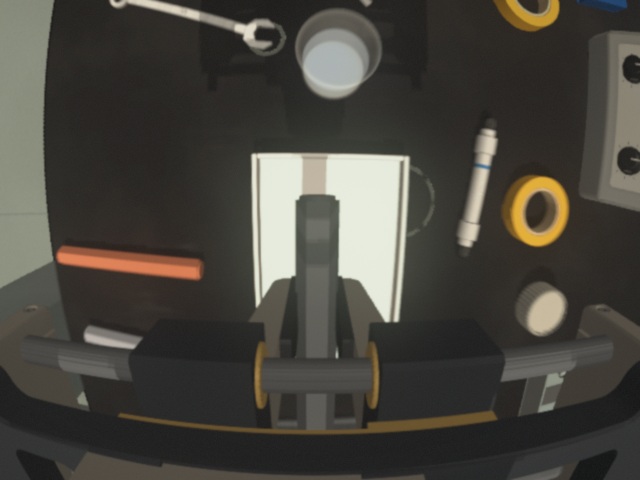

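View pics/tp10.png

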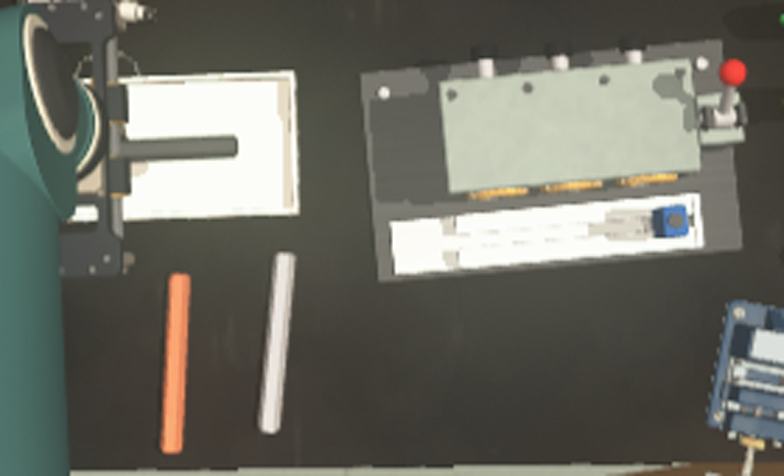

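arm_command([
  {"dx": -0.6, "dy": -0.7, "dz": 3, "ax": 0.4, "ay": 0, "az": 0.4},
  {"dx": 0, "dy": 0, "dz": 4, "ax": 0, "ay": 0, "az": 0},
  {"dx": 0, "dy": 0, "dz": 3, "ax": 0, "ay": 0, "az": 0},
  {"dx": 0, "dy": 0, "dz": 0, "ax": 0, "ay": 0, "az": 0},
])

```text
time: 13.8
position: [0.6228, 0.3197, 0.0513]
tcp_rot: [-3.137, -0.003, 1.589]
ft_force: [-0.0, 0.5, -0.2]
finger_gap: 0.0167
```

```bash
python3 - <<'E'
from h import *
o=st(); plan((.6255,.321,.033),1.59)
E
```

```text
t 13.8 pos [0.6228 0.3197 0.0513] blk [0.0431 0.3489 0.0513] rot [-3.1374 -0.003   1.5887] F [-0.023   0.5    -0.1703] gap 0.0167
shift now-axes [0.1203 0.2789 1.8262] target-axes [0.1254 0.2714 1.827 ] turn [-0.2384 -0.1709 -0.072 ] dist 1.8512515571556096
```

Lower the rest, then open to ~28 mm.

arm_command([
  {"dx": 0, "dy": 0.3, "dz": 1.1, "ax": 0, "ay": 0, "az": 0},
  {"dx": 0, "dy": 0, "dz": 0.7, "ax": 0, "ay": 0, "az": 0},
])

```text
time: 14.05
position: [0.6282, 0.321, 0.0367]
tcp_rot: [3.14, -0.006, 1.589]
ft_force: [0.4, -0.2, -1.8]
finger_gap: 0.017
```

arm_command([
  {"dx": 0, "dy": 0, "dz": 0, "ax": 0, "ay": 0, "az": 0},
  {"dx": 0, "dy": 0, "dz": 0, "ax": 0, "ay": 0, "az": 0},
  {"dx": 0, "dy": 0, "dz": 0, "ax": 0, "ay": 0, "az": 0},
], gripper=0.3)

```text
time: 14.42
position: [0.6296, 0.3215, 0.0388]
tcp_rot: [3.138, -0.008, 1.589]
ft_force: [-0.6, 0.5, 0.4]
finger_gap: 0.0276
```

```bash
python3 - <<'E'
from h import *
o=st()
p=cams.camera("scene"); save(p,"sc11.png",(200,170,400,320),3.8)
E
```

```text
t 14.43 pos [0.6296 0.3215 0.0388] blk [0.05   0.3502 0.0388] rot [ 3.1375 -0.0075  1.5891] F [-0.5786  0.4877  0.3951] gap 0.0276
```

View pics/sc11.png

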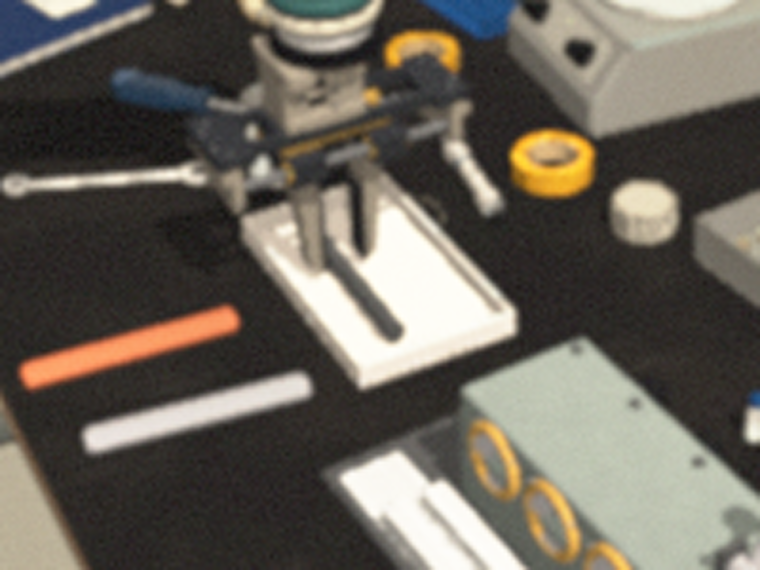

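arm_command([
  {"dx": 0, "dy": 0, "dz": -3, "ax": 0, "ay": 0, "az": 0},
  {"dx": 0, "dy": 0, "dz": -5, "ax": 0, "ay": 0, "az": 0},
  {"dx": 0, "dy": 0, "dz": -5, "ax": 0, "ay": 0, "az": 0},
  {"dx": 0, "dy": -5, "dz": -3, "ax": 0, "ay": 0, "az": -10},
  {"dx": 0, "dy": 0, "dz": 0, "ax": 0, "ay": 0, "az": -10},
])

```text
time: 15.1
position: [0.5779, 0.3193, 0.2037]
tcp_rot: [3.135, -0.005, 1.948]
ft_force: [0.6, -0.2, -0.0]
finger_gap: 0.0277
```

arm_command([
  {"dx": 0, "dy": 0, "dz": 0, "ax": 0, "ay": 0, "az": -10},
  {"dx": 0, "dy": 0, "dz": 0, "ax": 0, "ay": 0, "az": -10},
  {"dx": 0, "dy": 0, "dz": 0, "ax": 0, "ay": 0, "az": -10},
  {"dx": 0, "dy": 0, "dz": 0, "ax": 0, "ay": 0, "az": -10},
  {"dx": 0, "dy": 0, "dz": 0, "ax": 0, "ay": 0, "az": -10},
], gripper=0.6)

```text
time: 15.72
position: [0.5778, 0.3195, 0.2072]
tcp_rot: [3.13, 0.005, 2.851]
ft_force: [-1.1, 0.2, -0.1]
finger_gap: 0.055
```

```bash
python3 - <<'E'
from h import *
o=st()
t=cams.camera("top"); save(t,"tp12.png",(180,170,460,340),2.8)
r=cams.regions_of("dog_c",t); print([(q["conf"],q["position"]) for q in r])
r=cams.regions_of("old_bar_c",t); print([(q["conf"],q["position"],atz(t,q["position"],.016)) for q in r])
plan(bw((-.037,-.073,.2)),YB)
E
```

```text
t 15.72 pos [0.5778 0.3195 0.2072] blk [-0.0018  0.352   0.2072] rot [3.1298 0.0046 2.8506] F [-1.069   0.1552 -0.1307] gap 0.055
[(0.65, [417.3, 245.6]), (0.65, [468.1, 174.5]), (0.6, [469.9, 203.1]), (0.59, [374.6, 226.1]), (0.41, [440.5, 200.9])]
[(0.65, [245.1, 229.9], array([0.6284, 0.2933, 0.016 ]))]
shift now-axes [-12.1975 -40.8545   0.2724] target-axes [  3.5323 -42.4847   0.7178] turn [  0.6436   0.3681 -21.381 ] dist 42.6373112426236
```

View pics/tp12.png

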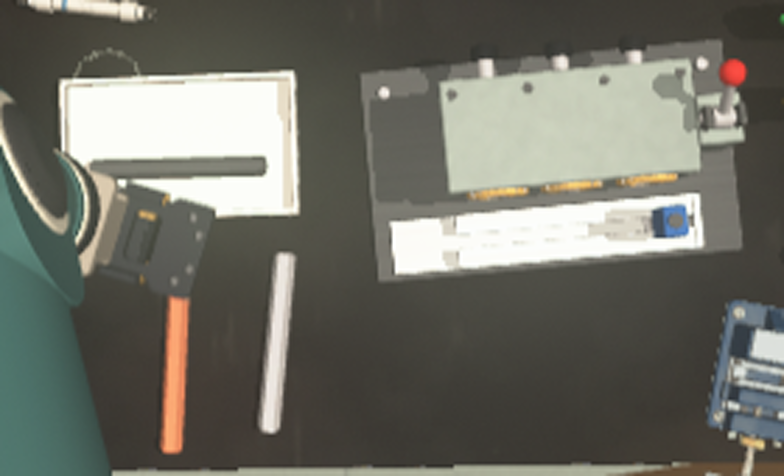

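arm_command([
  {"dx": 0, "dy": 0, "dz": 0, "ax": 0.6, "ay": 0.4, "az": -10.5},
  {"dx": 0, "dy": 0, "dz": 0, "ax": 0, "ay": 0, "az": -10.5},
  {"dx": 0.4, "dy": -5, "dz": 0, "ax": 0, "ay": 0, "az": 0},
  {"dx": 0.4, "dy": -5, "dz": 0, "ax": 0, "ay": 0, "az": 0},
  {"dx": 0.4, "dy": -5, "dz": 0, "ax": 0, "ay": 0, "az": 0},
])

```text
time: 16.5
position: [0.5755, 0.1705, 0.2065]
tcp_rot: [3.139, -0.001, -3.073]
ft_force: [0.4, -0.0, 0.2]
finger_gap: 0.0552
```

arm_command([
  {"dx": 0.4, "dy": -5, "dz": 0, "ax": 0, "ay": 0, "az": 0},
  {"dx": 0.4, "dy": -5, "dz": 0, "ax": 0, "ay": 0, "az": 0},
  {"dx": 0.4, "dy": -5, "dz": 0, "ax": 0, "ay": 0, "az": 0},
  {"dx": 0.4, "dy": -5, "dz": 0, "ax": 0, "ay": 0, "az": 0},
  {"dx": 0.4, "dy": -4, "dz": 0, "ax": 0, "ay": 0, "az": 0},
])

```text
time: 17.12
position: [0.5695, -0.0793, 0.2071]
tcp_rot: [3.139, 0.002, -3.094]
ft_force: [-0.0, -0.6, 0.4]
finger_gap: 0.0548
```

```bash
python3 - <<'E'
from h import *
o=st()
t=cams.camera("top"); s=cams.camera("scene"); w=cams.camera("wrist")
save(w,"wr13.png"); save(s,"sc13.png",(280,270,440,390),4.5)
plan(bw((-.037,-.0735,.067)),YB)
E
```

```text
t 17.12 pos [ 0.5695 -0.0793  0.2071] blk [-0.0391 -0.0452  0.2071] rot [ 3.139   0.0019 -3.0941] F [-0.0369 -0.6393  0.3972] gap 0.0548
shift now-axes [-0.2721 -2.8021 13.997 ] target-axes [-0.2177 -2.78   14.0023] turn [ 0.1186  0.0995 -1.6157] dist 14.277306621961161
```

View pics/wr13.png

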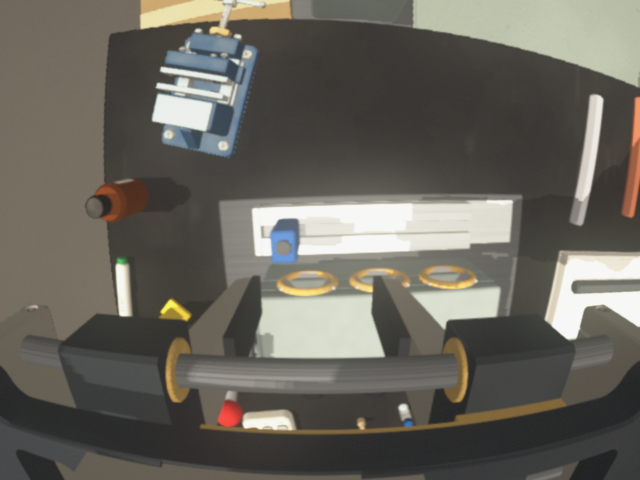

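View pics/sc13.png

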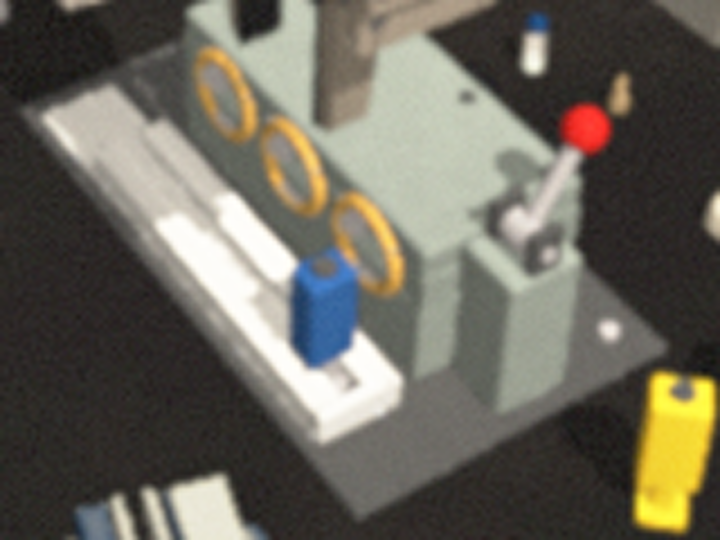

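```bash
python3 - <<'E'
from h import *
t=cams.camera("top"); s=cams.camera("scene"); w=cams.camera("wrist")
print(wb(atz(w,(284,247),.084,True)),wb(atz(t,(421,248.6),.084)),wb(atz(s,(280+325/4.5,270+264/4.5),.084)))
# mouth ring check in wrist: 307,283 / 379,280 / 447,277 
for u in [(307,283),(379,280),(447,277)]: print(wb(atz(w,u,.064,True)))
E
```

```text
[-0.0363 -0.0666  0.084 ] [-0.0362 -0.0747  0.084 ] [-0.0365 -0.0737  0.084 ]
[ 0.0002 -0.0508  0.064 ]
[-0.0009  0.009   0.064 ]
[-0.0012  0.0691  0.064 ]
```

```bash
python3 - <<'E'
from h import *
st(); plan(bw((-.037,-.0742,.067)),YB)
E
```

```text
t 17.43 pos [ 0.5699 -0.0754  0.2067] blk [-0.0384 -0.0413  0.2067] rot [ 3.1379  0.0013 -3.0883] F [0.3955 0.1327 0.3283] gap 0.0551
shift now-axes [-0.1838 -3.3417 13.957 ] target-axes [-0.1381 -3.2931 13.9691] turn [ 0.2122  0.0791 -1.1233] dist 14.352658540574982
```

arm_command([
  {"dx": -0.1, "dy": -3.3, "dz": 0, "ax": 0.2, "ay": 0, "az": -1.1},
  {"dx": 0, "dy": 0, "dz": 4, "ax": 0, "ay": 0, "az": 0},
  {"dx": 0, "dy": 0, "dz": 2, "ax": 0, "ay": 0, "az": 0},
  {"dx": 0, "dy": 0, "dz": 0, "ax": 0, "ay": 0, "az": 0},
])

```text
time: 17.92
position: [0.5751, -0.1011, 0.1456]
tcp_rot: [3.139, 0.004, -3.061]
ft_force: [-0.6, 1.3, -0.2]
finger_gap: 0.0549
```

```bash
python3 - <<'E'
from h import *
st(); plan(bw((-.037,-.0742,.067)),YB)
w=cams.camera("wrist"); save(w,"wr14.png")
E
```

```text
t 17.93 pos [ 0.5751 -0.1011  0.1456] blk [-0.0351 -0.0673  0.1456] rot [ 3.1392  0.0036 -3.0606] F [-0.6064  1.346  -0.168 ] gap 0.0549
shift now-axes [ 0.2191 -0.7032  7.8542] target-axes [ 0.1854 -0.6856  7.8567] turn [0.1404 0.2043 0.4631] dist 7.888705981685617
```

View pics/wr14.png

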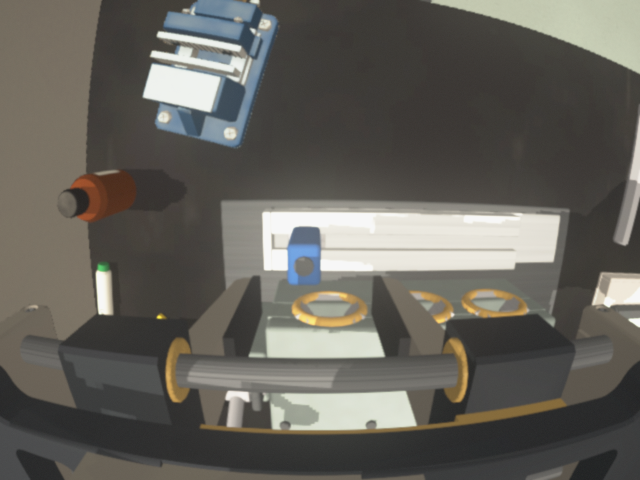

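arm_command([
  {"dx": 0.2, "dy": -0.7, "dz": 1, "ax": 0.1, "ay": 0.2, "az": 0.4},
  {"dx": 0, "dy": 0, "dz": 2, "ax": 0, "ay": 0, "az": 0},
  {"dx": 0, "dy": 0, "dz": 0, "ax": 0, "ay": 0, "az": 0},
])

```text
time: 18.35
position: [0.5759, -0.1076, 0.1176]
tcp_rot: [3.141, 0.005, -3.066]
ft_force: [0.2, 0.9, 0.9]
finger_gap: 0.0553
```

```bash
python3 - <<'E'
from h import *
st(); plan(bw((-.037,-.0742,.067)),YB)
E
```

```text
t 18.35 pos [ 0.5759 -0.1076  0.1176] blk [-0.0347 -0.0738  0.1176] rot [ 3.1414  0.0053 -3.0662] F [0.2163 0.8834 0.9004] gap 0.0553
shift now-axes [ 0.2539 -0.0357  5.0552] target-axes [ 0.2269 -0.0355  5.0565] turn [0.0093 0.3046 0.1405] dist 5.06168406297218
```

arm_command([
  {"dx": 0.2, "dy": 0, "dz": 2, "ax": 0, "ay": 0.3, "az": 0},
  {"dx": 0, "dy": 0, "dz": 2, "ax": 0, "ay": 0, "az": 0},
  {"dx": 0, "dy": 0, "dz": 0.5, "ax": 0, "ay": 0, "az": 0},
  {"dx": 0, "dy": 0, "dz": 0, "ax": 0, "ay": 0, "az": 0},
])

```text
time: 18.85
position: [0.5749, -0.1082, 0.0715]
tcp_rot: [-3.141, 0.002, -3.067]
ft_force: [0.3, 0.1, 0.6]
finger_gap: 0.0553
```

```bash
python3 - <<'E'
from h import *
st(); plan(bw((-.037,-.0742,.067)),YB)
w=cams.camera("wrist"); save(w,"wr15.png")
E
```

```text
t 18.85 pos [ 0.5749 -0.1082  0.0715] blk [-0.0359 -0.0744  0.0715] rot [-3.1412  0.002  -3.0668] F [0.297  0.1091 0.6006] gap 0.0553
shift now-axes [0.1151 0.0209 0.4529] target-axes [0.1143 0.0205 0.4531] turn [-0.0234  0.1158  0.1096] dist 0.4677690331008959
```

View pics/wr15.png

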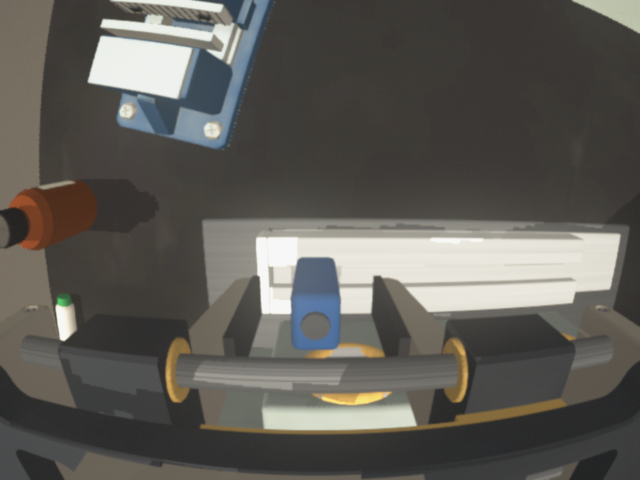

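arm_command([
  {"dx": 0.1, "dy": 0, "dz": 0.4, "ax": 0, "ay": 0.1, "az": 0},
  {"dx": 0, "dy": 0, "dz": 0, "ax": 0, "ay": 0, "az": 0},
])

```text
time: 19.15
position: [0.5746, -0.1084, 0.0685]
tcp_rot: [-3.141, 0.002, -3.067]
ft_force: [0.1, 0.2, -0.4]
finger_gap: 0.0553
```

arm_command([
  {"dx": 0, "dy": 0, "dz": 0, "ax": 0, "ay": 0, "az": 0},
  {"dx": 0, "dy": 0, "dz": 0, "ax": 0, "ay": 0, "az": 0},
  {"dx": 0, "dy": 0, "dz": 0, "ax": 0, "ay": 0, "az": 0},
  {"dx": 0, "dy": 0, "dz": 0, "ax": 0, "ay": 0, "az": 0},
], gripper=0)

```text
time: 19.65
position: [0.5751, -0.1085, 0.0692]
tcp_rot: [-3.141, 0.004, -3.067]
ft_force: [-0.5, 0.6, -0.6]
finger_gap: 0.0198
```

```bash
python3 - <<'E'
from h import *
st(); plan(bw((-.037,.125,.067)),YB)
E
```

```text
t 19.65 pos [ 0.5751 -0.1085  0.0692] blk [-0.0357 -0.0747  0.0692] rot [-3.1407  0.0036 -3.0667] F [-0.4732  0.5821 -0.599 ] gap 0.0198
shift now-axes [ 0.093  19.9662  0.2064] target-axes [ 0.1318 19.9657  0.2248] turn [-0.0516  0.2047  0.1136] dist 19.96744989543224
```

arm_command([
  {"dx": 0, "dy": 1.5, "dz": 0, "ax": 0, "ay": 0.1, "az": 0},
  {"dx": 0, "dy": 2, "dz": 0, "ax": 0, "ay": 0, "az": 0},
  {"dx": 0, "dy": 1, "dz": 0, "ax": 0, "ay": 0, "az": 0},
])

```text
time: 20.02
position: [0.5715, -0.0613, 0.0693]
tcp_rot: [-3.14, 0.002, -3.068]
ft_force: [-0.6, -0.8, -0.2]
finger_gap: 0.0199
```

```bash
python3 - <<'E'
from h import *
st(); plan(bw((-.037,.125,.069)),YB)
E
```

```text
t 20.02 pos [ 0.5715 -0.0613  0.0693] blk [-0.0358 -0.0273  0.0693] rot [-3.1403  0.002  -3.0675] F [-0.6434 -0.7796 -0.2464] gap 0.0199
shift now-axes [ 0.1065 15.2345  0.005 ] target-axes [ 0.1243 15.2343  0.0251] turn [-0.0749  0.1152  0.0668] dist 15.234876381117054
```

Force negligible; sliding well.

arm_command([
  {"dx": 0, "dy": 2.5, "dz": 0, "ax": 0, "ay": 0, "az": 0},
  {"dx": 0, "dy": 2.5, "dz": 0, "ax": 0, "ay": 0, "az": 0},
  {"dx": 0, "dy": 2, "dz": 0, "ax": 0, "ay": 0, "az": 0},
  {"dx": 0, "dy": 1, "dz": 0, "ax": 0, "ay": 0, "az": 0},
])

```text
time: 20.52
position: [0.5648, 0.0245, 0.0692]
tcp_rot: [-3.14, 0.002, -3.064]
ft_force: [-0.3, -0.8, 0.4]
finger_gap: 0.0202
```

```bash
python3 - <<'E'
from h import *
st(); plan(bw((-.037,.125,.069)),YB)
E
```

```text
t 20.52 pos [0.5648 0.0245 0.0692] blk [-0.0363  0.0587  0.0692] rot [-3.1404  0.002  -3.0642] F [-0.2997 -0.7728  0.443 ] gap 0.0202
shift now-axes [0.0452 6.6337 0.0151] target-axes [0.0749 6.6334 0.0228] turn [-0.0657  0.1152  0.2563] dist 6.633825104524864
```

arm_command([
  {"dx": 0, "dy": 2.5, "dz": 0, "ax": 0, "ay": 0, "az": 0},
  {"dx": 0, "dy": 2.3, "dz": 0, "ax": 0, "ay": 0, "az": 0},
  {"dx": 0, "dy": 1, "dz": 0, "ax": 0, "ay": 0, "az": 0},
  {"dx": 0, "dy": 0, "dz": 0, "ax": 0, "ay": 0, "az": 0},
])

```text
time: 21.02
position: [0.5598, 0.0845, 0.0692]
tcp_rot: [-3.14, 0.002, -3.064]
ft_force: [-0.1, 0.8, -0.9]
finger_gap: 0.0199
```

```bash
python3 - <<'E'
from h import *
st(); plan(bw((-.037,.125,.069)),YB)
p=cams.camera("scene"); save(p,"sc16.png",(230,200,450,370),3.5)
w=cams.camera("wrist"); save(w,"wr16.png")
E
```

```text
t 21.02 pos [0.5598 0.0845 0.0692] blk [-0.0368  0.1189  0.0692] rot [-3.1398  0.0019 -3.0638] F [-0.128   0.8076 -0.9171] gap 0.0199
shift now-axes [0.0131 0.6123 0.0208] target-axes [0.0161 0.6122 0.0219] turn [-0.1033  0.1119  0.2817] dist 0.6128199118258428
```

View pics/sc16.png

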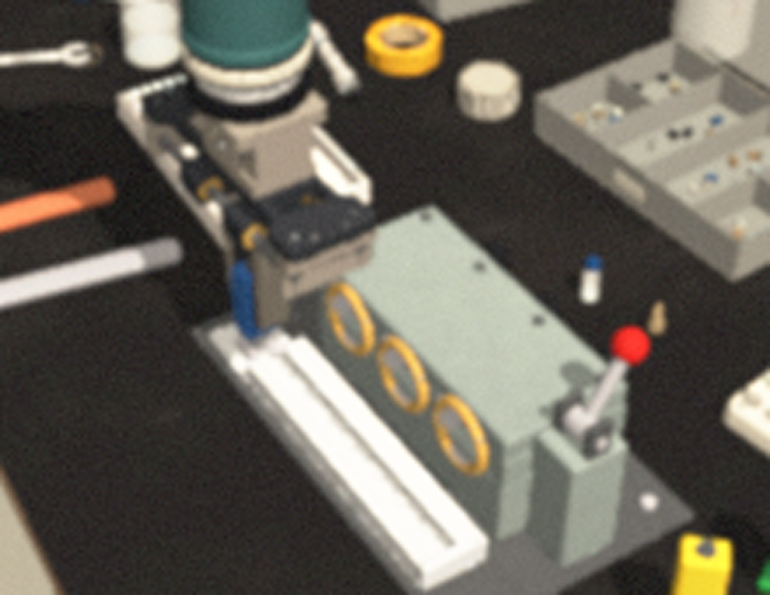

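View pics/wr16.png

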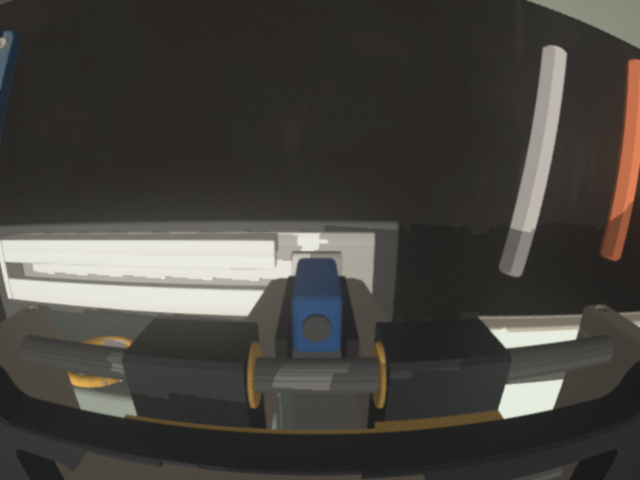

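arm_command([
  {"dx": 0, "dy": 0.3, "dz": -1, "ax": 0, "ay": 0, "az": 0},
  {"dx": 0, "dy": 0, "dz": -3, "ax": 0, "ay": 0, "az": 0},
  {"dx": 0, "dy": 0, "dz": -4, "ax": 0, "ay": 0, "az": 0},
  {"dx": 0, "dy": 0, "dz": -2, "ax": 0, "ay": 0, "az": 0},
])

```text
time: 21.62
position: [0.558, 0.0833, 0.1713]
tcp_rot: [-3.137, -0.003, -3.071]
ft_force: [0.7, 0.7, -2.3]
finger_gap: 0.0196
```

```bash
python3 - <<'E'
from h import *
st(); plan((.674,.295,.13),YB-.05)
w=cams.camera("wrist"); save(w,"wr17.png")
E
```

```text
t 21.62 pos [0.558  0.0833 0.1713] blk [-0.0387  0.1178  0.1713] rot [-3.1375 -0.0034 -3.0706] F [ 0.7453  0.7363 -2.2569] gap 0.0196
shift now-axes [-13.086   20.3139   4.0022] target-axes [-12.0814  20.9021   4.1297] turn [-0.2407 -0.1865  2.7558] dist 24.493149133109437
```

View pics/wr17.png

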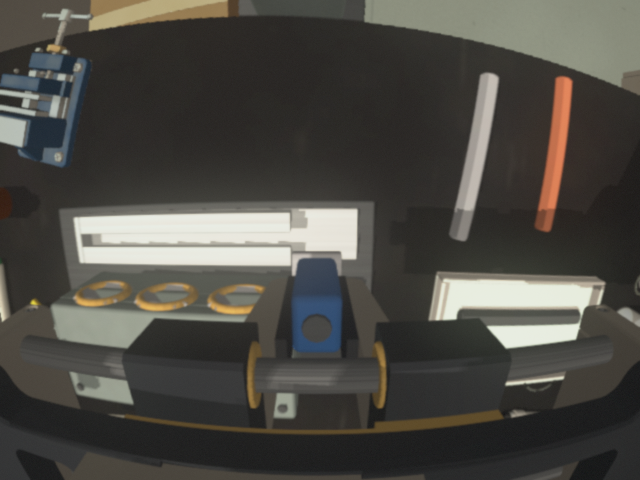

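arm_command([
  {"dx": -2, "dy": 5, "dz": 0, "ax": 0, "ay": 0, "az": 2.7},
  {"dx": -2.5, "dy": 5, "dz": 0, "ax": 0, "ay": 0, "az": 0},
  {"dx": -2.5, "dy": 5, "dz": 0, "ax": 0, "ay": 0, "az": 0},
  {"dx": -2.5, "dy": 4, "dz": 1, "ax": 0, "ay": 0, "az": 0},
  {"dx": -1.5, "dy": 1, "dz": 2, "ax": 0, "ay": 0, "az": 0},
])

```text
time: 22.3
position: [0.6668, 0.2875, 0.1444]
tcp_rot: [-3.14, 0.004, -3.128]
ft_force: [0.6, -0.2, -1.2]
finger_gap: 0.0199
```

```bash
python3 - <<'E'
from h import *
st(); plan((.674,.295,.067),YB-.05)
w=cams.camera("wrist"); save(w,"wr18.png")
E
```

```text
t 22.3 pos [0.6668 0.2875 0.1444] blk [0.0847 0.3136 0.1444] rot [-3.1399  0.0037 -3.1283] F [ 0.5524 -0.2051 -1.227 ] gap 0.0199
shift now-axes [-0.7     0.7524  7.7428] target-axes [-0.7358  0.7322  7.7414] turn [-0.0983  0.2119 -0.5489] dist 7.81070804706711
```

View pics/wr18.png

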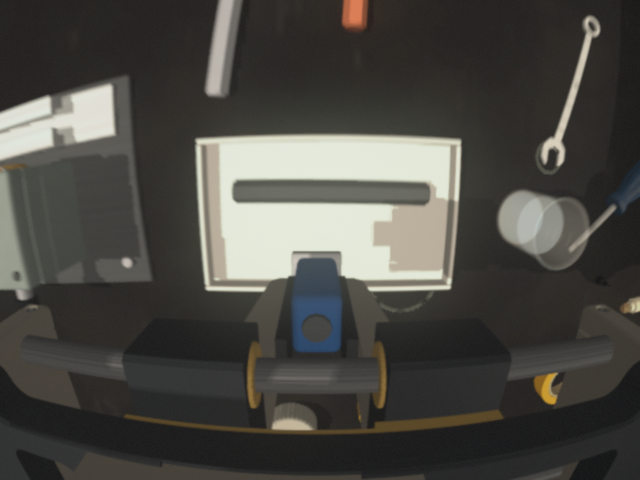

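arm_command([
  {"dx": -0.5, "dy": 0.7, "dz": 2, "ax": 0, "ay": 0.2, "az": 0},
  {"dx": 0, "dy": 0, "dz": 2.5, "ax": 0, "ay": 0, "az": 0},
  {"dx": 0, "dy": 0, "dz": 2, "ax": 0, "ay": 0, "az": 0},
  {"dx": 0, "dy": 0, "dz": 0, "ax": 0, "ay": 0, "az": 0},
])

```text
time: 22.85
position: [0.6704, 0.2892, 0.0712]
tcp_rot: [-3.133, -0.007, -3.133]
ft_force: [-0.1, 0.3, -1.0]
finger_gap: 0.0197
```

```bash
python3 - <<'E'
from h import *
st(); plan((.674,.295,.066),YB-.05)
p=cams.camera("scene"); save(p,"sc18.png",(230,170,390,290),4.5)
E
```

```text
t 22.85 pos [0.6704 0.2892 0.0712] blk [0.0884 0.315  0.0712] rot [-3.1334 -0.0071 -3.1328] F [-0.0607  0.3325 -0.9968] gap 0.0197
shift now-axes [-0.365   0.5766  0.5137] target-axes [-0.3694  0.5672  0.521 ] turn [-0.4681 -0.4095 -0.8055] dist 0.8541644619087224
```

View pics/sc18.png

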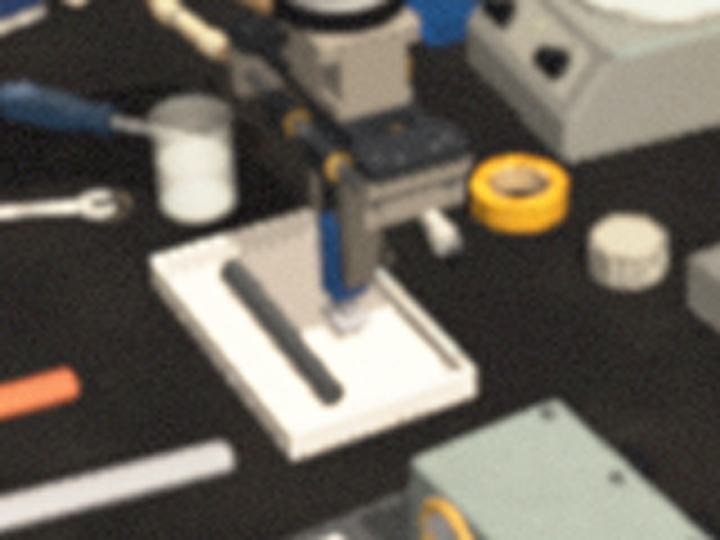

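Lower to touch, then open a bit.

arm_command([
  {"dx": -0.3, "dy": 0, "dz": 0.5, "ax": -0.4, "ay": -0.4, "az": 0},
  {"dx": 0, "dy": 0, "dz": 0.2, "ax": 0, "ay": 0, "az": 0},
  {"dx": 0, "dy": 0, "dz": 0.1, "ax": 0, "ay": 0, "az": 0},
])

```text
time: 23.28
position: [0.6763, 0.2895, 0.0672]
tcp_rot: [3.14, 0.007, -3.133]
ft_force: [0.6, 0.5, -0.3]
finger_gap: 0.0199
```

arm_command([
  {"dx": 0, "dy": 0, "dz": 0, "ax": 0, "ay": 0, "az": 0},
  {"dx": 0, "dy": 0, "dz": 0, "ax": 0, "ay": 0, "az": 0},
  {"dx": 0, "dy": 0, "dz": 0, "ax": 0, "ay": 0, "az": 0},
  {"dx": 0, "dy": 0, "dz": 0, "ax": 0, "ay": 0, "az": 0},
], gripper=0.5)

```text
time: 23.78
position: [0.6771, 0.2901, 0.0688]
tcp_rot: [3.138, 0.009, -3.133]
ft_force: [-0.0, 0.2, 0.6]
finger_gap: 0.0457
```

arm_command([
  {"dx": 0, "dy": 0, "dz": -3, "ax": 0, "ay": 0, "az": 0},
  {"dx": 0, "dy": 0, "dz": -5, "ax": 0, "ay": 0, "az": 0},
  {"dx": 2, "dy": 0, "dz": -5, "ax": 0, "ay": 0, "az": 0},
  {"dx": 5, "dy": 0, "dz": 0, "ax": 0, "ay": 0, "az": 0},
  {"dx": 5, "dy": -3, "dz": 0, "ax": 0, "ay": 0, "az": 0},
])

```text
time: 24.4
position: [0.5557, 0.2599, 0.2006]
tcp_rot: [3.138, 0.01, -3.132]
ft_force: [-1.1, -0.7, 1.5]
finger_gap: 0.0458
```

```bash
python3 - <<'E'
from h import *
st()
p=cams.camera("scene"); save(p,"sc19.png",(190,170,390,320),4)
t=cams.camera("top"); save(t,"tp19.png",(180,170,460,340),2.8)
for n in ["dog_c","old_bar_c"]:
    for q in cams.regions_of(n,t): print(n,q["conf"],q["position"])
    for q in cams.regions_of(n,p): print(n,q["conf"],q["position"])
E
```

```text
t 24.4 pos [0.5557 0.2599 0.2006] blk [-0.0282  0.2941  0.2006] rot [ 3.1382  0.0105 -3.1322] F [-1.0889 -0.7126  1.5153] gap 0.0458
dog_c 0.68 [243.7, 207.2]
dog_c 0.58 [469.2, 203.1]
dog_c 0.54 [467.7, 170.0]
dog_c 0.93 [458.4, 355.3]
dog_c 0.77 [305.0, 231.7]
dog_c 0.68 [427.7, 370.8]
old_bar_c 0.84 [258.2, 229.5]
old_bar_c 0.16 [441.8, 204.9]
old_bar_c 0.76 [292.1, 241.5]
```

View pics/sc19.png

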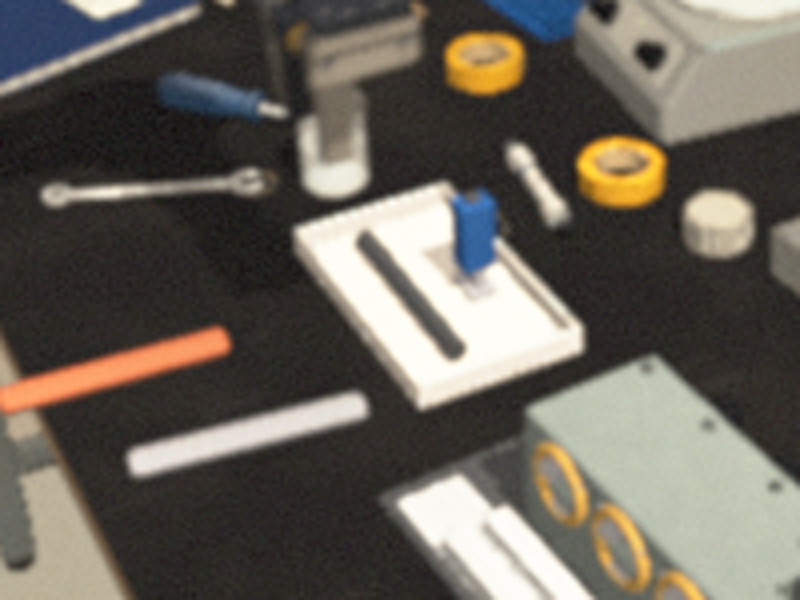

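View pics/tp19.png

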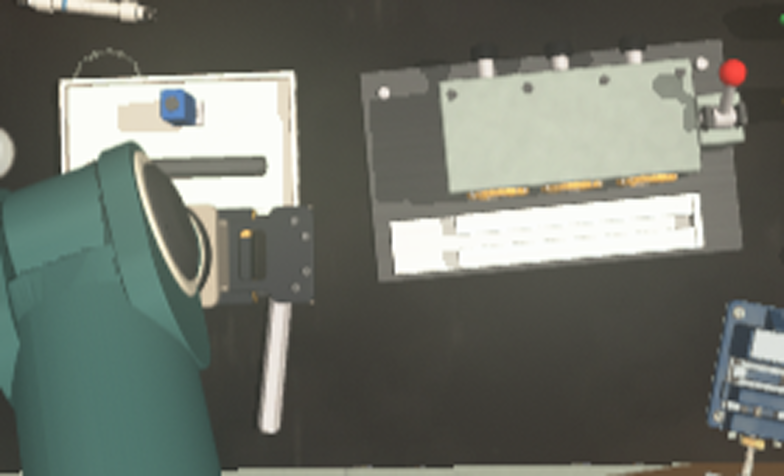

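```bash
python3 - <<'E'
from h import *
st(); plan((.465,.2155,.15),3.047)
t=cams.camera("top"); s=cams.camera("scene"); w=cams.camera("wrist"); save(w,"wr20.png")
for n,p,f in [("bar_2_c",t,0),("bar_2_c",s,0),("bar_2_c",w,1),("bar_3_c",t,0),("bar_3_c",s,0),("bar_3_c",w,1)]:
    for q in cams.regions_of(n,p)[:3]: print(n,q["conf"],q["position"],int(q["pixels"].sum()),atz(p,q["position"],.012,bool(f)))
E
```

```text
t 24.7 pos [0.5586 0.2583 0.2009] blk [-0.0253  0.2924  0.2009] rot [ 3.1391  0.0114 -3.1361] F [-0.873   0.716   0.3975] gap 0.0463
shift now-axes [ 9.4449 -4.2454  4.9688] target-axes [ 8.9176 -5.15    5.0866] turn [0.1777 0.6434 5.7372] dist 11.485597532118375
bar_2_c 0.69 [245.3, 207.9] 184 [0.6814 0.2931 0.012 ]
bar_2_c 0.56 [279.2, 301.0] 390 [0.459  0.2146 0.012 ]
bar_2_c 0.68 [248.8, 278.8] 410 [0.4704 0.2146 0.012 ]
bar_2_c 0.92 [269.7, 139.3] 3229 [0.4818 0.2158 0.012 ]
bar_2_c 0.32 [97.7, 261.3] 22865 [0.5984 0.0246 0.012 ]
bar_3_c 0.29 [440.4, 199.9] 188 [ 0.6913 -0.1699  0.012 ]
bar_3_c 0.58 [219.8, 262.3] 383 [0.4274 0.3124 0.012 ]
bar_3_c 0.25 [359.0, 317.5] 9561 [ 0.6409 -0.0295  0.012 ]
bar_3_c 0.57 [381.4, 79.8] 3205 [0.4263 0.3147 0.012 ]
```

View pics/wr20.png

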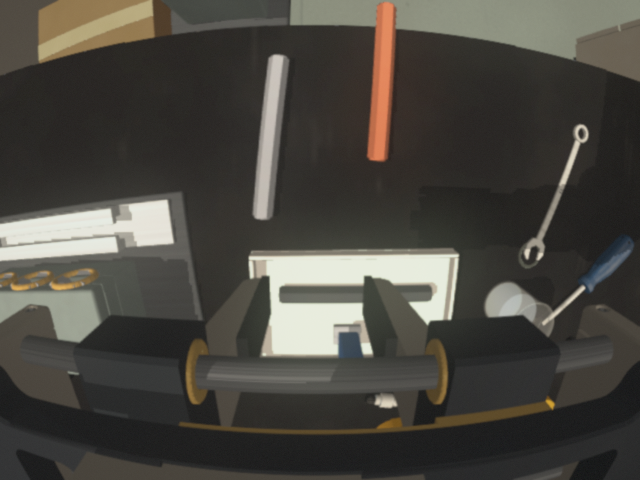

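```bash
python3 - <<'E'
from h import *
w=cams.camera("wrist"); t=cams.camera("top")
A=atz(w,(263,212),.010,True);Bp=atz(w,(279,60),.010,True); print(A,Bp,(A+Bp)/2,np.linalg.norm(A-Bp),np.arctan2(*(A-Bp)[[1,0]]))
A=atz(w,(378,157),.010,True);Bp=atz(w,(387,6),.010,True); print(A,Bp,(A+Bp)/2,np.linalg.norm(A-Bp),np.arctan2(*(A-Bp)[[1,0]]))
print("edge",atz(t,(250,338),0)); 
q=cams.regions_of("bar_2_c",w)[0]; ys,xs=np.nonzero(q["pixels"]); P=np.array([atz(w,(x,y),.012,True) for x,y in zip(xs[::5],ys[::5])])[:,:2]
c=P.mean(0); u,s_,vt=np.linalg.svd(P-c,full_matrices=False); print(c,np.arctan(vt[0,1]/vt[0,0]), np.ptp((P-c)@vt[0]),np.ptp((P-c)@vt[1]))
st(); plan((.465,.2160,.15),3.047)
E
```

```text
[0.5468 0.2078 0.01  ] [0.4075 0.2228 0.01  ] [0.4771 0.2153 0.01  ] 0.14012091771812998 -0.1070078912256453
[0.4956 0.3121 0.01  ] [0.3511 0.3204 0.01  ] [0.4233 0.3162 0.01  ] 0.14471091988306786 -0.05759987357910163
edge [0.3716 0.2867 0.    ]
[0.4784 0.2159] -0.10661898116893494 0.14972517405967625 0.01951185966053648
t 25.3 pos [0.5574 0.2575 0.2001] blk [-0.0266  0.2916  0.2001] rot [ 3.1401  0.0094 -3.1364] F [-0.2056  0.2013 -0.0534] gap 0.046
shift now-axes [ 9.3094 -4.1105  4.9198] target-axes [ 8.8076 -5.0059  5.0133] turn [0.1124 0.5341 5.7204] dist 11.303370585611013
```

arm_command([
  {"dx": 4.4, "dy": -2.5, "dz": 1.5, "ax": 0, "ay": 0.4, "az": 3},
  {"dx": 4.4, "dy": -2.4, "dz": 2, "ax": 0, "ay": 0, "az": 3},
  {"dx": 0, "dy": 0, "dz": 1, "ax": 0, "ay": 0, "az": 0},
  {"dx": 0, "dy": 0, "dz": 0, "ax": 0, "ay": 0, "az": 0},
])

```text
time: 25.8
position: [0.4675, 0.2099, 0.1538]
tcp_rot: [3.138, 0.004, 3.039]
ft_force: [-0.5, 0.8, -0.1]
finger_gap: 0.0463
```

```bash
python3 - <<'E'
from h import *
st(); plan((.464,.2163,.027),3.0416)
w=cams.camera("wrist"); save(w,"wr21.png")
E
```

```text
t 25.8 pos [0.4675 0.2099 0.1538] blk [-0.1198  0.2507  0.1538] rot [3.1382 0.0044 3.0394] F [-0.5486  0.7819 -0.0977] gap 0.0463
shift now-axes [ 0.4703  0.5617 12.6819] target-axes [ 0.4129  0.6056 12.6818] turn [ 0.1938  0.2535 -0.125 ] dist 12.702999280175757
```

View pics/wr21.png

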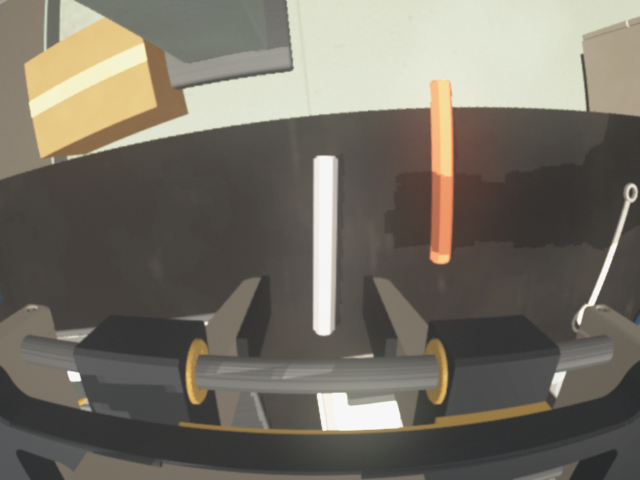

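arm_command([
  {"dx": 0.4, "dy": 0.6, "dz": 3, "ax": 0.2, "ay": 0.2, "az": 0},
  {"dx": 0, "dy": 0, "dz": 4, "ax": 0, "ay": 0, "az": 0},
  {"dx": 0, "dy": 0, "dz": 2, "ax": 0, "ay": 0, "az": 0},
  {"dx": 0, "dy": 0, "dz": 0, "ax": 0, "ay": 0, "az": 0},
])

```text
time: 26.35
position: [0.4722, 0.2207, 0.0646]
tcp_rot: [3.136, 0.01, 3.041]
ft_force: [0.3, -0.2, 0.7]
finger_gap: 0.0463
```

```bash
python3 - <<'E'
from h import *
st(); plan((.464,.2163,.027),3.0416)
w=cams.camera("wrist"); save(w,"wr22.png")
E
```

```text
t 26.35 pos [0.4722 0.2207 0.0646] blk [-0.1143  0.2611  0.0646] rot [3.1357 0.0099 3.0409] F [ 0.2763 -0.1715  0.6894] gap 0.0463
shift now-axes [ 0.8094 -0.5451  3.7538] target-axes [ 0.7725 -0.5226  3.7647] turn [ 0.3347  0.5684 -0.0362] dist 3.878541476710893
```

View pics/wr22.png

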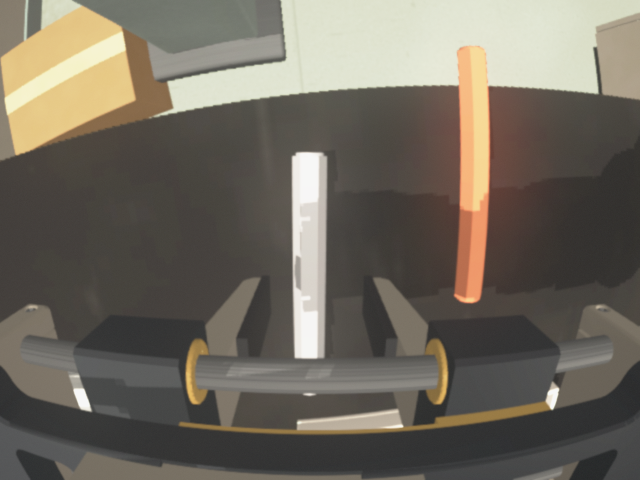

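arm_command([
  {"dx": 0.8, "dy": -0.5, "dz": 1, "ax": 0.3, "ay": 0.5, "az": 0},
  {"dx": 0, "dy": 0, "dz": 1.6, "ax": 0, "ay": 0, "az": 0},
  {"dx": 0, "dy": 0, "dz": 0.7, "ax": 0, "ay": 0, "az": 0},
  {"dx": 0, "dy": 0, "dz": 0, "ax": 0, "ay": 0, "az": 0},
])

```text
time: 26.9
position: [0.4659, 0.2177, 0.0324]
tcp_rot: [3.138, 0.005, 3.041]
ft_force: [0.7, -0.4, 0.5]
finger_gap: 0.0458
```

```bash
python3 - <<'E'
from h import *
st(); plan((.464,.2163,.027),3.0416)
E
```

```text
t 26.9 pos [0.4659 0.2177 0.0324] blk [-0.1208  0.2586  0.0324] rot [3.1376 0.0054 3.0411] F [ 0.7048 -0.4149  0.5372] gap 0.0458
shift now-axes [ 0.1799 -0.1645  0.5363] target-axes [ 0.1771 -0.1623  0.5379] turn [ 0.2284  0.3103 -0.0264] dist 0.5890940747739724
```

arm_command([
  {"dx": 0.2, "dy": -0.2, "dz": 0.6, "ax": 0.2, "ay": 0.3, "az": 0},
  {"dx": 0, "dy": 0, "dz": 0, "ax": 0, "ay": 0, "az": 0},
])

```text
time: 27.15
position: [0.4639, 0.2159, 0.0262]
tcp_rot: [3.141, 0.0, 3.041]
ft_force: [0.4, -0.1, 0.0]
finger_gap: 0.0458
```

arm_command([
  {"dx": 0, "dy": 0, "dz": 0, "ax": 0, "ay": 0, "az": 0},
  {"dx": 0, "dy": 0, "dz": 0, "ax": 0, "ay": 0, "az": 0},
  {"dx": 0, "dy": 0, "dz": 0, "ax": 0, "ay": 0, "az": 0},
  {"dx": 0, "dy": 0, "dz": 0, "ax": 0, "ay": 0, "az": 0},
], gripper=0)

```text
time: 27.65
position: [0.4643, 0.2163, 0.0267]
tcp_rot: [3.14, 0.001, 3.041]
ft_force: [0.2, 0.1, -0.6]
finger_gap: 0.0165
```

```bash
python3 - <<'E'
from h import *
st(); w=cams.camera("wrist"); save(w,"wr23.png")
E
```

```text
t 27.65 pos [0.4643 0.2163 0.0267] blk [-0.1225  0.2573  0.0267] rot [3.1402 0.0012 3.0411] F [ 0.196   0.1479 -0.5799] gap 0.0165
```

View pics/wr23.png

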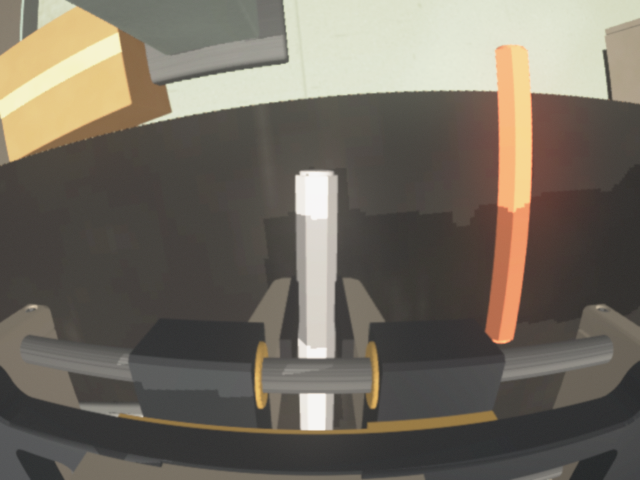

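```bash
python3 - <<'E'
from h import *
w=cams.camera("wrist"); save(w,"wr23b.png",(270,150,370,350),3)
s=cams.camera("scene"); save(s,"sc23b.png",(190,200,330,300),5)
E
```

```text
(no output)
```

View pics/wr23b.png

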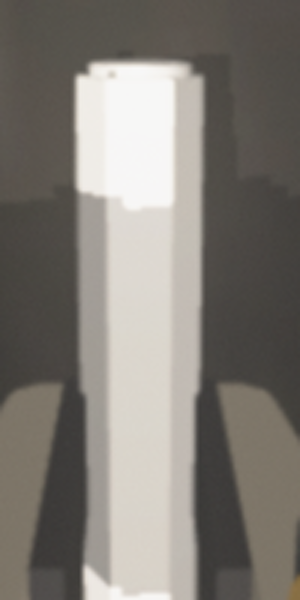

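View pics/sc23b.png

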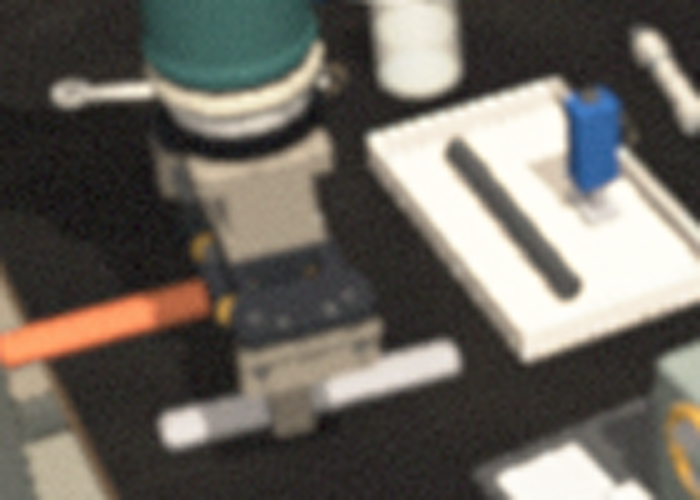

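arm_command([
  {"dx": 0, "dy": 0, "dz": -3, "ax": 0, "ay": 0, "az": 0},
  {"dx": 0, "dy": 0, "dz": -5, "ax": 0, "ay": 0, "az": 0},
  {"dx": 0, "dy": 0, "dz": -2, "ax": 0, "ay": 0, "az": -5},
  {"dx": 0, "dy": 0, "dz": 0, "ax": 0, "ay": 0, "az": -5},
  {"dx": 0, "dy": 0, "dz": 0, "ax": 0, "ay": 0, "az": 0},
])

```text
time: 28.42
position: [0.4632, 0.2155, 0.1291]
tcp_rot: [-3.141, -0.001, -3.063]
ft_force: [-0.1, 0.7, -1.3]
finger_gap: 0.0167
```

```bash
python3 - <<'E'
from h import *
st(); plan(bw((-.120,-.06,.13)),YB)
w=cams.camera("wrist"); save(w,"wr24.png")
E
```

```text
t 28.43 pos [0.4632 0.2155 0.1291] blk [-0.1236  0.2566  0.1291] rot [-3.1414 -0.001  -3.0634] F [-0.0583  0.7418 -1.327 ] gap 0.0167
shift now-axes [ -0.1982 -31.6629  -0.0851] target-axes [ -0.3646 -31.6614  -0.0916] turn [-0.0123 -0.0562  0.301 ] dist 31.663634218196226
```

View pics/wr24.png

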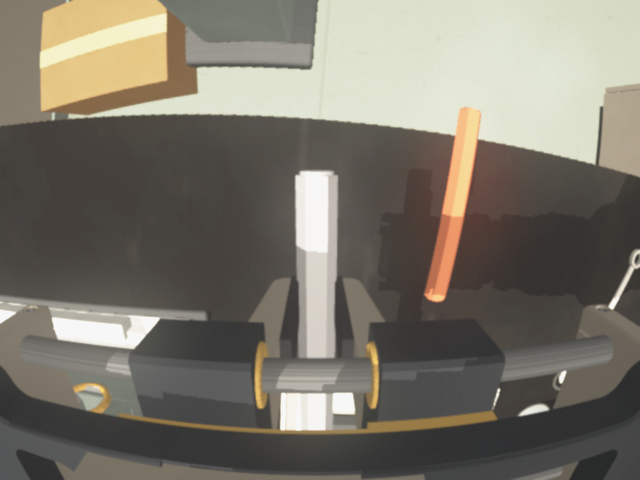

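arm_command([
  {"dx": 0, "dy": -4.5, "dz": 0, "ax": 0, "ay": 0, "az": 0},
  {"dx": 0, "dy": -4.5, "dz": 0, "ax": 0, "ay": 0, "az": 0},
  {"dx": 0, "dy": -4.5, "dz": 0, "ax": 0, "ay": 0, "az": 0},
  {"dx": 0, "dy": -4.5, "dz": 0, "ax": 0, "ay": 0, "az": 0},
  {"dx": 0, "dy": -4.5, "dz": 0, "ax": 0, "ay": 0, "az": 0},
])

```text
time: 29.1
position: [0.4797, -0.0114, 0.1268]
tcp_rot: [-3.141, -0.004, -3.064]
ft_force: [0.9, 0.2, -1.4]
finger_gap: 0.0169
```

arm_command([
  {"dx": 0, "dy": -4.5, "dz": 0, "ax": 0, "ay": 0, "az": 0},
  {"dx": 0, "dy": -3.5, "dz": 0, "ax": 0, "ay": 0, "az": 0},
  {"dx": 0, "dy": 0, "dz": 1, "ax": 0, "ay": 0, "az": 0},
  {"dx": 0, "dy": 0, "dz": 0, "ax": 0, "ay": 0, "az": 0},
])

```text
time: 29.6
position: [0.4842, -0.0973, 0.1146]
tcp_rot: [-3.14, -0.008, -3.076]
ft_force: [1.0, -0.0, -0.9]
finger_gap: 0.0167
```

```bash
python3 - <<'E'
from h import *
st(); plan(bw((-.120,-.06,.0825)),YB)
w=cams.camera("wrist"); save(w,"wr25.png")
E
```

```text
t 29.6 pos [ 0.4842 -0.0973  0.1146] blk [-0.1255 -0.0569  0.1146] rot [-3.1399 -0.0081 -3.0761] F [ 1.0224 -0.0399 -0.9138] gap 0.0167
shift now-axes [-0.579  -0.2992  3.2108] target-axes [-0.5508 -0.3088  3.2149] turn [-0.0962 -0.4622 -0.4244] dist 3.276315785920868
```

View pics/wr25.png

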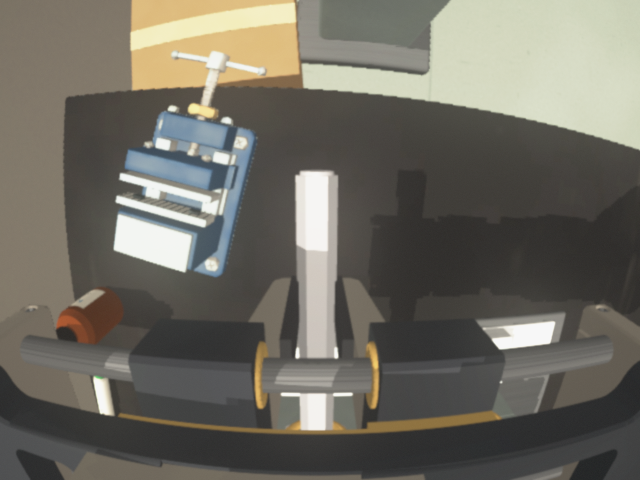

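arm_command([
  {"dx": 0, "dy": -0.3, "dz": 1.6, "ax": 0, "ay": -0.5, "az": -0.4},
  {"dx": 0, "dy": 0, "dz": 1.3, "ax": 0, "ay": 0, "az": 0},
  {"dx": 0, "dy": 0, "dz": 0, "ax": 0, "ay": 0, "az": 0},
])

```text
time: 30.02
position: [0.4853, -0.0969, 0.0853]
tcp_rot: [-3.141, 0.002, -3.064]
ft_force: [0.2, -0.3, -0.4]
finger_gap: 0.0169
```

```bash
python3 - <<'E'
from h import *
st(); plan(bw((-.110,-.06,.0825)),YB)
t=cams.camera("top"); save(t,"tp26.png",(340,190,460,310),5)
s=cams.camera("scene"); save(s,"sc26.png",(280,260,420,380),5)
E
```

```text
t 30.02 pos [ 0.4853 -0.0969  0.0853] blk [-0.1244 -0.0566  0.0853] rot [-3.1407  0.0018 -3.0641] F [ 0.2121 -0.2947 -0.4341] gap 0.0169
shift now-axes [-1.4364 -0.3435  0.279 ] target-axes [-1.4385 -0.3371  0.2761] turn [-0.0501  0.1016  0.2653] dist 1.5030652706471013
```

View pics/tp26.png

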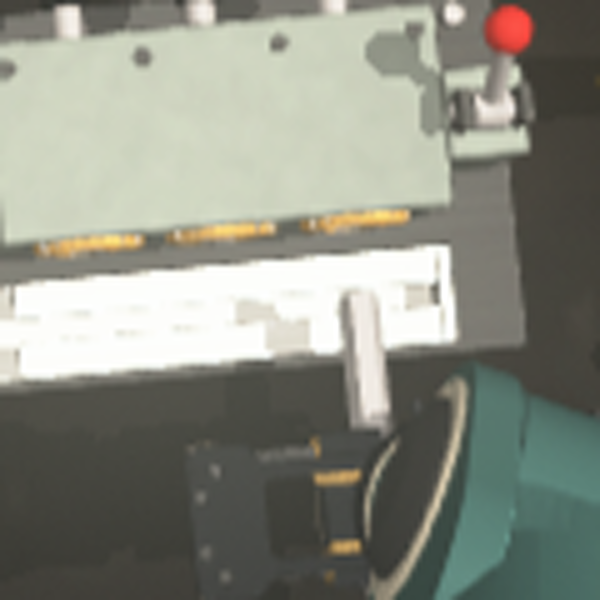

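View pics/sc26.png

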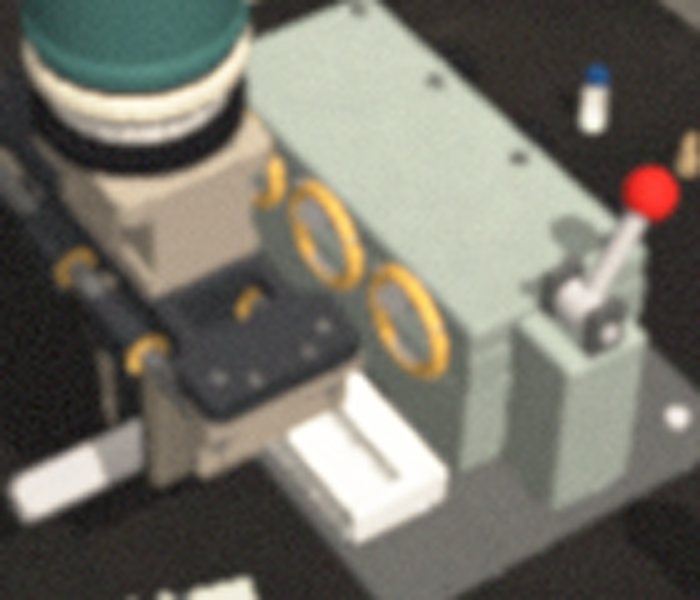

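```bash
python3 - <<'E'
from h import *
t=cams.camera("top")
f=lambda a,b:(340+a/5,190+b/5)
print(wb(atz(t,f(357,293),.074)),wb(atz(t,f(370,418),.074)))
for a,b in [(357,219),(224,231),(90,243)]: print(wb(atz(t,f(a,b),.08)))
# edges of block front top edge
for a,b in [(4,243),(450,203)]: print(wb(atz(t,f(a,b),.092)))
st()
E
```

```text
[-0.0341 -0.0554  0.074 ] [-0.0899 -0.0556  0.074 ]
[-0.0015 -0.0576  0.08  ]
[-0.0015  0.0015  0.08  ]
[-0.0014  0.0612  0.08  ]
[0.0014 0.0995 0.092 ]
[ 0.0012 -0.0968  0.092 ]
t 30.18 pos [ 0.4861 -0.0976  0.0863] blk [-0.1236 -0.0573  0.0863] rot [-3.1402  0.0042 -3.0646] F [-0.3953  0.4443 -0.7521] gap 0.017
```

arm_command([
  {"dx": -0.6, "dy": -0.25, "dz": 0.35, "ax": 0, "ay": 0.2, "az": 0.2},
  {"dx": -0.5, "dy": 0, "dz": 0, "ax": 0, "ay": 0, "az": 0},
  {"dx": 0, "dy": 0, "dz": 0, "ax": 0, "ay": 0, "az": 0},
])

```text
time: 30.55
position: [0.4992, -0.0993, 0.0837]
tcp_rot: [-3.14, 0.003, -3.068]
ft_force: [0.1, 0.1, -1.4]
finger_gap: 0.0162
```

```bash
python3 - <<'E'
from h import *
st(); plan(bw((-.110,-.06,.0825)),YB)
E
```

```text
t 30.55 pos [ 0.4992 -0.0993  0.0837] blk [-0.1106 -0.06    0.0837] rot [-3.1399  0.0027 -3.0682] F [ 0.1084  0.0659 -1.4217] gap 0.0162
shift now-axes [-0.0637  0.0043  0.1157] target-axes [-0.064   0.0042  0.1155] turn [-0.0992  0.156   0.0257] dist 0.13209677595257233
```

arm_command([
  {"dx": -0.8, "dy": 0, "dz": 0.15, "ax": 0, "ay": 0.1, "az": 0},
  {"dx": -0.8, "dy": 0, "dz": 0, "ax": 0, "ay": 0, "az": 0},
  {"dx": 0, "dy": 0, "dz": 0, "ax": 0, "ay": 0, "az": 0},
])

```text
time: 30.92
position: [0.5167, -0.0981, 0.0822]
tcp_rot: [-3.14, 0.001, -3.068]
ft_force: [-0.4, -0.3, -0.9]
finger_gap: 0.0167
```

```bash
python3 - <<'E'
from h import *
st(); plan(bw((-.085,-.06,.0825)),YB)
E
```

```text
t 30.93 pos [ 0.5167 -0.0981  0.0822] blk [-0.0932 -0.0601  0.0822] rot [-3.1398  0.0013 -3.0682] F [-0.3721 -0.3042 -0.9071] gap 0.0167
shift now-axes [-0.8165  0.0049 -0.031 ] target-axes [-0.8164  0.0053 -0.0321] turn [-0.1044  0.0753  0.0283] dist 0.8170751915474279
```

arm_command([
  {"dx": -0.6, "dy": 0, "dz": 0, "ax": 0, "ay": 0, "az": 0},
  {"dx": -0.6, "dy": 0, "dz": 0, "ax": 0, "ay": 0, "az": 0},
  {"dx": -0.4, "dy": 0, "dz": 0, "ax": 0, "ay": 0, "az": 0},
])

```text
time: 31.3
position: [0.5333, -0.0968, 0.0821]
tcp_rot: [-3.14, 0.001, -3.068]
ft_force: [-0.1, 0.0, -0.4]
finger_gap: 0.0171
```

```bash
python3 - <<'E'
from h import *
st(); plan(bw((-.035,-.06,.0825)),YB)
w=cams.camera("wrist"); save(w,"wr27.png")
E
```

```text
t 31.3 pos [ 0.5333 -0.0968  0.0821] blk [-0.0765 -0.06    0.0821] rot [-3.14    0.0008 -3.0684] F [-0.113   0.0483 -0.4319] gap 0.0171
shift now-axes [-4.1519  0.0004 -0.036 ] target-axes [-4.1519  0.0017 -0.0392] turn [-0.0941  0.0447  0.0168] dist 4.1520953187984215
```

View pics/wr27.png

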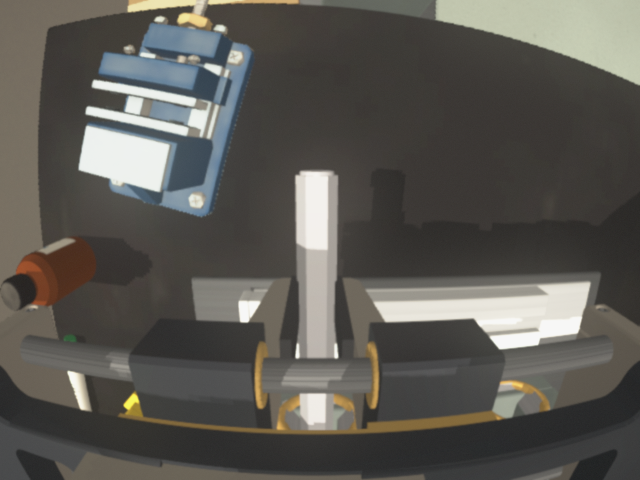

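arm_command([
  {"dx": -0.9, "dy": 0, "dz": 0, "ax": 0, "ay": 0, "az": 0},
  {"dx": -0.9, "dy": 0, "dz": 0, "ax": 0, "ay": 0, "az": 0},
  {"dx": -0.9, "dy": 0, "dz": 0, "ax": 0, "ay": 0, "az": 0},
  {"dx": -0.3, "dy": 0, "dz": 0, "ax": 0, "ay": 0, "az": 0},
])

```text
time: 31.85
position: [0.566, -0.0943, 0.0822]
tcp_rot: [-3.14, 0.002, -3.068]
ft_force: [-0.7, -0.0, -1.2]
finger_gap: 0.0166
```

```bash
python3 - <<'E'
from h import *
st(); plan(bw((-.035,-.06,.0825)),YB)
E
```

```text
t 31.85 pos [ 0.566  -0.0943  0.0822] blk [-0.0437 -0.0599  0.0822] rot [-3.1398  0.0017 -3.068 ] F [-0.6835 -0.0131 -1.225 ] gap 0.0166
shift now-axes [-0.8657 -0.0114 -0.0298] target-axes [-0.8656 -0.0107 -0.0313] turn [-0.1055  0.0952  0.042 ] dist 0.8662415258671499
```

Tip ~46 mm in. Creep until contact.

arm_command([
  {"dx": -0.3, "dy": 0, "dz": 0, "ax": 0, "ay": 0, "az": 0},
  {"dx": -0.2, "dy": 0, "dz": 0, "ax": 0, "ay": 0, "az": 0},
])

```text
time: 32.1
position: [0.5702, -0.094, 0.0818]
tcp_rot: [-3.14, -0.001, -3.068]
ft_force: [-3.5, -0.9, -0.2]
finger_gap: 0.0168
```

arm_command([
  {"dx": -0.2, "dy": 0, "dz": 0, "ax": 0, "ay": 0, "az": 0},
  {"dx": -0.2, "dy": 0, "dz": 0, "ax": 0, "ay": 0, "az": 0},
])

```text
time: 32.35
position: [0.5703, -0.094, 0.0806]
tcp_rot: [-3.142, -0.009, -3.069]
ft_force: [-5.4, -0.6, 0.3]
finger_gap: 0.0167
```

```bash
python3 - <<'E'
from h import *
st(); plan(bw((-.035,-.06,.0825)),YB)
E
```

```text
t 32.35 pos [ 0.5703 -0.094   0.0806] blk [-0.0394 -0.0599  0.0806] rot [-3.1416 -0.0093 -3.0688] F [-5.4101 -0.5647  0.2884] gap 0.0167
shift now-axes [-0.4338 -0.0091 -0.1961] target-axes [-0.4356 -0.0091 -0.192 ] turn [-0.0014 -0.5321 -0.0059] dist 0.4761657038022943
```

arm_command([
  {"dx": -0.5, "dy": 0, "dz": 0, "ax": 0, "ay": -0.4, "az": 0},
  {"dx": -0.5, "dy": 0, "dz": 0, "ax": 0, "ay": 0, "az": 0},
])

```text
time: 32.6
position: [0.5707, -0.094, 0.0791]
tcp_rot: [3.137, -0.023, -3.07]
ft_force: [-15.1, -0.8, 14.5]
finger_gap: 0.0168
```

```bash
python3 - <<'E'
from h import *
st(); plan(bw((-.035,-.06,.0825)),YB)
t=cams.camera("top"); save(t,"tp28.png",(340,190,460,310),5)
s=cams.camera("scene"); save(s,"sc28.png",(280,260,420,380),5)
w=cams.camera("wrist"); save(w,"wr28.png")
E
```

```text
t 32.6 pos [ 0.5707 -0.094   0.0791] blk [-0.039  -0.0599  0.0791] rot [ 3.1374 -0.0229 -3.0702] F [-15.064   -0.8276  14.5301] gap 0.0168
shift now-axes [-0.3877 -0.0062 -0.3518] target-axes [-0.3957 -0.0083 -0.3428] turn [ 0.2421 -1.3117 -0.0914] dist 0.5235838854543388
```

View pics/tp28.png

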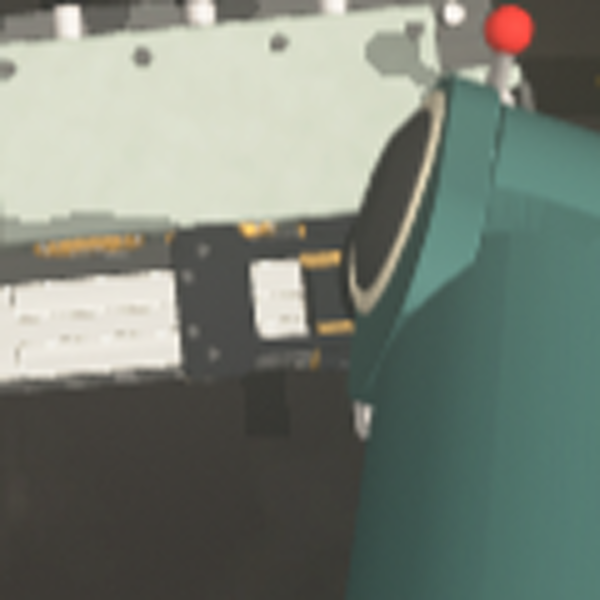

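View pics/wr28.png

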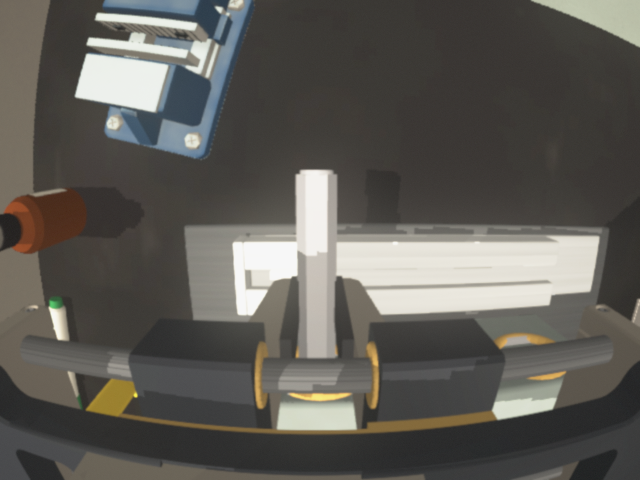

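arm_command([
  {"dx": 0, "dy": 0, "dz": 0, "ax": 0, "ay": 0, "az": 0},
  {"dx": 0, "dy": 0, "dz": 0, "ax": 0, "ay": 0, "az": 0},
  {"dx": 0, "dy": 0, "dz": 0, "ax": 0, "ay": 0, "az": 0},
], gripper=0.4)

```text
time: 33.12
position: [0.5724, -0.0942, 0.0801]
tcp_rot: [3.138, -0.018, -3.071]
ft_force: [-0.2, -0.4, 1.0]
finger_gap: 0.0368
```

```bash
python3 - <<'E'
from h import *
st()
w=cams.camera("wrist"); save(w,"wr29.png")
E
```

```text
t 33.12 pos [ 0.5724 -0.0942  0.0801] blk [-0.0373 -0.0603  0.0801] rot [ 3.138  -0.0184 -3.0707] F [-0.2355 -0.3755  0.9906] gap 0.0368
```

View pics/wr29.png

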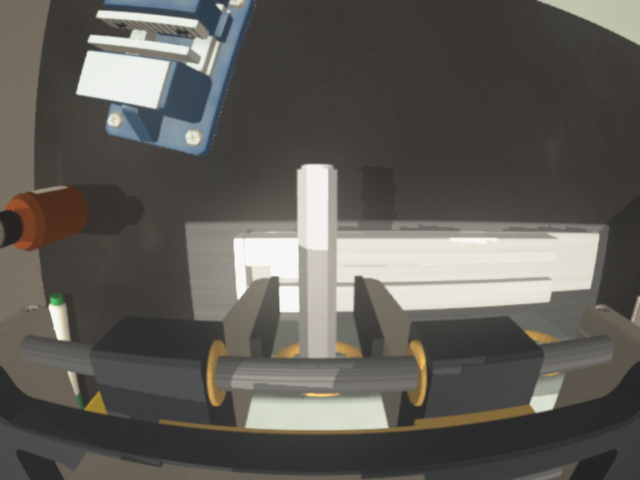

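arm_command([
  {"dx": 0, "dy": 0, "dz": -3, "ax": 0, "ay": -1, "az": 0},
  {"dx": 0, "dy": 0, "dz": -5, "ax": 0, "ay": 0, "az": 0},
  {"dx": 0, "dy": 2, "dz": -4, "ax": 0, "ay": 0, "az": 0},
  {"dx": 0, "dy": 5, "dz": 0, "ax": 0, "ay": 0, "az": 0},
  {"dx": 0, "dy": 5, "dz": 0, "ax": 0, "ay": 0, "az": 0},
])

```text
time: 33.8
position: [0.567, 0.0235, 0.2049]
tcp_rot: [3.14, 0.004, -3.08]
ft_force: [-0.4, 0.1, 0.4]
finger_gap: 0.0368
```

arm_command([
  {"dx": 0, "dy": 5, "dz": 0, "ax": 0, "ay": 0, "az": 0},
  {"dx": 0, "dy": 5, "dz": 0, "ax": 0, "ay": 0, "az": 0},
  {"dx": 0, "dy": 5, "dz": 0, "ax": 0, "ay": 0, "az": 0},
  {"dx": 0, "dy": 0, "dz": 0, "ax": 0, "ay": 0, "az": 0},
])

```text
time: 34.3
position: [0.5576, 0.1839, 0.2065]
tcp_rot: [3.136, 0.009, -3.072]
ft_force: [1.0, -1.3, -0.4]
finger_gap: 0.0365
```

```bash
python3 - <<'E'
from h import *
st()
t=cams.camera("top"); save(t,"tp30.png",(310,180,460,300),5)
s=cams.camera("scene"); save(s,"sc30.png",(260,250,420,380),4.8)
w=cams.camera("wrist"); save(w,"wr30.png")
E
```

```text
t 34.3 pos [0.5576 0.1839 0.2065] blk [-0.0318  0.2182  0.2065] rot [ 3.1364  0.0088 -3.0721] F [ 0.97   -1.2508 -0.3963] gap 0.0365
```

View pics/tp30.png

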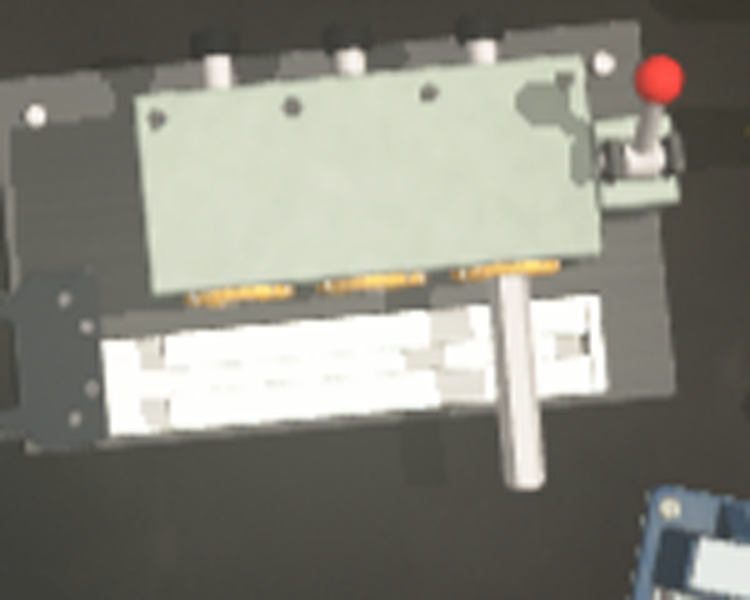

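View pics/sc30.png

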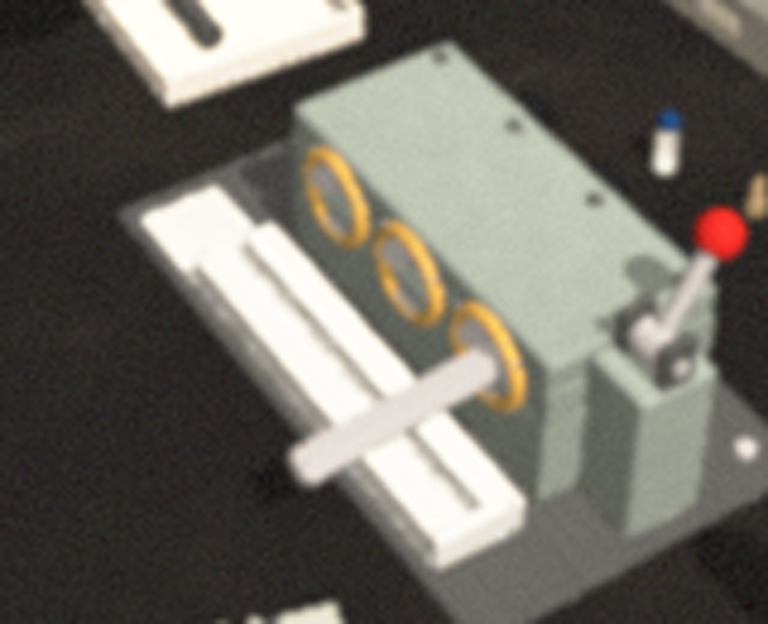

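View pics/wr30.png

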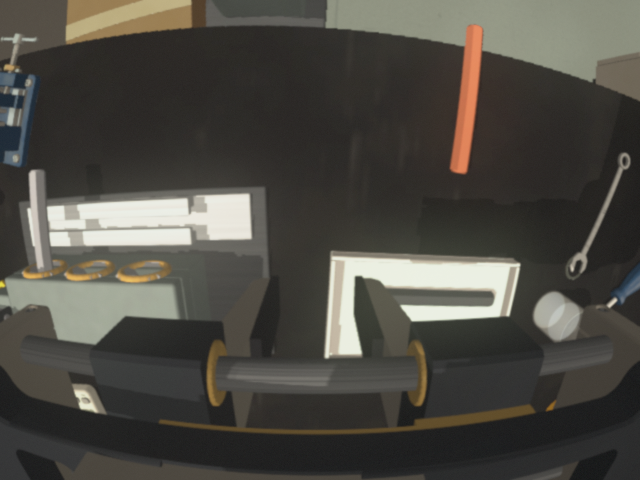

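```bash
python3 - <<'E'
from h import *
t=cams.camera("top");s=cams.camera("scene")
f=lambda a,b:(310+a/5,180+b/5)
X,e=tri([ray(t,f(524,485)),ray(s,(260+303/4.8,250+468/4.8))]); print("end",wb(X),e)
for z in (.056,.060,.066): print(wb(atz(t,f(524,488),z)))
for a,b in [(213,31),(346,24),(477,17)]: print("stopknob",wb(atz(t,f(a,b),.062)))
for a,b in [(218,54),(350,47),(482,40)]: print("knob/rod edge",wb(atz(t,f(a,b),.069)))
E
```

```text
end [-0.0977 -0.0604  0.0529] [np.float64(0.0007105993068376733), np.float64(0.0007105993068377682)]
[-0.0995 -0.0594  0.056 ]
[-0.0994 -0.0587  0.06  ]
[-0.0992 -0.0578  0.066 ]
stopknob [0.1195 0.0613 0.062 ]
stopknob [0.1171 0.001  0.062 ]
stopknob [ 0.1147 -0.0583  0.062 ]
knob/rod edge [0.1078 0.0604 0.069 ]
knob/rod edge [0.1054 0.0009 0.069 ]
knob/rod edge [ 0.103  -0.0584  0.069 ]
```

```bash
python3 - <<'E'
from h import *
st()
t=cams.camera("top");s=cams.camera("scene");w=cams.camera("wrist")
for p,fi in ((w,True),(s,False)):
  for q in cams.regions_of("bar_3_c",p)[:2]:
    ys,xs=np.nonzero(q["pixels"]); P=np.array([atz(p,(x,y),.012,fi) for x,y in zip(xs[::3],ys[::3])])[:,:2]
    c=P.mean(0); u,s_,vt=np.linalg.svd(P-c,full_matrices=False); a=(P-c)@vt[0]; print(q["conf"],c,np.arctan(vt[0,1]/vt[0,0]), a.min(),a.max(),np.ptp((P-c)@vt[1]))
save(s,"sc31.png",(180,210,330,310),5)
E
```

```text
t 34.55 pos [0.5589 0.1765 0.2068] blk [-0.0311  0.2107  0.2068] rot [ 3.1391  0.0088 -3.0828] F [ 0.7366 -0.5349 -0.0645] gap 0.0363
0.75 [0.4261 0.3147] -0.0612629563079977 -0.07736870980180041 0.0734661576657032 0.019001904331082762
0.92 [0.4244 0.3141] -0.06191931528028175 -0.07305226850264 0.0740868461900645 0.028080058403493455
```

View pics/sc31.png

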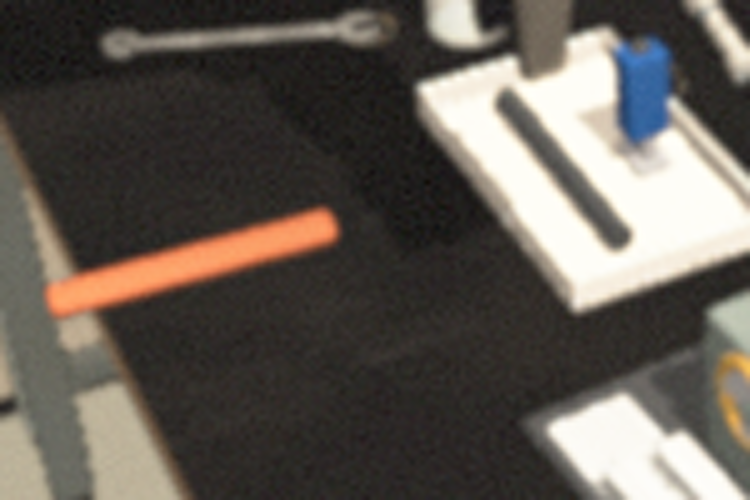

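```bash
python3 - <<'E'
from h import *
st();plan((.4105,.3155,.15),3.0796)
E
```

```text
t 34.8 pos [0.5586 0.1775 0.2068] blk [-0.0312  0.2117  0.2068] rot [ 3.1385  0.0087 -3.0816] F [ 0.5946  1.0576 -0.6222] gap 0.0369
shift now-axes [14.0092 14.6456  5.6038] target-axes [15.6413 12.8547  5.6798] turn [0.2064 0.4845 6.9913] dist 21.027442578435497
```

arm_command([
  {"dx": 3.5, "dy": 3.6, "dz": 0, "ax": 0.2, "ay": 0.5, "az": 0},
  {"dx": 3.5, "dy": 3.6, "dz": 0, "ax": 0, "ay": 0, "az": 0},
  {"dx": 3.5, "dy": 3.6, "dz": 0, "ax": 0, "ay": 0, "az": 7},
  {"dx": 4, "dy": 3, "dz": 3, "ax": 0, "ay": 0, "az": 0},
  {"dx": 0, "dy": 0, "dz": 2, "ax": 0, "ay": 0, "az": 0},
], gripper=0.5)

```text
time: 35.42
position: [0.4083, 0.3148, 0.1573]
tcp_rot: [3.138, 0.004, 3.07]
ft_force: [0.4, -0.7, 0.4]
finger_gap: 0.046
```

```bash
python3 - <<'E'
from h import *
import time
st();w=cams.camera("wrist"); save(w,"wr32.png")
w=cams.camera("wrist")
for q in cams.regions_of("bar_3_c",w)[:2]:
    ys,xs=np.nonzero(q["pixels"]); P=np.array([atz(w,(x,y),.012,True) for x,y in zip(xs[::3],ys[::3])])[:,:2]
    c=P.mean(0); u,s_,vt=np.linalg.svd(P-c,full_matrices=False); a=(P-c)@vt[0]; print(q["conf"],c,np.arctan(vt[0,1]/vt[0,0]), a.min(),a.max(),np.ptp((P-c)@vt[1]))
st(); plan((.4105,.3155,.027),3.0796)
E
```

```text
t 35.42 pos [0.4083 0.3148 0.1573] blk [-0.1712  0.3596  0.1573] rot [3.1377 0.0044 3.0699] F [ 0.4492 -0.7101  0.4277] gap 0.046
0.58 [0.4197 0.3167] -0.05983042165643886 -0.07038409213175358 0.08219563020416444 0.018183308976323344
t 35.58 pos [0.4115 0.3115 0.1577] blk [-0.1682  0.3561  0.1577] rot [3.1399 0.0055 3.0633] F [ 0.3092 -1.4246  0.4228] gap 0.0462
shift now-axes [ 0.2045  0.3648 13.0692] target-axes [ 0.1264  0.3889 13.0695] turn [ 0.0938  0.3156 -0.9347] dist 13.075867258790776
```

View pics/wr32.png

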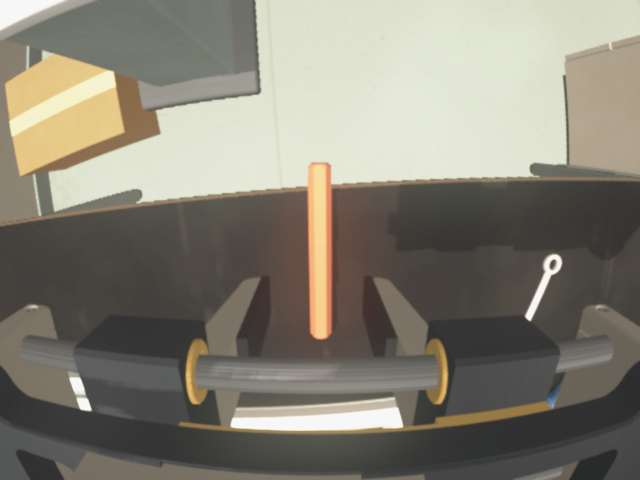

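arm_command([
  {"dx": 0.1, "dy": 0.5, "dz": 3, "ax": 0.1, "ay": 0.3, "az": -0.9},
  {"dx": 0, "dy": 0, "dz": 4, "ax": 0, "ay": 0, "az": 0},
  {"dx": 0, "dy": 0, "dz": 3, "ax": 0, "ay": 0, "az": 0},
  {"dx": 0, "dy": 0, "dz": 0, "ax": 0, "ay": 0, "az": 0},
])

```text
time: 36.08
position: [0.4182, 0.3164, 0.0602]
tcp_rot: [3.136, 0.008, 3.072]
ft_force: [1.0, -0.4, -0.4]
finger_gap: 0.0456
```

```bash
python3 - <<'E'
from h import *
st(); plan((.4105,.317,.027),3.0796)
w=cams.camera("wrist"); save(w,"wr33.png")
E
```

```text
t 36.08 pos [0.4182 0.3164 0.0602] blk [-0.1611  0.3605  0.0602] rot [3.1355 0.0078 3.0716] F [ 1.0102 -0.3598 -0.3856] gap 0.0456
shift now-axes [ 0.8018 -0.0163  3.3129] target-axes [0.776 0.01  3.319] turn [ 0.3454  0.4471 -0.4568] dist 3.4085420177624877
```

View pics/wr33.png

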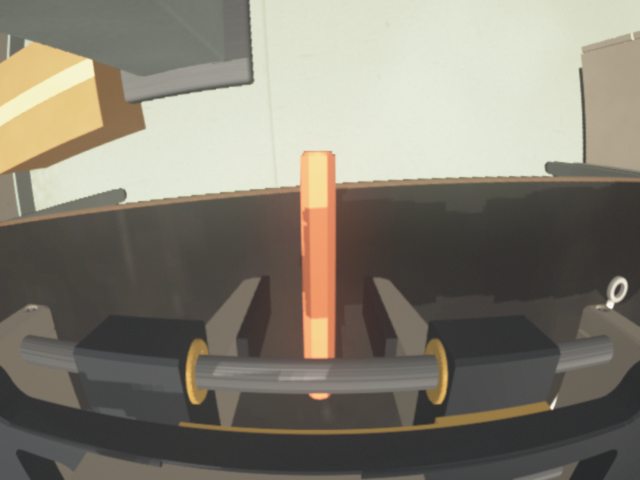

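arm_command([
  {"dx": 0.8, "dy": 0, "dz": 1, "ax": 0.3, "ay": 0.4, "az": -0.4},
  {"dx": 0, "dy": 0, "dz": 1.4, "ax": 0, "ay": 0, "az": 0},
  {"dx": 0, "dy": 0, "dz": 0.4, "ax": 0, "ay": 0, "az": 0},
  {"dx": 0, "dy": 0, "dz": 0, "ax": 0, "ay": 0, "az": 0},
])

```text
time: 36.62
position: [0.4131, 0.3191, 0.0351]
tcp_rot: [3.135, 0.006, 3.078]
ft_force: [0.5, 0.3, -0.9]
finger_gap: 0.0459
```

```bash
python3 - <<'E'
from h import *
st(); plan((.4105,.317,.027),3.0796)
E
```

```text
t 36.62 pos [0.4131 0.3191 0.0351] blk [-0.1661  0.3635  0.0351] rot [3.1348 0.0064 3.078 ] F [ 0.5482  0.2806 -0.874 ] gap 0.0459
shift now-axes [ 0.2513 -0.2304  0.8084] target-axes [ 0.2465 -0.2245  0.8115] turn [ 0.39    0.3651 -0.0877] dist 0.8773403391601154
```

arm_command([
  {"dx": 0.2, "dy": -0.2, "dz": 0.6, "ax": 0.4, "ay": 0.4, "az": 0},
  {"dx": 0, "dy": 0, "dz": 0.2, "ax": 0, "ay": 0, "az": 0},
  {"dx": 0, "dy": 0, "dz": 0, "ax": 0, "ay": 0, "az": 0},
])

```text
time: 37.0
position: [0.4112, 0.3173, 0.0269]
tcp_rot: [-3.141, -0.001, 3.078]
ft_force: [-0.5, 1.3, -0.3]
finger_gap: 0.0457
```

```bash
python3 - <<'E'
from h import *
st(); plan((.4105,.317,.027),3.0796)
E
```

```text
t 37.0 pos [0.4112 0.3173 0.0269] blk [-0.1681  0.362   0.0269] rot [-3.1414 -0.0006  3.0781] F [-0.521   1.2636 -0.2833] gap 0.0457
shift now-axes [ 0.0653 -0.0389 -0.0103] target-axes [ 0.0654 -0.0388 -0.0103] turn [-0.0113 -0.0317 -0.0881] dist 0.07671410878402087
```

arm_command([
  {"dx": 0, "dy": 0, "dz": 0, "ax": 0, "ay": 0, "az": 0},
  {"dx": 0, "dy": 0, "dz": 0, "ax": 0, "ay": 0, "az": 0},
  {"dx": 0, "dy": 0, "dz": 0, "ax": 0, "ay": 0, "az": 0},
  {"dx": 0, "dy": 0, "dz": 0, "ax": 0, "ay": 0, "az": 0},
], gripper=0)

```text
time: 37.5
position: [0.4114, 0.3176, 0.0272]
tcp_rot: [3.141, -0.0, 3.078]
ft_force: [0.5, -0.0, -1.1]
finger_gap: 0.0168
```

arm_command([
  {"dx": 0, "dy": 0, "dz": -3, "ax": 0, "ay": 0, "az": 0},
  {"dx": 0, "dy": 0, "dz": -5, "ax": 0, "ay": 0, "az": 0},
  {"dx": 0, "dy": -2, "dz": -2, "ax": 0, "ay": 0, "az": -4},
  {"dx": 0, "dy": -4, "dz": 0, "ax": 0, "ay": 0, "az": -4},
  {"dx": 0, "dy": -4, "dz": 0, "ax": 0, "ay": 0, "az": 0},
])

```text
time: 38.12
position: [0.4125, 0.2177, 0.1295]
tcp_rot: [-3.141, -0.001, -3.054]
ft_force: [0.8, 0.2, -1.5]
finger_gap: 0.0167
```

```bash
python3 - <<'E'
from h import *
st(); plan(bw((-.125,.06,.12)),YB)
w=cams.camera("wrist"); save(w,"wr34.png")
E
```

```text
t 38.12 pos [0.4125 0.2177 0.1295] blk [-0.174   0.2625  0.1295] rot [-3.141  -0.001  -3.0543] F [ 0.7995  0.1517 -1.4733] gap 0.0167
shift now-axes [ -4.6098 -20.3163   0.9601] target-axes [ -4.9014 -20.2483   0.9535] turn [-0.0323 -0.0578  0.8264] dist 20.854860872919296
```

View pics/wr34.png

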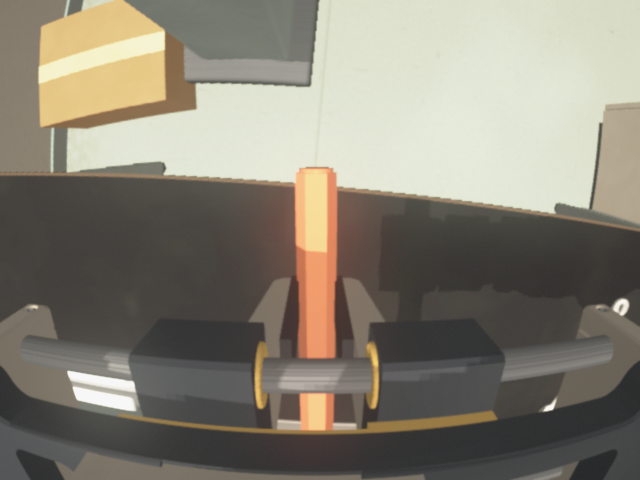

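arm_command([
  {"dx": -1, "dy": -4, "dz": 0, "ax": 0, "ay": 0, "az": 0.8},
  {"dx": -1, "dy": -4, "dz": 0, "ax": 0, "ay": 0, "az": 0},
  {"dx": -1, "dy": -4, "dz": 0, "ax": 0, "ay": 0, "az": 0},
  {"dx": -1, "dy": -4, "dz": 0, "ax": 0, "ay": 0, "az": 0},
  {"dx": -0.5, "dy": -3.5, "dz": 1, "ax": 0, "ay": 0, "az": 0},
])

```text
time: 38.8
position: [0.4722, 0.0163, 0.1201]
tcp_rot: [-3.139, -0.002, -3.072]
ft_force: [0.5, 0.1, -2.6]
finger_gap: 0.0171
```

arm_command([
  {"dx": 0, "dy": 0, "dz": 1.5, "ax": 0, "ay": 0, "az": 0},
  {"dx": 0, "dy": 0, "dz": 1, "ax": 0, "ay": 0, "az": 0},
  {"dx": 0, "dy": 0, "dz": 0, "ax": 0, "ay": 0, "az": 0},
])

```text
time: 39.17
position: [0.4712, 0.0149, 0.0931]
tcp_rot: [-3.138, -0.004, -3.076]
ft_force: [0.2, 0.9, -2.2]
finger_gap: 0.0167
```

```bash
python3 - <<'E'
from h import *
st(); plan(bw((-.115,.06,.0827)),YB)
t=cams.camera("top"); save(t,"tp35.png",(310,190,430,310),5)
w=cams.camera("wrist"); save(w,"wr35.png")
E
```

```text
t 39.17 pos [0.4712 0.0149 0.0931] blk [-0.1303  0.0559  0.0931] rot [-3.1384 -0.0041 -3.0762] F [ 0.2211  0.853  -2.1587] gap 0.0167
shift now-axes [-1.5299  0.4231  1.0315] target-axes [-1.5288  0.4082  1.0391] turn [-0.1823 -0.2369 -0.4317] dist 1.8930625429338133
```

View pics/tp35.png

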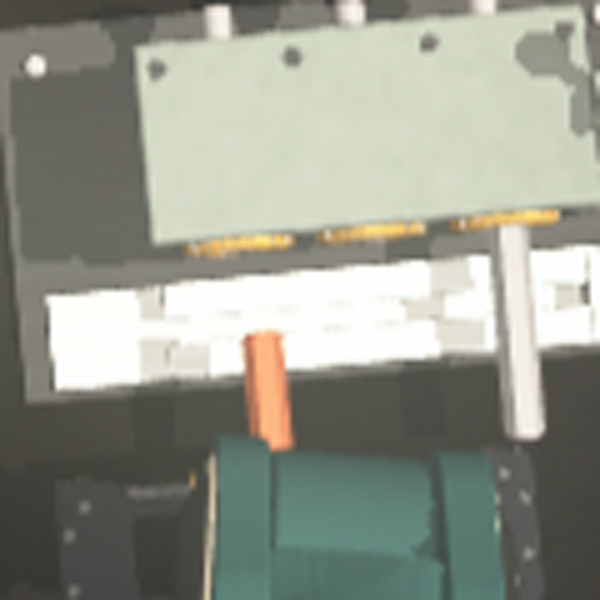

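View pics/wr35.png

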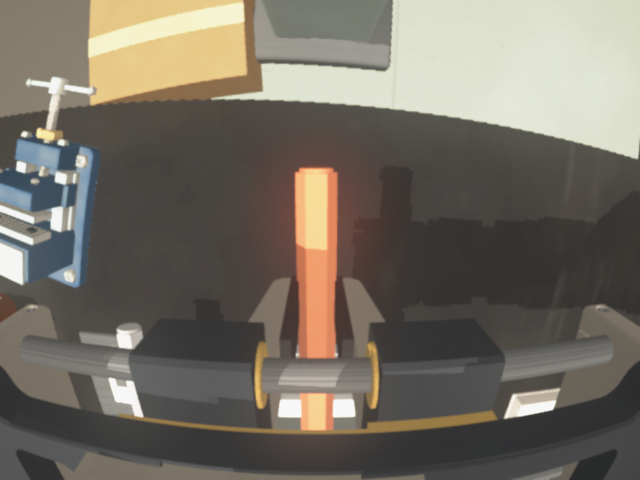

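arm_command([
  {"dx": -0.5, "dy": 0.4, "dz": 0.6, "ax": -0.2, "ay": -0.2, "az": -0.4},
  {"dx": -0.5, "dy": 0, "dz": 0.3, "ax": 0, "ay": 0, "az": 0},
  {"dx": 0, "dy": 0, "dz": 0, "ax": 0, "ay": 0, "az": 0},
])

```text
time: 39.65
position: [0.4829, 0.0218, 0.085]
tcp_rot: [3.14, 0.003, -3.066]
ft_force: [-1.1, -1.2, -2.5]
finger_gap: 0.0169
```

```bash
python3 - <<'E'
from h import *
st(); plan(bw((-.105,.06,.0827)),YB)
t=cams.camera("top"); save(t,"tp36.png",(310,190,430,310),5)
E
```

```text
t 39.65 pos [0.4829 0.0218 0.085 ] blk [-0.1181  0.062   0.085 ] rot [ 3.1402  0.0031 -3.0655] F [-1.1142 -1.1924 -2.4848] gap 0.0169
shift now-axes [-1.3047 -0.2017  0.2332] target-axes [-1.3061 -0.1972  0.2294] turn [0.0829 0.1795 0.183 ] dist 1.3406232794189847
```

View pics/tp36.png

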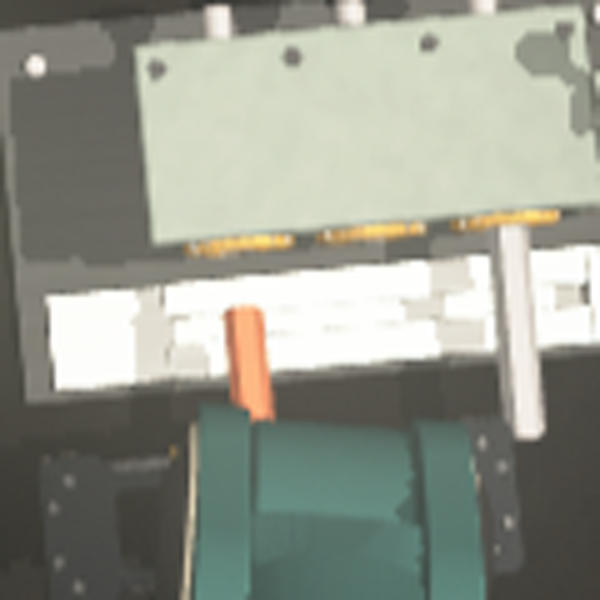

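arm_command([
  {"dx": -0.5, "dy": -0.2, "dz": 0.2, "ax": 0.1, "ay": 0.2, "az": 0.2},
  {"dx": -0.4, "dy": 0, "dz": 0, "ax": 0, "ay": 0, "az": 0},
  {"dx": 0, "dy": 0, "dz": 0, "ax": 0, "ay": 0, "az": 0},
])

```text
time: 40.08
position: [0.4927, 0.0201, 0.0831]
tcp_rot: [-3.141, -0.0, -3.07]
ft_force: [-0.2, 1.0, -1.0]
finger_gap: 0.0165
```

```bash
python3 - <<'E'
from h import *
st(); plan(bw((-.095,.06,.0827)),YB)
E
```

```text
t 40.08 pos [0.4927 0.0201 0.0831] blk [-0.1084  0.0596  0.0831] rot [-3.1411 -0.0003 -3.0697] F [-0.1703  1.0132 -1.0176] gap 0.0165
shift now-axes [-1.3444  0.0446  0.0408] target-axes [-1.3444  0.0432  0.0412] turn [-0.026  -0.0195 -0.0592] dist 1.3457672364503
```

arm_command([
  {"dx": -0.8, "dy": 0.04, "dz": 0.04, "ax": 0, "ay": 0, "az": 0},
  {"dx": -0.8, "dy": 0, "dz": 0, "ax": 0, "ay": 0, "az": 0},
  {"dx": -0.6, "dy": 0, "dz": 0, "ax": 0, "ay": 0, "az": 0},
  {"dx": -0.4, "dy": 0, "dz": 0, "ax": 0, "ay": 0, "az": 0},
])

```text
time: 40.58
position: [0.5205, 0.0226, 0.0828]
tcp_rot: [-3.141, -0.0, -3.07]
ft_force: [0.5, -0.1, -1.7]
finger_gap: 0.0171
```

```bash
python3 - <<'E'
from h import *
st(); plan(bw((-.045,.06,.0827)),YB)
w=cams.camera("wrist"); save(w,"wr37.png")
E
```

```text
t 40.58 pos [0.5205 0.0226 0.0828] blk [-0.0805  0.06    0.0828] rot [-3.1412 -0.     -3.0697] F [ 0.515  -0.0773 -1.6563] gap 0.0171
shift now-axes [-3.5549  0.0046  0.0049] target-axes [-3.5549  0.0011  0.0051] turn [-0.024  -0.0024 -0.0557] dist 3.554940118647913
```

View pics/wr37.png

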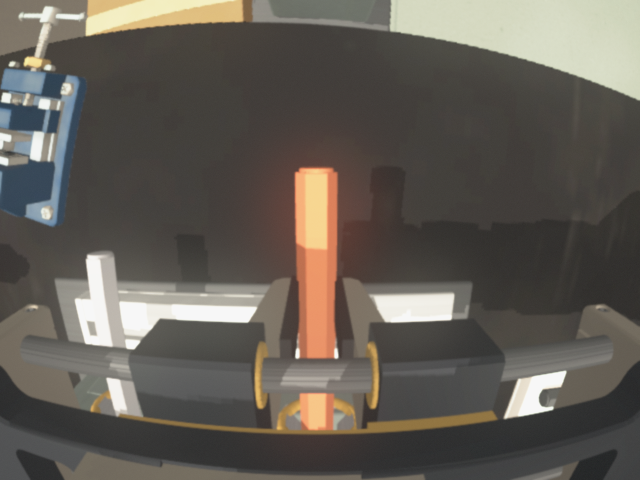

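arm_command([
  {"dx": -0.9, "dy": 0, "dz": 0, "ax": 0, "ay": 0, "az": 0},
  {"dx": -0.9, "dy": 0, "dz": 0, "ax": 0, "ay": 0, "az": 0},
  {"dx": -0.9, "dy": 0, "dz": 0, "ax": 0, "ay": 0, "az": 0},
  {"dx": -0.5, "dy": 0, "dz": 0, "ax": 0, "ay": 0, "az": 0},
])

```text
time: 41.12
position: [0.555, 0.025, 0.0828]
tcp_rot: [-3.141, 0.0, -3.07]
ft_force: [-0.7, -0.3, -1.1]
finger_gap: 0.0165
```

arm_command([
  {"dx": -0.3, "dy": 0, "dz": 0, "ax": 0, "ay": 0, "az": 0},
  {"dx": -0.3, "dy": 0, "dz": 0, "ax": 0, "ay": 0, "az": 0},
])

```text
time: 41.38
position: [0.5613, 0.0255, 0.0826]
tcp_rot: [-3.141, 0.0, -3.07]
ft_force: [-0.2, 0.1, -2.0]
finger_gap: 0.0169
```

```bash
python3 - <<'E'
from h import *
st()
E
```

```text
t 41.38 pos [0.5613 0.0255 0.0826] blk [-0.0396  0.0599  0.0826] rot [-3.1411  0.     -3.0697] F [-0.1938  0.1034 -2.044 ] gap 0.0169
```

arm_command([
  {"dx": -0.2, "dy": 0, "dz": 0, "ax": 0, "ay": 0, "az": 0},
  {"dx": -0.2, "dy": 0, "dz": 0, "ax": 0, "ay": 0, "az": 0},
])

```text
time: 41.62
position: [0.5653, 0.0258, 0.0825]
tcp_rot: [-3.141, -0.0, -3.07]
ft_force: [0.4, 0.1, -2.2]
finger_gap: 0.0168
```

arm_command([
  {"dx": -0.2, "dy": 0, "dz": 0, "ax": 0, "ay": 0, "az": 0},
  {"dx": -0.2, "dy": 0, "dz": 0, "ax": 0, "ay": 0, "az": 0},
])

```text
time: 41.88
position: [0.5667, 0.0259, 0.0817]
tcp_rot: [-3.142, -0.007, -3.07]
ft_force: [-6.3, -1.4, -0.8]
finger_gap: 0.0166
```

arm_command([
  {"dx": -0.4, "dy": 0, "dz": 0, "ax": 0, "ay": -0.4, "az": 0},
  {"dx": -0.4, "dy": 0, "dz": 0, "ax": 0, "ay": 0, "az": 0},
])

```text
time: 42.12
position: [0.567, 0.0259, 0.0801]
tcp_rot: [3.14, -0.017, -3.07]
ft_force: [-12.9, -0.8, 13.0]
finger_gap: 0.0169
```

arm_command([
  {"dx": 0, "dy": 0, "dz": 0, "ax": 0, "ay": 0, "az": 0},
  {"dx": 0, "dy": 0, "dz": 0, "ax": 0, "ay": 0, "az": 0},
  {"dx": 0, "dy": 0, "dz": 0, "ax": 0, "ay": 0, "az": 0},
], gripper=0.4)

```text
time: 42.5
position: [0.5692, 0.026, 0.0811]
tcp_rot: [3.14, -0.012, -3.07]
ft_force: [-0.0, 0.7, 0.6]
finger_gap: 0.0368
```

arm_command([
  {"dx": 0, "dy": 0, "dz": -3, "ax": 0, "ay": -1, "az": 0},
  {"dx": 0, "dy": 0, "dz": -5, "ax": 0, "ay": 0, "az": 0},
  {"dx": 0, "dy": 0, "dz": -4, "ax": 0, "ay": 0, "az": 0},
  {"dx": 5, "dy": 0, "dz": 0, "ax": 0, "ay": 0, "az": 0},
  {"dx": 5, "dy": 0, "dz": 0, "ax": 0, "ay": 0, "az": 0},
])

```text
time: 43.12
position: [0.4725, 0.0189, 0.2047]
tcp_rot: [-3.141, 0.013, -3.07]
ft_force: [-0.3, -0.8, 0.4]
finger_gap: 0.0367
```

```bash
python3 - <<'E'
from h import *
st()
t=cams.camera("top"); save(t,"tp38.png",(310,180,460,300),5)
s=cams.camera("scene"); save(s,"sc38.png",(260,250,420,380),4.8)
w=cams.camera("wrist"); save(w,"wr38.png")
E
```

```text
t 43.12 pos [0.4725 0.0189 0.2047] blk [-0.1287  0.0599  0.2047] rot [-3.1414  0.0134 -3.0697] F [-0.2551 -0.7587  0.3661] gap 0.0367
```

View pics/tp38.png

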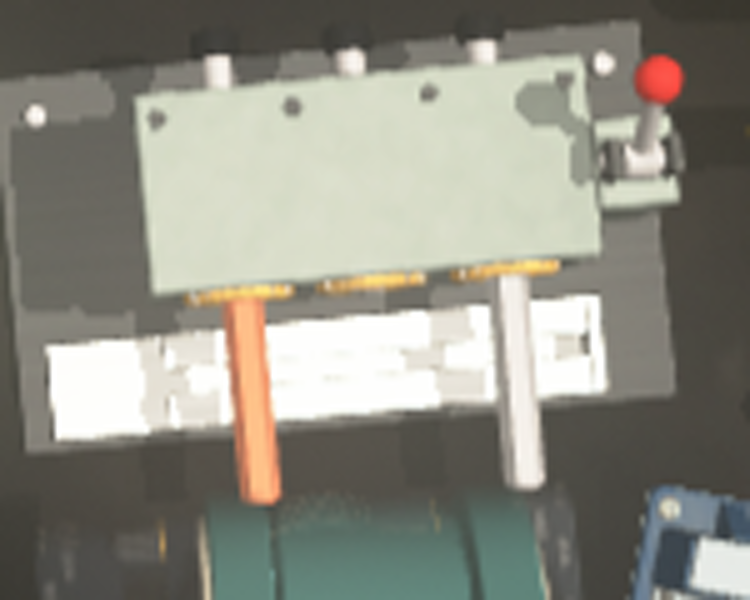

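View pics/sc38.png

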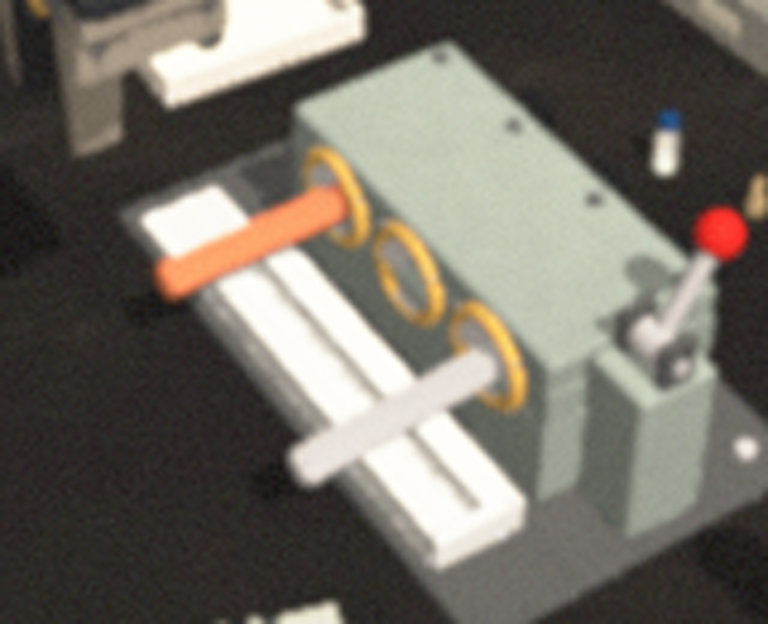

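View pics/wr38.png

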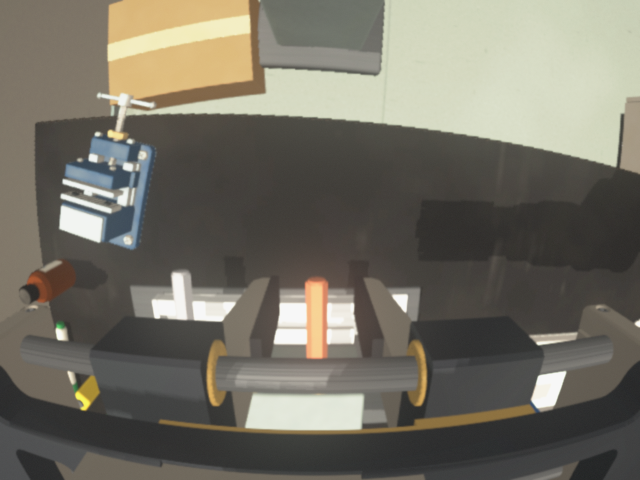

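```bash
python3 - <<'E'
from h import *
t=cams.camera("top");s=cams.camera("scene")
f=lambda a,b:(310+a/5,180+b/5)
print(wb(atz(t,f(260,502),.060)), wb(atz(t,f(524,488),.060)))
for b in ["bar_3_c","bar_2_c","bar_1_c"]:
    for p in (t,s):
        print(b,[(round(float(q["conf"]),2),q["position"]) for q in cams.regions_of(b,p)[:3]])
st(); plan(bw((.11,-.117,.21)),YB)
E
```

```text
[-0.0952  0.0599  0.06  ] [-0.0994 -0.0587  0.06  ]
bar_3_c [(0.69, [363.0, 260.9])]
bar_3_c [(0.68, [310.7, 301.4]), (0.56, [405.2, 306.3])]
bar_2_c [(0.91, [414.6, 256.1]), (0.44, [242.8, 222.8]), (0.42, [362.6, 262.3])]
bar_2_c [(0.71, [338.5, 334.0])]
bar_1_c []
bar_1_c [(0.29, [308.8, 227.0])]
t 43.67 pos [0.4735 0.0189 0.2039] blk [-0.1277  0.0598  0.2039] rot [-3.1409  0.0109 -3.0698] F [-0.6856 -0.1744 -0.133 ] gap 0.0367
shift now-axes [-23.796  -17.6535  -0.336 ] target-axes [-23.7713 -17.6795  -0.6083] turn [-0.0395  0.6266 -0.0635] dist 29.631218258887298
```

arm_command([
  {"dx": -4.7, "dy": -3.5, "dz": 0, "ax": 0, "ay": 0.6, "az": 0},
  {"dx": -4.7, "dy": -3.5, "dz": 0, "ax": 0, "ay": 0, "az": 0},
  {"dx": -4.7, "dy": -3.5, "dz": 0, "ax": 0, "ay": 0, "az": 0},
  {"dx": -4.7, "dy": -3.5, "dz": 0, "ax": 0, "ay": 0, "az": 0},
  {"dx": -4.7, "dy": -3.5, "dz": 0, "ax": 0, "ay": 0, "az": 0},
], gripper=0)

```text
time: 44.3
position: [0.7271, -0.1372, 0.2016]
tcp_rot: [3.139, -0.003, -3.06]
ft_force: [0.3, 0.2, 0.4]
finger_gap: 0.0005
```

arm_command([
  {"dx": 0, "dy": 0, "dz": 0, "ax": 0, "ay": 0, "az": 0},
  {"dx": 0, "dy": 0, "dz": 0, "ax": 0, "ay": 0, "az": 0},
])

```text
time: 44.55
position: [0.7284, -0.1406, 0.1976]
tcp_rot: [3.141, -0.007, -3.063]
ft_force: [0.5, 1.5, -0.1]
finger_gap: 0.0006
```

```bash
python3 - <<'E'
from h import *
st(); plan(bw((.108,-.1176,.160)),YB)
w=cams.camera("wrist"); save(w,"wr40.png")
E
```

```text
t 44.55 pos [ 0.7284 -0.1406  0.1976] blk [ 0.1149 -0.1179  0.1976] rot [ 3.141  -0.0066 -3.0633] F [ 0.5007  1.5365 -0.0979] gap 0.0006
shift now-axes [0.6627 0.0343 3.7653] target-axes [0.6877 0.0327 3.7608] turn [ 0.0303 -0.3784  0.3067] dist 3.823331815433598
```

View pics/wr40.png

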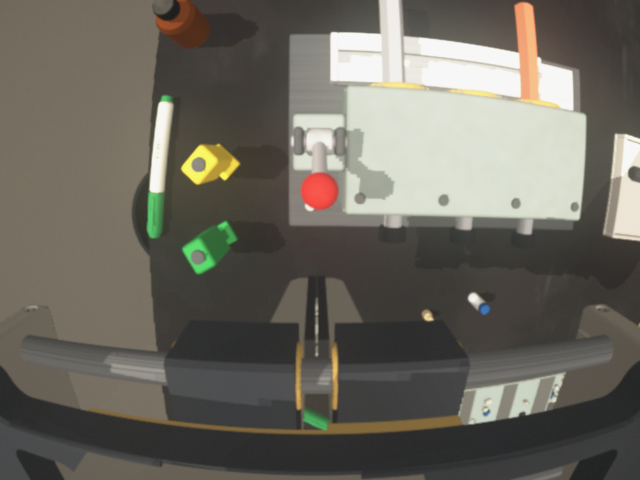

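arm_command([
  {"dx": 0, "dy": 0, "dz": 2, "ax": 0, "ay": -0.4, "az": 0.3},
  {"dx": 0, "dy": 0, "dz": 1.8, "ax": 0, "ay": 0, "az": 0},
  {"dx": 1.5, "dy": 0, "dz": 0, "ax": 0, "ay": 0, "az": 0},
  {"dx": 1.0, "dy": 0, "dz": 0, "ax": 0, "ay": 0, "az": 0},
])

```text
time: 45.1
position: [0.7012, -0.1382, 0.1597]
tcp_rot: [3.139, 0.002, -3.064]
ft_force: [0.1, 0.1, -0.3]
finger_gap: -0.0
```

```bash
python3 - <<'E'
from h import *
st()
E
```

```text
t 45.1 pos [ 0.7012 -0.1382  0.1597] blk [ 0.088  -0.1135  0.1597] rot [ 3.1389  0.0018 -3.0642] F [ 0.0553  0.0646 -0.2943] gap -0.0
```

Now follow the arc.

arm_command([
  {"dx": 0.8, "dy": -0.3, "dz": -0.3, "ax": 0, "ay": 0, "az": 0},
  {"dx": 1.2, "dy": 0, "dz": -0.4, "ax": 0, "ay": 0, "az": 0},
  {"dx": 1.3, "dy": 0, "dz": 0, "ax": 0, "ay": 0, "az": 0},
  {"dx": 1.3, "dy": 0, "dz": 0, "ax": 0, "ay": 0, "az": 0},
])

```text
time: 45.6
position: [0.659, -0.1424, 0.1713]
tcp_rot: [3.139, 0.017, -3.061]
ft_force: [3.4, 0.5, -0.3]
finger_gap: 0.0006
```

```bash
python3 - <<'E'
from h import *
st()
p=cams.camera("scene"); save(p,"sc41.png",(300,260,480,400),4)
w=cams.camera("wrist"); save(w,"wr41.png")
E
```

```text
t 45.6 pos [ 0.659  -0.1424  0.1713] blk [ 0.0456 -0.1146  0.1713] rot [ 3.139   0.0168 -3.0607] F [ 3.3767  0.4833 -0.344 ] gap 0.0006
```

View pics/sc41.png

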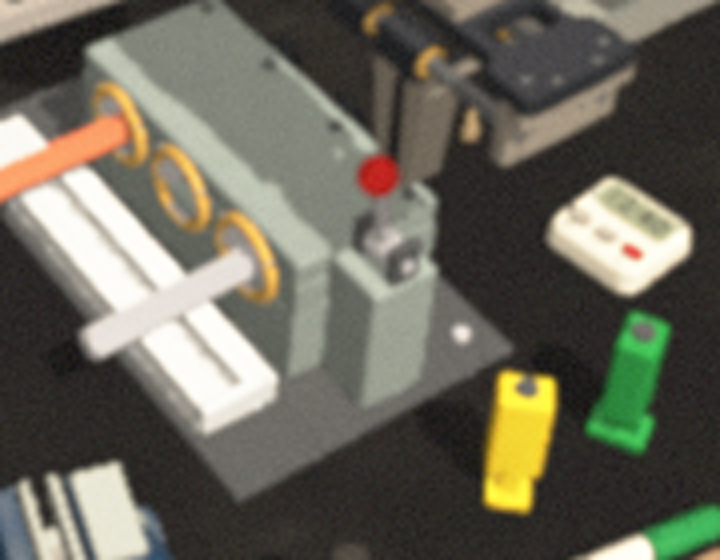

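View pics/wr41.png

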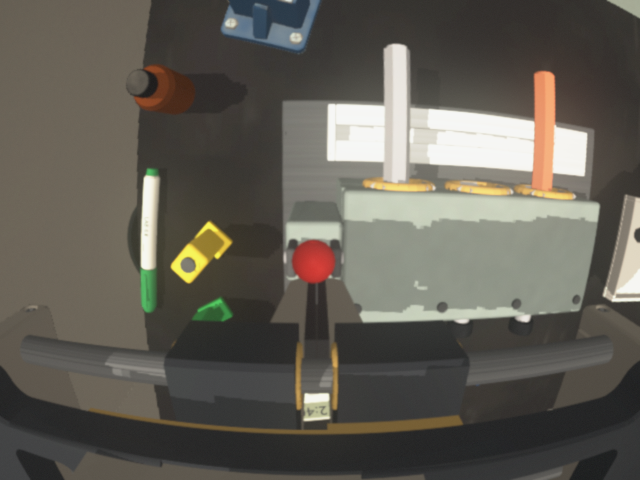

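arm_command([
  {"dx": 1.3, "dy": -0.2, "dz": 0.4, "ax": 0, "ay": 0.9, "az": 0},
  {"dx": 1.1, "dy": 0, "dz": 0.8, "ax": 0, "ay": 0, "az": 0},
  {"dx": 0.8, "dy": 0, "dz": 0.9, "ax": 0, "ay": 0, "az": 0},
])

```text
time: 46.08
position: [0.624, -0.1473, 0.148]
tcp_rot: [3.138, -0.003, -3.062]
ft_force: [5.8, 1.6, 7.0]
finger_gap: 0.0001
```

```bash
python3 - <<'E'
from h import *
st()
p=cams.camera("scene"); save(p,"sc42.png",(300,260,480,400),4)
w=cams.camera("wrist"); save(w,"wr42.png")
E
```

```text
t 46.08 pos [ 0.624  -0.1473  0.148 ] blk [ 0.0103 -0.117   0.148 ] rot [ 3.1382 -0.0029 -3.0617] F [5.7706 1.6494 6.9631] gap 0.0001
```

View pics/sc42.png

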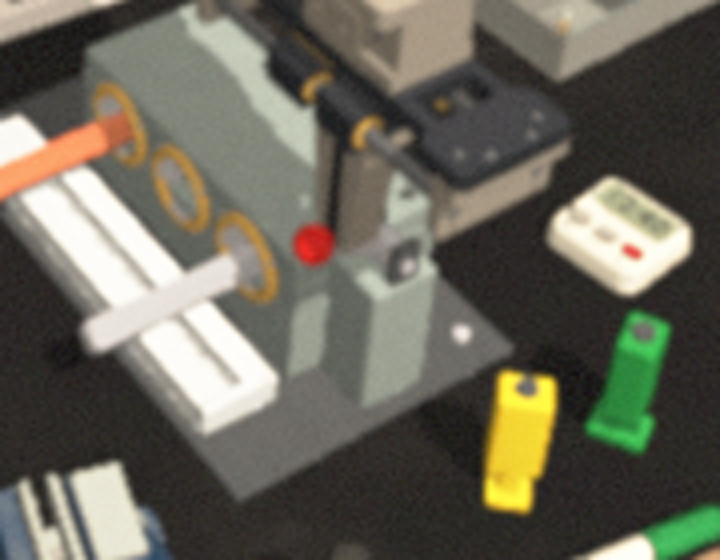

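View pics/wr42.png

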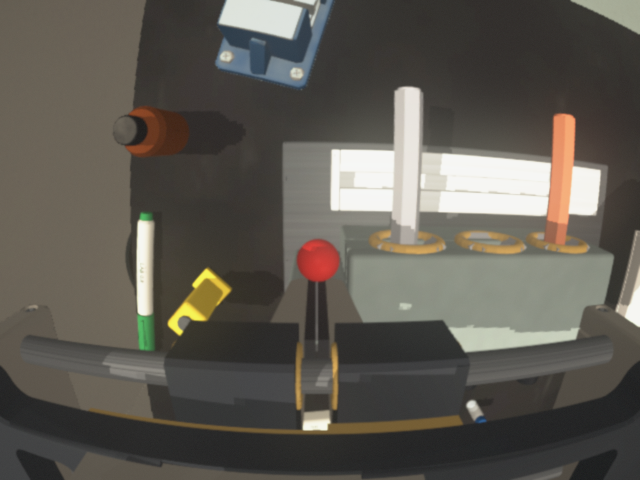

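arm_command([
  {"dx": 0.1, "dy": 0, "dz": 0.4, "ax": 0, "ay": 0, "az": 0},
  {"dx": 0, "dy": 0, "dz": 0.3, "ax": 0, "ay": 0, "az": 0},
])

```text
time: 46.42
position: [0.6243, -0.1479, 0.1406]
tcp_rot: [3.14, 0.001, -3.062]
ft_force: [2.8, 1.4, 3.5]
finger_gap: 0.0006
```

```bash
python3 - <<'E'
from h import *
st()
E
```

```text
t 46.42 pos [ 0.6243 -0.1479  0.1406] blk [ 0.0106 -0.1176  0.1406] rot [ 3.1396  0.0009 -3.0619] F [2.8003 1.4025 3.4767] gap 0.0006
```

arm_command([
  {"dx": 0.3, "dy": 0, "dz": 0.3, "ax": 0, "ay": 0, "az": 0},
  {"dx": 0.2, "dy": 0, "dz": 0.3, "ax": 0, "ay": 0, "az": 0},
])

```text
time: 46.68
position: [0.6241, -0.1482, 0.1366]
tcp_rot: [-3.141, 0.012, -3.061]
ft_force: [6.8, 1.2, 6.2]
finger_gap: 0.0003
```

```bash
python3 - <<'E'
from h import *
st()
p=cams.camera("scene"); save(p,"sc43.png",(300,260,480,400),4)
w=cams.camera("wrist"); save(w,"wr43.png")
E
```

```text
t 46.67 pos [ 0.6241 -0.1482  0.1366] blk [ 0.0103 -0.1179  0.1366] rot [-3.1413  0.0121 -3.0612] F [6.7725 1.2088 6.2129] gap 0.0003
```

View pics/sc43.png

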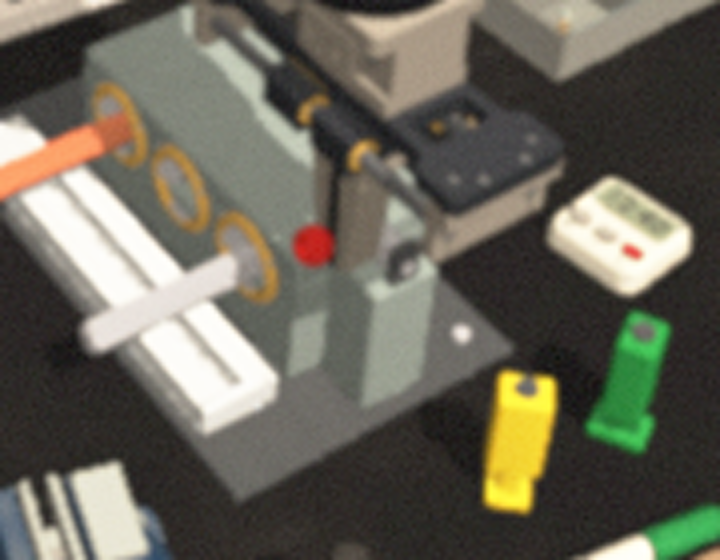

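arm_command([
  {"dx": -1, "dy": 0, "dz": -0.5, "ax": 0, "ay": 0, "az": 0},
  {"dx": -2, "dy": 0, "dz": -2, "ax": 0, "ay": 0, "az": 0},
  {"dx": 0, "dy": 0, "dz": -5, "ax": 0, "ay": 0, "az": 0},
  {"dx": 2, "dy": 4, "dz": -4, "ax": 0, "ay": 0, "az": 0},
  {"dx": 5, "dy": 4, "dz": 0, "ax": 0, "ay": 0, "az": 0},
])

```text
time: 47.4
position: [0.5712, -0.0747, 0.2477]
tcp_rot: [-3.14, -0.012, -3.068]
ft_force: [-0.6, 2.4, 0.6]
finger_gap: 0.0006
```

arm_command([
  {"dx": 5, "dy": 4, "dz": 0, "ax": 0, "ay": 0, "az": 0},
  {"dx": 5, "dy": 4, "dz": 0, "ax": 0, "ay": 0, "az": 0},
  {"dx": 5, "dy": 3, "dz": 0, "ax": 0, "ay": 0, "az": 0},
  {"dx": 2, "dy": 3, "dz": 0, "ax": 0, "ay": 0, "az": 0},
  {"dx": 0, "dy": 0, "dz": 0, "ax": 0, "ay": 0, "az": 0},
])

```text
time: 48.02
position: [0.3801, 0.0516, 0.2456]
tcp_rot: [-3.136, -0.033, -3.063]
ft_force: [0.7, -0.7, 0.1]
finger_gap: 0.0002
```

```bash
python3 - <<'E'
from h import *
st()
t=cams.camera("top"); save(t,"tp44.png",(310,180,460,300),5);save(t,"tp44f.png")
s=cams.camera("scene"); save(s,"sc44.png",(200,190,460,390),3)
E
```

```text
t 48.02 pos [0.3801 0.0516 0.2456] blk [-0.2184  0.0992  0.2456] rot [-3.1363 -0.0333 -3.0633] F [ 0.7402 -0.6635  0.0875] gap 0.0002
```

View pics/tp44.png

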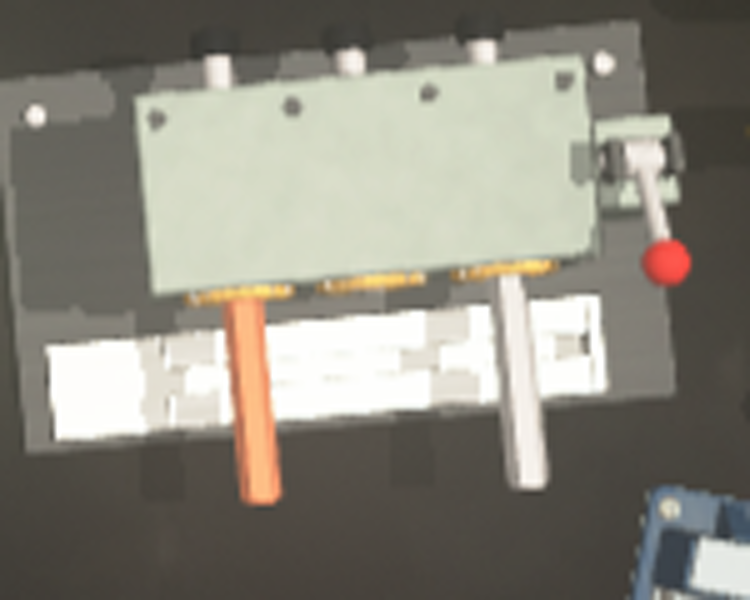

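View pics/sc44.png

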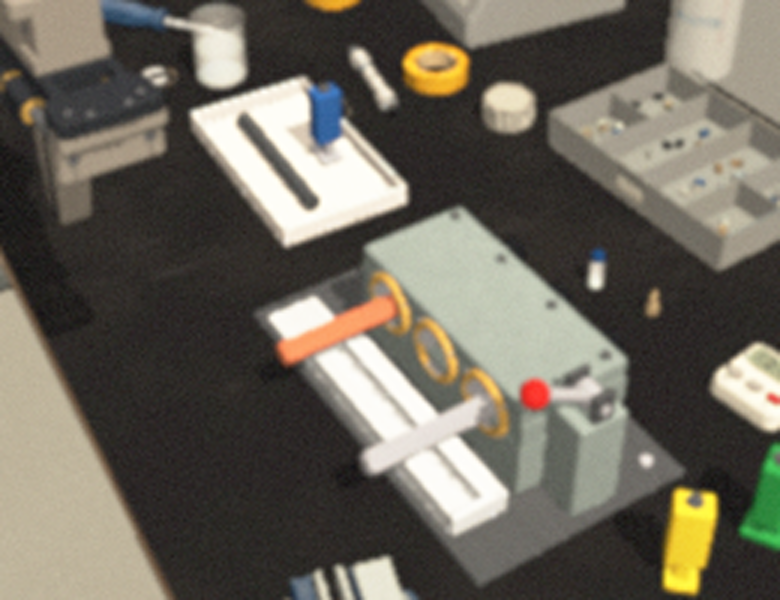

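View pics/tp44f.png

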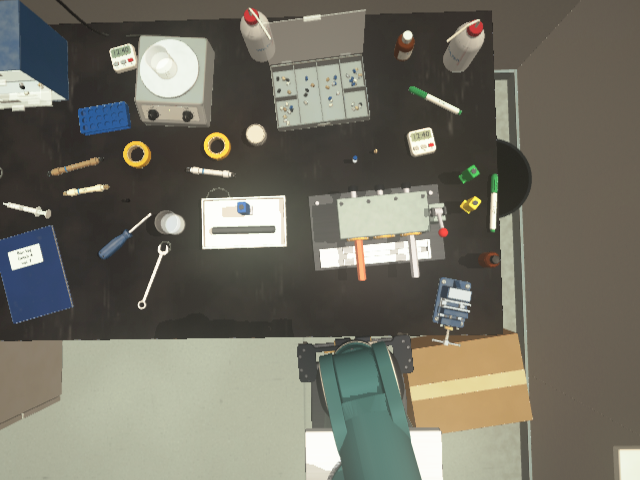

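```bash
python3 - <<'E'
from h import *
t=cams.camera("top");s=cams.camera("scene")
X,e=tri([ray(t,(443.2,232.4)),ray(s,(378.3,321.3))]); b=wb(X); print(b,e)
print("lever from closed deg",60-np.degrees(np.arctan2(.0406-b[0],b[2]-.1)))
f=lambda a,b:(310+a/5,180+b/5)
print(wb(atz(t,f(260,503),.062)), wb(atz(t,f(528,488),.062)))
st()
E
```

```text
[-0.0075 -0.1169  0.1266] [np.float64(0.000467064087772034), np.float64(0.00046706408777204874)]
lever from closed deg -1.0460599067772023
[-0.0956  0.06    0.062 ] [-0.0995 -0.0602  0.062 ]
t 48.23 pos [0.3831 0.0497 0.246 ] blk [-0.2156  0.0971  0.246 ] rot [-3.1358 -0.0308 -3.0692] F [ 0.096   0.6349 -0.3204] gap 0.0007
```

Lever closed (knob at its starting position), bars at their stops, tray holds the old bar and dog; robot clear. Hand in.

```bash
python3 - <<'E'
from h import *
print(manip.hand_in()); st()
E
```

```text
the job is handed in; nothing more can be done
None
the job is handed in; nothing more can be done
```

The bars are changed and the job is handed in at about 48 s of the 210 s; the hand-in itself gave no verdict.

- **Work done:** I swung the lever fully back and laid the used bar flat in the tray. The blue dog went along the slot to the open end, out, and into the tray, where it stands. Then I fed the steel bar into collet 3 and the copper bar into collet 1, each pushed until it hit its stop (about 13 to 15 N). Last, I swung the lever over to clamp them. No brass bar was on the bench.
- **Lever:** the last images put the knob back at its starting position, within about 1 degree of fully closed.
- **Seating:** both bars' outer ends stayed where they were after being pushed home. The 4 mm difference between them agrees with how far the two stop rods stick out behind the block. This is an indirect check, since the stops are out of sight.
- **Tray and bystanders:** the used bar lies flat and the dog stands beside it. The beaker and the amber bottle are upright, and the arm touches nothing.

**Troubles:**
- My first push on the lever jammed at about 56 N on the fingers, below the wrist limit. I backed off and followed the lever's arc instead.
- My first grip on the used bar was too high, so I took it again.
- The copper bar was knocked towards the bench edge during the run, so I located it again before gripping it.

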